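Fetch the solder-paste pots from under the rack and mix them

ROBOT

A 6-joint arm with a two-finger parallel gripper is mounted at the origin on the work surface. World frame = base frame: x ahead of the robot, y to its left, z up, the work surface at z = 0. Lengths are in m, angles in degrees, forces in N, time in s.
With the tool pointing down it reaches from about 0.3 to 1 m from the base axis. Payload 5.1 kg.
Tool frame: the origin (TCP) lies at the very end of the fingers, on their centre line; the grasp point (between the pads) lies 19 mm behind it; x points along the fingers, y is the direction in which the jaws open and shut, and the axes are right-handed (so a half turn about x gives the same grasp; the last joint's range is limited). The gripper opens to 95 mm and grips with 3 to 60 N. Pads are 20 mm wide; open, the fingers measure 119 mm over their backs; the gripper's body (75 mm by 180 mm) begins 59 mm behind the grasp point.
Start: joints at [60.699, 7.093, 94.555, -0, 78.352, -4.733], TCP at [0.27, 0.591, 0.215] pointing down, gripper open.
Joint ranges: [-149.61, 149.61], [-58.7, 133.49], [1.44, 155.28], [-77.14, 257.14], [18.33, 153.61], [-166.67, 166.67]. Speed limits (degrees/s): [147.25, 147.25, 180, 180, 180, 180].

INTERFACE

Orientations are given as a 3x3 rotation matrix whose columns are the frame's x, y, z axes.
In Python, from bench import ctrl gives the robot as it stands.
- The arm moves only by the tool arm_command, never from a script. Its argument "plan" is a list of rows, each an object of numbers: "tx", "ty", "tz": the shift along the tool's x, y, z in m; "ax", "ay", "az": the turn, a rotation vector about the tool's x, y, z in degrees; "hand": the finger opening in m, from 0 to 0.0951. In form: [{"tx": .., "ty": .., "tz": .., "ax": .., "ay": .., "az": .., "hand": ..}, ...]. A call has 1 to 20 rows; each row shifts and turns the commanded pose from where the row before left it, along the tool's axes as they then stand; what a row does not reach is not made up. A row lasts 1/8 s, in which the tool goes at most 62.5 mm and 10.7 degrees, less where a joint would pass 70% of its speed; a pose out of reach is approached as far as the arm can. A call with a gripper value outside its range is refused whole. The fingers move at their own pace and stop on an object; "grip_force" is the grip in N (left out, the last holds). Time passes only in rows, so rows that do not move let the fingers close. It gives the time, the measured TCP pose, the force and the opening at its end, in the units of the state.
- ctrl.get_state(): the state, without advancing time (a new reading comes with each control period).
- ctrl.camera(name): name is "scene" or "top" or "wrist"; returns the picture (400x640x3 uint8, blue, green, red); there is no depth.
- ctrl.camera_info(name): a dict with "camera_matrix" (3x3 intrinsics, pixels), "world_from_camera" (4x4, takes a point from camera to world coordinates); the wrist camera has in their place "hand_eye" (4x4, takes a point from camera to tool coordinates, whose origin is the TCP and whose axes are the tool frame's). Camera axes: x right, y up, looking along -z (the intrinsics and any distortion apply to the point x, -y, -z); pixel columns grow to the right and rows downward; lengths in m; the calibration is good to about 2 mm. A picture is of the moment at which its call begins: read the wrist's pose just before it. camera_info takes no time and is no camera call.
- ctrl.sign_off(): hands the job in, once; it reports no verdict.
The state is a dict: "t": time; "joints": joint angles; "dq": joint speeds; "joint_efforts": joint torques, N m; "eef_pos": TCP position; "eef_rot": TCP orientation; "force": force on the tool from outside, world axes, zero at the start; "moment": the same for the moment, N m; "gripper_width": opening from 0.0 (shut) to 1.0 (fully open).
Only numpy, scipy, OpenCV 4.12 (cv2) and the standard library are available. Lean on these libraries where they do the work, as an engineer would, in place of code of your own. Each camera call takes 0.05 s, during which the arm holds its last target.

TASK

First fetch the two or three solder-paste pots (red, yellow, green caps) that stand far back under the low wire rack, one by one and in the order red, yellow, green, by sliding the reacher in and squeezing its trigger so that its jaws clamp the pot while it is still under the rack, and pulling it out. When all are out, take each in the same order, hold it upright on the middle of the mixer's sprung pad and press until the pad is fully down for about a second. Finish with all pots standing upright inside the blue tray and the reacher standing back on its yellow-edged mat, lined up with the mat as at the start and its trigger released; leave the meter and the solder spool alone.

Things in the scene. Friction and masses are not known exactly. Their poses are not given: they have to be found in the camera images.
- reacher_grip (a point): Grip centre of the reacher (pick-up tool), 80 mm above its underside; x along the shaft to the jaws, z up. An upright grey handle (rear) and orange trigger (front), 26 and 24 mm wide, are 58 mm over their outer faces: take both from above, closing along x. Closing to 55 mm holds the tool with jaws nearly open; closing on to 40 mm squeezes the trigger, equally from both sides
- reacher_jaw (a point): Middle between the reacher's two upright jaws, 229 mm along x from reacher_grip, 20 mm above the underside. Jaws at left and right (y): 58 mm long (28 mm behind to 30 mm ahead of this point), 5 mm thick, 6 to 34 mm up; 58 mm apart open (68 mm outside), 34 mm when the trigger is fully squeezed. Behind them is a head 80 mm wide, which rests on the table
- reacher: The loose reacher, 0.39 kg, about 295 mm long, 108 mm tall, standing upright on a black foot 76 x 60 mm; origin at the middle of the foot's underside, 1 mm ahead of and 80 mm below reacher_grip, same axes. The trigger spans 42 to 108 mm up; between it and the jaws lies only the low shaft, 29 mm up at most
- trigger (a joint): Travel of the reacher's trigger towards its handle: 0 released (58 mm over handle and trigger), 0.018 m fully squeezed (40 mm). It springs back: about 9 N to start, 15 N at full travel. It stops at 0.013 to 0.016 when the jaws hold a pot
- jaw_left: The reacher's left jaw (+y side of reacher_jaw), black with an orange tip
- jaw_right: The reacher's right jaw (-y side of reacher_jaw)
- rack: Fixed low wire rack, 370 mm wide, 216 mm deep, parts boxes on top at the rear. Origin on the table under the middle of the open front edge; x along the front, y inwards, z up. 76 mm clear below the wires, tops 84 mm up; 12 mm posts at x = -185, +185 mm; stop rail 28 mm up at y = 170 mm. Pots start at y = 80 to 125 mm, x near -90, 0, +90 mm, colours in any order
- mixer: Fixed grey touch mixer, 100 mm across, with a round black sprung pad 60 mm across on its top, an orange disc on the pad; origin at the centre of its underside
- pad_top (a point): Centre of the top face of the mixer's pad, about 65 mm above the table when not pressed
- mixer_pad (a joint): How far the pad is pressed down: 0 up, 0.008 m fully down. Spring: about 3 N to start, 10 N at the bottom
- tray: Fixed blue tray, 115 mm (x) by 200 mm (y), rim 14 mm high, walls 4 mm, floor about 4 mm thick; origin under its centre, z up
- park_grip (a point): Where reacher_grip belongs when the reacher stands on its yellow-edged flat mat (310 x 90 mm): 80 mm above the table; x axis = along the mat, the way that the reacher points
- park_jaw (a point): Where reacher_jaw belongs when the reacher is back on its mat
- meter: Bystander: grey handheld meter lying flat, 150 x 75 x 32 mm
- solder_spool: Bystander: standing spool of solder, 60 mm across, 46 mm high
- red_pot_center (a point): Centre (half-way up) of the loose solder-paste pot with the red cap: an upright white cylinder, 40 mm across, 55 mm tall, about 0.12 kg, z up; may be absent
- red_pot: The red pot; origin at the centre of its underside, z up
- yellow_pot_center (a point): Centre (half-way up) of the loose solder-paste pot with the yellow cap: an upright white cylinder, 40 mm across, 55 mm tall, about 0.12 kg, z up; may be absent
- yellow_pot: The yellow pot; origin at the centre of its underside, z up
- green_pot_center (a point): Centre (half-way up) of the loose solder-paste pot with the green cap: an upright white cylinder, 40 mm across, 55 mm tall, about 0.12 kg, z up; may be absent
- green_pot: The green pot; origin at the centre of its underside, z up
Mind the look-alikes: they are no part of the job. What is shaped like the tray but black or grey is not meant. Several things look just like the mixer: the one meant starts farthest to the robot's right.

How it is judged:
By the outcome, as a careful person would: the job done as asked, in the order asked, and still so for the second after the job is handed in, with the robot touching nothing.
Of red_pot, yellow_pot, green_pot only 2 to 3 are there at a start; the rules pass over those that are not, and their reading is None.
At some moment in a run one of reacher, red_pot, yellow_pot, green_pot may be knocked a few centimetres aside while the robot is not near it.
It also fails if it takes over 210 s, if anything falls off the work surface, if the arm or the gripper's body presses on something with over 40 N, if the wrist force passes 120 N, or if a joint passes its speed limit or range.

## Working session

There is one attempt and no reset: what is moved stays moved. The work goes in short steps, Python scripts to look and compute and a tool call to move; the robot and the scene stay as the last step left them, time stands still between calls to the robot, and variables do not carry over. Pictures are saved under pics/ and viewed, and the job is handed in when it is done.

Besides the shell and the picture viewer there is one more tool, called after "Request:" by a JSON object that holds its "api" and its "payload". arm_command: Moves the arm, as the interface text tells. Its arguments: {"type":"object","properties":{"plan":{"type":"array","items":{"type":"object","properties":{"tx":{"type":"number"},"ty":{"type":"number"},"tz":{"type":"number"},"ax":{"type":"number"},"ay":{"type":"number"},"az":{"type":"number"},"hand":{"type":"number"}}}},"grip_force":{"type":"number"}},"required":["plan"]}

```bash
ls; mkdir -p pics
python3 - <<'E'
from bench import ctrl
import cv2,numpy as np
np.set_printoptions(precision=4,suppress=True)
s=ctrl.get_state();print({k:s[k] for k in('t','eef_pos','eef_rot','gripper_width','force')})
for n in('scene','top','wrist'):
    print(n,ctrl.camera_info(n)); cv2.imwrite(f'pics/a_{n}.png',ctrl.camera(n))
E
```

```text
pics
{'t': 0.0, 'eef_pos': array([0.27  , 0.5906, 0.2134]), 'eef_rot': array([[-0.001 ,  0.4158,  0.9095],
       [-0.0018,  0.9095, -0.4158],
       [-1.    , -0.0021, -0.0002]]), 'gripper_width': 1.0002271942083523, 'force': array([ 0.3239, -0.8422, -0.2822])}
scene {'camera_matrix': array([[440.8588,   0.    , 325.5327],
       [  0.    , 440.8588, 191.0359],
       [  0.    ,   0.    ,   1.    ]]), 'world_from_camera': array([[-0.4519, -0.5185,  0.7259,  1.6237],
       [ 0.892 , -0.2703,  0.3623,  0.4413],
       [ 0.0083,  0.8113,  0.5846,  0.9885],
       [ 0.    ,  0.    ,  0.    ,  1.    ]])}
top {'camera_matrix': array([[490.8575,   0.    , 319.7375],
       [  0.    , 490.8575, 194.8452],
       [  0.    ,   0.    ,   1.    ]]), 'world_from_camera': array([[ 0.0058,  0.9979, -0.0647,  0.4339],
       [-0.9997,  0.0074,  0.0249, -0.1153],
       [ 0.0253,  0.0645,  0.9976,  1.5038],
       [ 0.    ,  0.    ,  0.    ,  1.    ]])}
wrist {'camera_matrix': array([[300.3123,   0.    , 316.8533],
       [  0.    , 300.3123, 202.9364],
       [  0.    ,   0.    ,   1.    ]]), 'hand_eye': array([[-0.0002,  0.2351, -0.972 , -0.1689],
       [ 1.    ,  0.0006, -0.    , -0.0006],
       [ 0.0006, -0.972 , -0.2351, -0.0647],
       [ 0.    ,  0.    ,  0.    ,  1.    ]])}
```

View pics/a_scene.png

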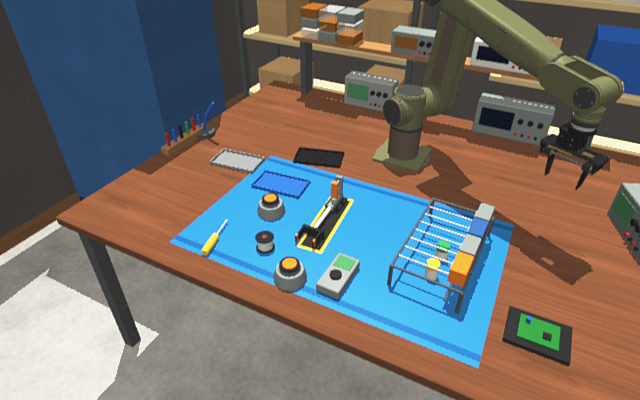

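View pics/a_top.png

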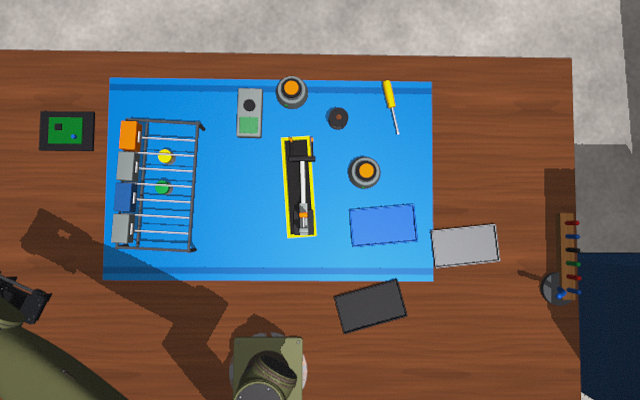

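View pics/a_wrist.png

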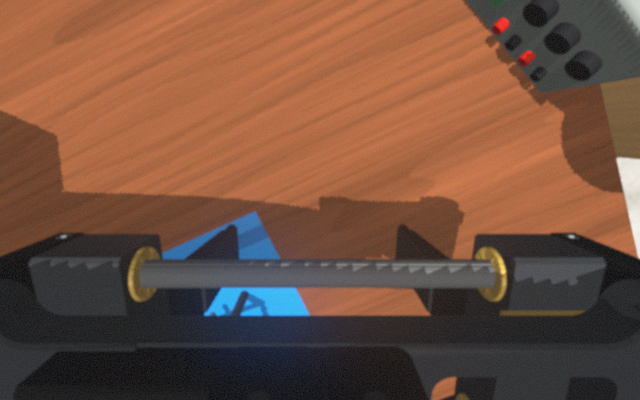

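Top view: the robot base is at the bottom, image right is −y and image up is +x. Candidates:
- **Mixers:** (291,90) and (365,170). The one farthest to the robot's right is (365,170).
- **Trays:** blue (383,225). The black one (370,306) and grey one (465,245) are decoys.
- **Pots:** yellow (165,156) and green (162,187). I can't see a red one yet.
- **Reacher:** on its mat at (300,187), with the jaws pointing +x.

Next I'll check these in crops.

```bash
cat > h.py <<'E'
from bench import ctrl
import cv2,numpy as np
np.set_printoptions(precision=4,suppress=True)
def cam(n):
    i=ctrl.camera_info(n);K=i['camera_matrix']
    if n=='wrist':
        s=ctrl.get_state();T=np.eye(4);T[:3,:3]=s['eef_rot'];T[:3,3]=s['eef_pos'];W=T@i['hand_eye']
    else: W=i['world_from_camera']
    return K,W
def ray(c,u,v,z):
    K,W=c;d=np.array([(u-K[0,2])/K[0,0],-(v-K[1,2])/K[1,1],-1.]);d=W[:3,:3]@d;o=W[:3,3]
    return o+d*(z-o[2])/d[2]
def proj(c,p):
    K,W=c;q=W[:3,:3].T@(np.array(p)-W[:3,3]);return np.array([K[0,2]+K[0,0]*q[0]/-q[2],K[1,2]+K[1,1]*q[1]/q[2]])
def crop(im,u0,u1,v0,v1,k,name): cv2.imwrite('pics/'+name,cv2.resize(im[v0:v1,u0:u1],None,fx=k,fy=k,interpolation=cv2.INTER_CUBIC))
def blobs(im,lo,hi,amin=15):
    m=cv2.inRange(cv2.cvtColor(im,cv2.COLOR_BGR2HSV),np.array(lo),np.array(hi))
    n,l,st,c=cv2.connectedComponentsWithStats(m)
    return [(np.round(c[i],1),st[i][4],st[i][:4]) for i in range(1,n) if st[i][4]>=amin]
E
python3 - <<'E'
from h import *
t=cv2.imread('pics/a_top.png');s=cv2.imread('pics/a_scene.png')
crop(t,100,230,105,260,3.8,'b1.png'); crop(t,260,430,70,255,3.2,'b2.png'); crop(s,370,520,180,330,4,'b3.png')
for nm,lo,hi in(('yel',(22,120,120),(35,255,255)),('grn',(45,100,80),(75,255,255)),('org',(8,150,150),(19,255,255)),('blu',(108,120,100),(120,200,255)),('red',(0,150,100),(5,255,255))):
    print(nm);[print(b) for b in blobs(t,lo,hi)]
E
```

```text
yel
(array([388.6,  93.4]), np.int32(201), array([383,  80,  12,  28], dtype=int32))
(array([304.4, 142.6]), np.int32(115), array([292, 136,  19,  20], dtype=int32))
(array([295.5, 191.9]), np.int32(608), array([281, 138,  35, 100], dtype=int32))
(array([165. , 151.1]), np.int32(33), array([160, 149,  11,   5], dtype=int32))
(array([164.6, 158.2]), np.int32(89), array([158, 155,  14,   8], dtype=int32))
grn
(array([ 64.9, 130. ]), np.int32(837), array([ 48, 117,  35,  27], dtype=int32))
(array([248.2, 124.6]), np.int32(274), array([240, 117,  18,  16], dtype=int32))
(array([161.7, 182.2]), np.int32(25), array([157, 181,  10,   3], dtype=int32))
(array([161.9, 189.1]), np.int32(87), array([156, 186,  13,   8], dtype=int32))
org
(array([290.8,  87.3]), np.int32(164), array([284,  81,  15,  14], dtype=int32))
(array([127.8, 134.9]), np.int32(456), array([119, 121,  18,  29], dtype=int32))
(array([364.9, 169.7]), np.int32(41), array([359, 163,  14,  15], dtype=int32))
(array([302.4, 214.7]), np.int32(28), array([299, 212,   9,   6], dtype=int32))
blu
(array([167.5,  78. ]), np.int32(18), array([159,  78,  18,   1], dtype=int32))
(array([242.,  79.]), np.int32(19), array([233,  79,  19,   1], dtype=int32))
(array([316.,  80.]), np.int32(19), array([307,  80,  19,   1], dtype=int32))
(array([394.3, 233.2]), np.int32(144), array([352, 205,  65,  41], dtype=int32))
red
```

View pics/b1.png

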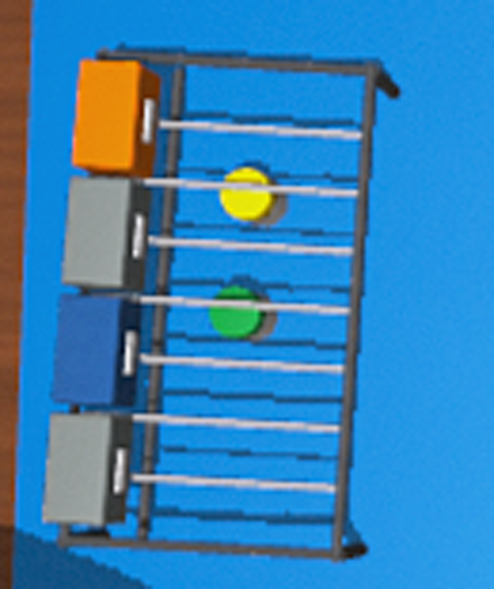

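View pics/b2.png

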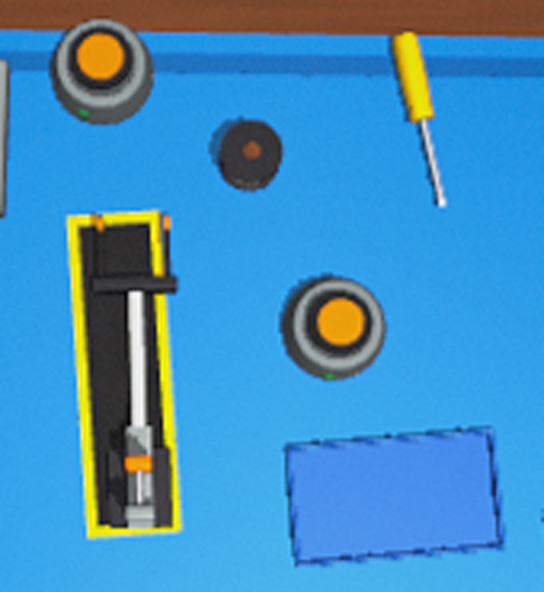

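View pics/b3.png

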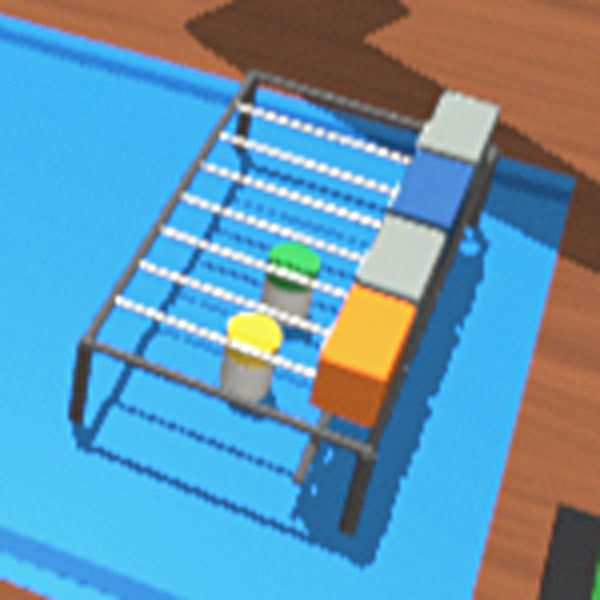

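The crops show yellow at (165,156) and green at (162,187) under the rack, and the third slot is empty. So red is absent and the order is yellow, then green. Now for positions.

Run:
```python
from h import *
t=cv2.imread('pics/a_top.png');c=cam('top')
def p(cx,cy,k,u0,v0,z,n): r=ray(c,u0+cx/k,v0+cy/k,z);print(n,r);return r
a=p(372,68,3.8,100,105,.08,'rackF far(+x)');b=p(342,550,3.8,100,105,.08,'rackF near')
print('len',np.linalg.norm(a-b),'heading of front',np.degrees(np.arctan2(*(a-b)[[1,0]])),'mid',(a+b)/2)
p(104,53,3.8,100,105,.08,'rackR far');p(66,540,3.8,100,105,.08,'rackR near')
p(246,194,3.8,100,105,.055,'yel');p(237,311,3.8,100,105,.055,'grn')
for n,x,y in(('matFL',70,216),('matFR',157,213),('matBL',91,536),('matBR',181,530)):p(x,y,3.2,260,70,.001,n)
p(341,322,3.2,260,70,.066,'mixer');p(101,57,3.2,260,70,.066,'mix decoy')
for x,y in((286,444),(491,428),(503,545),(296,565)):p(x,y,3.2,260,70,.014,'tray')
p(142,463,3.2,260,70,.108,'trigtop');p(98,222,3.2,260,70,.034,'jawL');p(166,222,3.2,260,70,.034,'jawR');p(143,516,3.2,260,70,.108,'handle')
p(250,152,3.2,260,70,.046,'spool')
```

```text
rackF far(+x) [0.7338 0.206  0.08  ]
rackF near [0.3656 0.2205 0.08  ]
len 0.36845626704137374 heading of front -2.2560684967986417 mid [0.5497 0.2132 0.08  ]
rackR far [0.7431 0.41   0.08  ]
rackR near [0.3722 0.4269 0.08  ]
yel [0.639  0.3067 0.055 ]
grn [0.5479 0.3112 0.055 ]
matFL [ 0.7077 -0.0348  0.001 ]
matFR [ 0.7115 -0.1187  0.001 ]
matBL [ 0.4003 -0.0581  0.001 ]
matBR [ 0.4065 -0.1438  0.001 ]
mixer [ 0.5998 -0.289   0.066 ]
mix decoy [ 0.8454 -0.0655  0.066 ]
tray [ 0.4887 -0.2428  0.014 ]
tray [ 0.5053 -0.4388  0.014 ]
tray [ 0.3941 -0.4495  0.014 ]
tray [ 0.3743 -0.2525  0.014 ]
trigtop [ 0.4675 -0.1067  0.108 ]
jawL [ 0.6963 -0.063   0.034 ]
jawR [ 0.697  -0.1272  0.034 ]
handle [ 0.4206 -0.108   0.108 ]
spool [ 0.7621 -0.2056  0.046 ]
```

Request:
{"api": "arm_command", "payload": {"plan": [{"tx": -0.0175, "ax": 10.2, "hand": 0.09}, {"tx": -0.0175, "ax": 10.2}, {"tx": -0.0175, "ax": 10.2}, {"tx": -0.0175, "ax": 10.2}, {"tx": -0.0175, "ax": 10.2}, {"tx": -0.0175, "ax": 10}, {"ty": 0.0196, "tz": 0.049}, {"ty": 0.0196, "tz": 0.049}, {"ty": 0.0196, "tz": 0.049}, {"ty": 0.0196, "tz": 0.049}, {"ty": 0.0196, "tz": 0.049}, {"ty": 0.0196, "tz": 0.049}, {"ty": 0.0196, "tz": 0.049}, {"ty": 0.0196, "tz": 0.049}, {"ty": 0.0196, "tz": 0.049}, {"ty": 0.0196, "tz": 0.049}, {"ty": 0.0196, "tz": 0.049}, {"ty": 0.0196, "tz": 0.049}]}}

```text
schema error: expected keys tx, ty, tz, ax, ay, az, hand
```

Run:
```python
from h import *
s=ctrl.get_state();print(s['t'],s['eef_pos'],s['eef_rot'],s['joints'])
cv2.imwrite('pics/c1.png',ctrl.camera('wrist'));np.savez('c1',W=cam('wrist')[1])
```

```text
0.15 [0.27   0.5907 0.2137] [[-0.0008  0.4157  0.9095]
 [-0.0014  0.9095 -0.4157]
 [-1.     -0.0016 -0.0001]] [60.7009  7.1261 94.6159 -0.0012 78.3522 -4.7328]
```

View pics/c1.png

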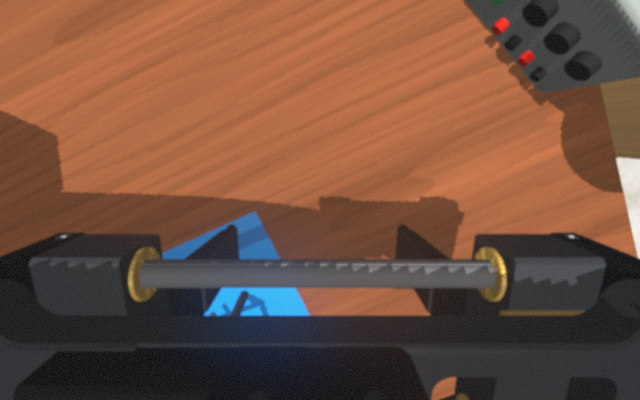

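Every row has to carry all the keys, so I'll resend it in full.

Request:
{"api": "arm_command", "payload": {"plan": [{"tx": -0.0175, "ty": 0, "tz": 0, "ax": 10.2, "ay": 0, "az": 0, "hand": 0.09}, {"tx": -0.0175, "ty": 0, "tz": 0, "ax": 10.2, "ay": 0, "az": 0, "hand": 0.09}, {"tx": -0.0175, "ty": 0, "tz": 0, "ax": 10.2, "ay": 0, "az": 0, "hand": 0.09}, {"tx": -0.0175, "ty": 0, "tz": 0, "ax": 10.2, "ay": 0, "az": 0, "hand": 0.09}, {"tx": -0.0175, "ty": 0, "tz": 0, "ax": 10.2, "ay": 0, "az": 0, "hand": 0.09}, {"tx": -0.0175, "ty": 0, "tz": 0, "ax": 10.0, "ay": 0, "az": 0, "hand": 0.09}, {"tx": 0, "ty": 0.0196, "tz": 0.049, "ax": 0, "ay": 0, "az": 0, "hand": 0.09}, {"tx": 0, "ty": 0.0196, "tz": 0.049, "ax": 0, "ay": 0, "az": 0, "hand": 0.09}, {"tx": 0, "ty": 0.0196, "tz": 0.049, "ax": 0, "ay": 0, "az": 0, "hand": 0.09}, {"tx": 0, "ty": 0.0196, "tz": 0.049, "ax": 0, "ay": 0, "az": 0, "hand": 0.09}, {"tx": 0, "ty": 0.0196, "tz": 0.049, "ax": 0, "ay": 0, "az": 0, "hand": 0.09}, {"tx": 0, "ty": 0.0196, "tz": 0.049, "ax": 0, "ay": 0, "az": 0, "hand": 0.09}, {"tx": 0, "ty": 0.0196, "tz": 0.049, "ax": 0, "ay": 0, "az": 0, "hand": 0.09}, {"tx": 0, "ty": 0.0196, "tz": 0.049, "ax": 0, "ay": 0, "az": 0, "hand": 0.09}, {"tx": 0, "ty": 0.0196, "tz": 0.049, "ax": 0, "ay": 0, "az": 0, "hand": 0.09}, {"tx": 0, "ty": 0.0196, "tz": 0.049, "ax": 0, "ay": 0, "az": 0, "hand": 0.09}, {"tx": 0, "ty": 0.0196, "tz": 0.049, "ax": 0, "ay": 0, "az": 0, "hand": 0.09}, {"tx": 0, "ty": 0.0196, "tz": 0.049, "ax": 0, "ay": 0, "az": 0, "hand": 0.09}]}}

```text
t: 2.45
eef_pos: [0.5506, 0.0214, 0.3196]
eef_rot: [[0.0, 0.997, 0.077], [0.0, 0.077, -0.997], [-1.0, 0.0, -0.0]]
force: [0.8, 1.8, -0.0]
gripper_width: 0.944
```

Run:
```python
from h import *
s=ctrl.get_state();print(s['t'],s['eef_pos'],s['eef_rot'],s['joints'])
W=cam('wrist')[1];cv2.imwrite('pics/c2.png',ctrl.camera('wrist'));np.savez('c2',W=W)
```

```text
2.45 [0.5506 0.0214 0.3196] [[ 0.0002  0.997   0.0771]
 [ 0.0001  0.0771 -0.997 ]
 [-1.      0.0002 -0.0001]] [-3.3618 -8.0415 99.6333  0.0086 88.4001 -7.7828]
```

View pics/c2.png

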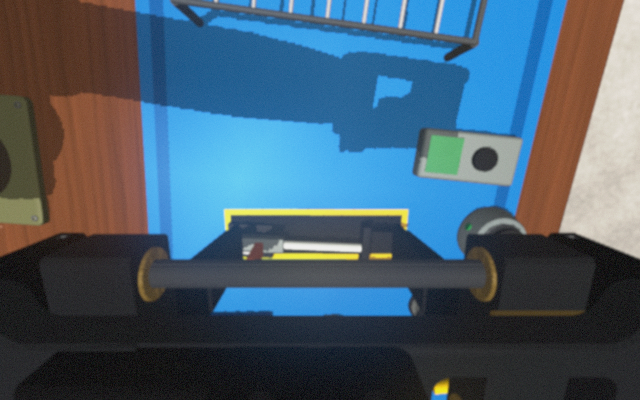

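The mat is at rows 210–260, partly behind the fingers. I'll shift the camera 0.17 m toward −y.

Request:
{"api": "arm_command", "payload": {"plan": [{"tx": 0, "ty": 0, "tz": 0.045, "ax": 0, "ay": 0, "az": 0, "hand": 0.09}, {"tx": 0, "ty": 0, "tz": 0.045, "ax": 0, "ay": 0, "az": 0, "hand": 0.09}, {"tx": 0, "ty": 0, "tz": 0.045, "ax": 0, "ay": 0, "az": 0, "hand": 0.09}, {"tx": 0, "ty": 0, "tz": 0.035, "ax": 0, "ay": 0, "az": 0, "hand": 0.09}, {"tx": 0, "ty": 0, "tz": 0, "ax": 0, "ay": 0, "az": 0, "hand": 0.09}]}}

```text
t: 3.12
eef_pos: [0.5631, -0.1481, 0.319]
eef_rot: [[-0.001, 0.997, 0.074], [0.0, 0.074, -0.997], [-1.0, -0.001, -0.0]]
force: [0.3, -0.2, 0.0]
gripper_width: 0.948
```

Run:
```python
from h import *
s=ctrl.get_state();print(s['t'],s['eef_pos'])
W=cam('wrist')[1];im=ctrl.camera('wrist');cv2.imwrite('pics/c3.png',im);np.savez('c3',W=W)
crop(im,190,440,60,230,3.2,'c3z.png')
```

```text
3.125 [ 0.5631 -0.1481  0.319 ]
```

View pics/c3z.png

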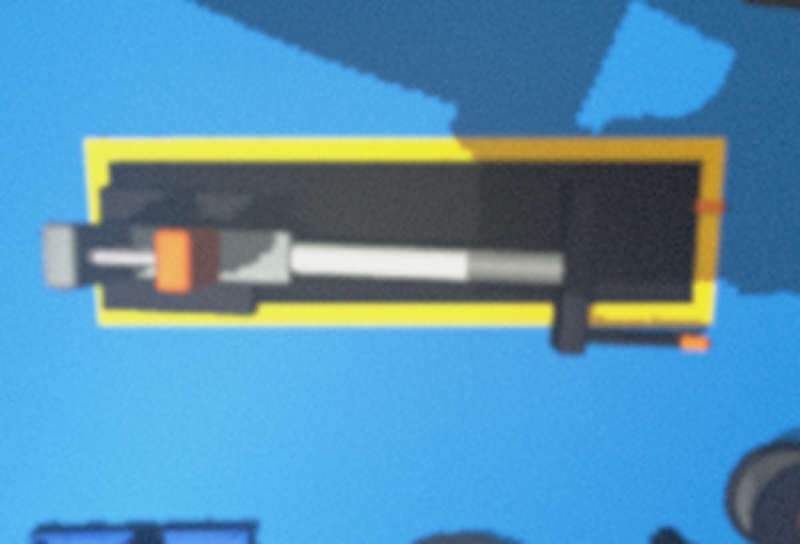

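Run:
```python
from h import *
K=ctrl.camera_info('wrist')['camera_matrix'];c=(K,np.load('c3.npz')['W'])
def p(x,y,z,n): r=ray(c,190+x/3.2,60+y/3.2,z);print(n,r);return r
m=[p(x,y,.001,'mat') for x,y in((84,138),(726,138),(713,325),(98,325))]
print('centre',sum(m)/4)
for a,b in((0,1),(3,2)):print(np.degrees(np.arctan2(*(m[b]-m[a])[[1,0]])),np.linalg.norm(m[b]-m[a]))
j=p(710,207,.034,'jawL tip');k=p(708,343,.034,'jawR tip')
print('jawtip mid',(j+k)/2)
h=p(43,256,.108,'handle rear top');t=p(190,259,.108,'trigger front top')
print('grip',(h+t)/2,'heading',np.degrees(np.arctan2(*((j+k)/2-(h+t)/2)[[1,0]])), np.linalg.norm((j+k)/2-(h+t)/2),np.linalg.norm(h-t))
p(292,263,.029,'shaft');p(562,268,.029,'shaft')
```

```text
mat [ 0.4003 -0.0543  0.001 ]
mat [ 0.7093 -0.0316  0.001 ]
mat [ 0.7164 -0.1211  0.001 ]
mat [ 0.4069 -0.144   0.001 ]
centre [ 0.5582 -0.0877  0.001 ]
4.201214795168307 0.30981514980944636
4.2186996027945725 0.3102987348387252
jawL tip [ 0.6964 -0.0654  0.034 ]
jawR tip [ 0.7046 -0.1271  0.034 ]
jawtip mid [ 0.7005 -0.0963  0.034 ]
handle rear top [ 0.4192 -0.1056  0.108 ]
trigger front top [ 0.476  -0.1025  0.108 ]
grip [ 0.4476 -0.104   0.108 ] heading 1.754804641168797 0.26365429869198204 0.05692314242773816
shaft [ 0.5064 -0.1048  0.029 ]
shaft [ 0.6328 -0.0978  0.029 ]
```

Measured on the mat: centre (0.558,−0.088), heading 4.2°. The reacher itself has its grip near (0.4465,−0.104) and a heading of about 2°, so it already sits slightly askew. I'll move above the grip now.

Request:
{"api": "arm_command", "payload": {"plan": [{"tx": 0, "ty": -0.038, "tz": -0.0175, "ax": 1, "ay": 0, "az": 0, "hand": 0.095}, {"tx": 0, "ty": -0.038, "tz": -0.0175, "ax": 1, "ay": 0, "az": 0, "hand": 0.095}, {"tx": 0.03, "ty": -0.037, "tz": -0.0175, "ax": 0, "ay": 0, "az": 0, "hand": 0.095}, {"tx": 0.05, "ty": 0, "tz": 0, "ax": 0, "ay": 0, "az": 0, "hand": 0.095}, {"tx": 0.05, "ty": 0, "tz": 0, "ax": 0, "ay": 0, "az": 0, "hand": 0.095}, {"tx": 0.04, "ty": 0, "tz": 0, "ax": 0, "ay": 0, "az": 0, "hand": 0.095}, {"tx": 0, "ty": 0, "tz": 0, "ax": 0, "ay": 0, "az": 0, "hand": 0.095}, {"tx": 0, "ty": 0, "tz": 0, "ax": 0, "ay": 0, "az": 0, "hand": 0.095}]}}

```text
t: 4.18
eef_pos: [0.4485, -0.1005, 0.1516]
eef_rot: [[0.002, 0.999, 0.043], [-0.001, 0.043, -0.999], [-1.0, 0.002, 0.001]]
force: [-0.1, -0.9, 0.6]
gripper_width: 1.0
```

Run:
```python
from h import *
s=ctrl.get_state();print(s['t'],s['eef_pos'],s['eef_rot'][:,1],s['joints'])
W=cam('wrist')[1];im=ctrl.camera('wrist');cv2.imwrite('pics/c4.png',im);np.savez('c4',W=W)
cv2.imwrite('pics/c4t.png',ctrl.camera('top'))
```

```text
4.175 [ 0.4485 -0.1005  0.1516] [0.9991 0.0434 0.0024] [-19.3325 -15.351  121.945    0.0116  73.2619 -21.8235]
```

View pics/c4.png

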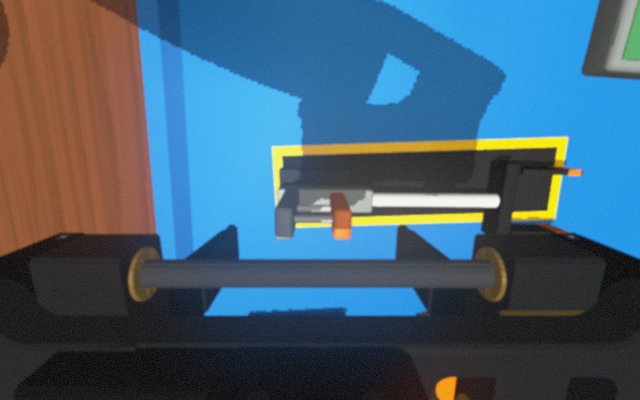

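Run:
```python
from h import *
K=ctrl.camera_info('wrist')['camera_matrix'];c=(K,np.load('c4.npz')['W'])
im=cv2.imread('pics/c4.png');crop(im,255,385,130,260,5,'c4z.png')
for u,v in((276,236),(293,236),(335,238),(351,238)):print(ray(c,u,v,.108))
```

```text
[ 0.4191 -0.1139  0.108 ]
[ 0.4318 -0.1134  0.108 ]
[ 0.4633 -0.1136  0.108 ]
[ 0.4753 -0.1131  0.108 ]
```

View pics/c4z.png

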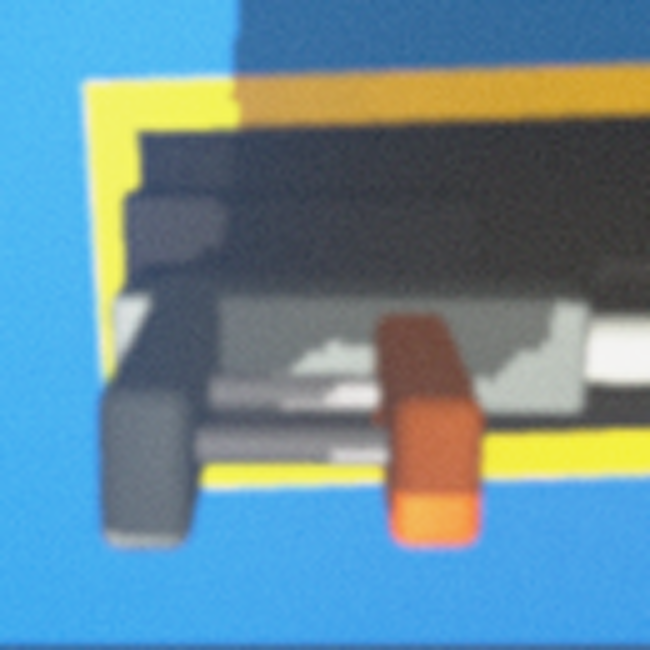

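Request:
{"api": "arm_command", "payload": {"plan": [{"tx": 0.0, "ty": -0.0013, "tz": 0.0045, "ax": 0.5, "ay": 0, "az": 0, "hand": 0.095}, {"tx": 0.02, "ty": 0, "tz": 0, "ax": 0, "ay": 0, "az": 0, "hand": 0.095}, {"tx": 0.03, "ty": 0, "tz": 0, "ax": 0, "ay": 0, "az": 0, "hand": 0.095}, {"tx": 0.025, "ty": 0, "tz": 0, "ax": 0, "ay": 0, "az": 0, "hand": 0.095}, {"tx": 0.0155, "ty": 0, "tz": 0, "ax": 0, "ay": 0, "az": 0, "hand": 0.095}, {"tx": 0, "ty": 0, "tz": 0, "ax": 0, "ay": 0, "az": 0, "hand": 0.095}, {"tx": 0, "ty": 0, "tz": 0, "ax": 0, "ay": 0, "az": 0, "hand": 0.08}, {"tx": 0, "ty": 0, "tz": 0, "ax": 0, "ay": 0, "az": 0, "hand": 0.07}, {"tx": 0, "ty": 0, "tz": 0, "ax": 0, "ay": 0, "az": 0, "hand": 0.063}, {"tx": 0, "ty": 0, "tz": 0, "ax": 0, "ay": 0, "az": 0, "hand": 0.058}, {"tx": 0, "ty": 0, "tz": 0, "ax": 0, "ay": 0, "az": 0, "hand": 0.055}, {"tx": 0, "ty": 0, "tz": 0, "ax": 0, "ay": 0, "az": 0, "hand": 0.055}, {"tx": 0, "ty": 0, "tz": 0, "ax": 0, "ay": 0, "az": 0, "hand": 0.055}, {"tx": 0, "ty": 0, "tz": 0, "ax": 0, "ay": 0, "az": 0, "hand": 0.055}], "grip_force": 35}}

```text
t: 6.02
eef_pos: [0.4462, -0.1054, 0.0594]
eef_rot: [[-0.0, 0.999, 0.034], [-0.0, 0.034, -0.999], [-1.0, -0.0, 0.0]]
force: [-5.2, 0.2, 5.9]
gripper_width: 0.582
```

Run:
```python
from h import *
s=ctrl.get_state();print(s['t'],s['eef_pos'],s['eef_rot'][:,1],s['gripper_width']*95.1,s['force'],s['moment'])
```

```text
6.025 [ 0.4462 -0.1054  0.0594] [ 0.9994  0.0337 -0.0005] 55.31647726216891 [-5.1625  0.2061  5.8778] [-0.0608  0.6653  0.0391]
```

The reacher is held at 55 mm. While the view is static I'll refine the pots and rack with both cameras, and find the meter's outline.

Run:
```python
from h import *
t=cam('top');s=cam('scene')
it=cv2.imread('pics/a_top.png');crop(it,225,275,75,150,8,'d1.png')
# pots in scene crop b3: scale 4 off (370,180); cap top centres
for n,x,y in(('yel',254,333),('grn',294,262)):print(n,ray(s,370+x/4,180+y/4,.055))
for n,x,y in(('yel',246,194),('grn',237,311)):print(n,ray(t,100+x/3.8,105+y/3.8,.055))
# rack front posts base in scene
for n,x,y,z in(('front far top',88,343,.08),('front near top',250,75,.08),('rear far top',370,450,.08),('foot front far',76,420,0.)):print(n,ray(s,370+x/4,180+y/4,z))
```

```text
yel [0.6429 0.3114 0.055 ]
grn [0.5531 0.3179 0.055 ]
yel [0.639  0.3067 0.055 ]
grn [0.5479 0.3112 0.055 ]
front far top [0.7336 0.2119 0.08  ]
front near top [0.3654 0.2264 0.08  ]
rear far top [0.7408 0.4142 0.08  ]
foot front far [ 0.7343  0.2109 -0.    ]
```

View pics/d1.png

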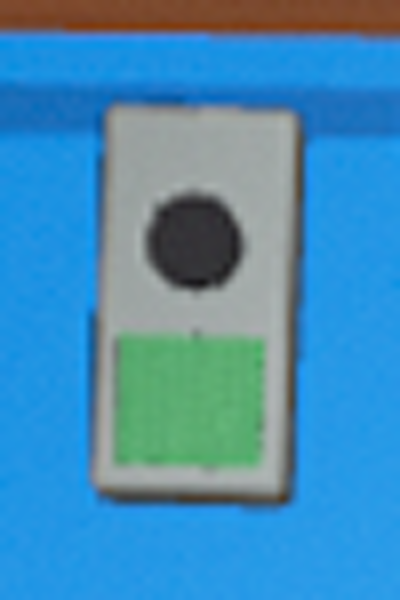

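Request:
{"api": "arm_command", "payload": {"plan": [{"tx": -0.015, "ty": 0, "tz": 0, "ax": 0, "ay": 0, "az": 0, "hand": 0.055}, {"tx": -0.015, "ty": 0, "tz": 0, "ax": 0, "ay": 0, "az": 0, "hand": 0.055}, {"tx": -0.015, "ty": 0, "tz": 0, "ax": 0, "ay": 0, "az": 0, "hand": 0.055}, {"tx": 0, "ty": 0, "tz": 0, "ax": -4, "ay": 0, "az": 0, "hand": 0.055}, {"tx": 0, "ty": 0, "tz": 0, "ax": -8, "ay": 0, "az": 0, "hand": 0.055}, {"tx": 0, "ty": 0, "tz": 0, "ax": -9, "ay": 0, "az": 0, "hand": 0.055}, {"tx": 0, "ty": 0, "tz": 0, "ax": -9, "ay": 0, "az": 0, "hand": 0.055}, {"tx": 0, "ty": 0, "tz": 0, "ax": -9, "ay": 0, "az": 0, "hand": 0.055}, {"tx": 0, "ty": 0, "tz": 0, "ax": -9, "ay": 0, "az": 0, "hand": 0.055}, {"tx": 0, "ty": 0, "tz": 0, "ax": -9, "ay": 0, "az": 0, "hand": 0.055}, {"tx": 0, "ty": 0, "tz": 0, "ax": -9, "ay": 0, "az": 0, "hand": 0.055}, {"tx": 0, "ty": 0, "tz": 0, "ax": -9, "ay": 0, "az": 0, "hand": 0.055}, {"tx": 0, "ty": 0, "tz": 0, "ax": -7, "ay": 0, "az": 0, "hand": 0.055}, {"tx": 0, "ty": 0, "tz": 0, "ax": -4, "ay": 0, "az": 0, "hand": 0.055}, {"tx": 0, "ty": 0.008, "tz": 0.03, "ax": 0, "ay": 0, "az": 0, "hand": 0.055}, {"tx": 0, "ty": 0.008, "tz": 0.05, "ax": 0, "ay": 0, "az": 0, "hand": 0.055}, {"tx": 0, "ty": 0.008, "tz": 0.05, "ax": 0, "ay": 0, "az": 0, "hand": 0.055}, {"tx": 0, "ty": 0.008, "tz": 0.03, "ax": 0, "ay": 0, "az": 0, "hand": 0.055}, {"tx": 0, "ty": 0, "tz": 0.019, "ax": 0, "ay": 0, "az": 0, "hand": 0.055}, {"tx": 0, "ty": 0, "tz": 0, "ax": 0, "ay": 0, "az": 0, "hand": 0.055}]}}

```text
t: 8.52
eef_pos: [0.6277, -0.0799, 0.1049]
eef_rot: [[0.001, 0.035, 0.999], [-0.0, 0.999, -0.035], [-1.0, -0.0, 0.001]]
force: [0.3, 0.5, -4.9]
gripper_width: 0.576
```

Run:
```python
from h import *
s=ctrl.get_state();print(s['t'],s['eef_pos'],s['eef_rot'],s['gripper_width']*95.1,s['force'],s['moment'],s['joints'])
for n in('wrist','top'):
    W=cam(n)[1];cv2.imwrite(f'pics/e1_{n}.png',ctrl.camera(n));np.savez('e1_'+n,W=W)
```

```text
8.525 [ 0.6277 -0.0799  0.1049] [[ 0.0013  0.0354  0.9994]
 [-0.0004  0.9994 -0.0354]
 [-1.     -0.0004  0.0013]] 54.76411865966019 [ 0.2535  0.4731 -4.9033] [-0.2019  0.0428 -0.0223] [ -12.1052   10.0374  102.238    -0.0101   67.6473 -100.0704]
```

View pics/e1_wrist.png

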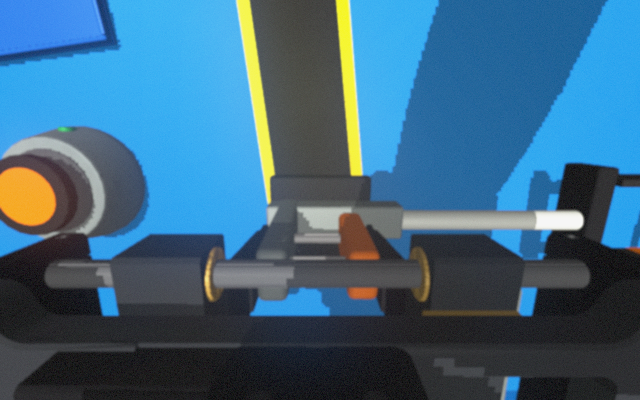

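View pics/e1_top.png

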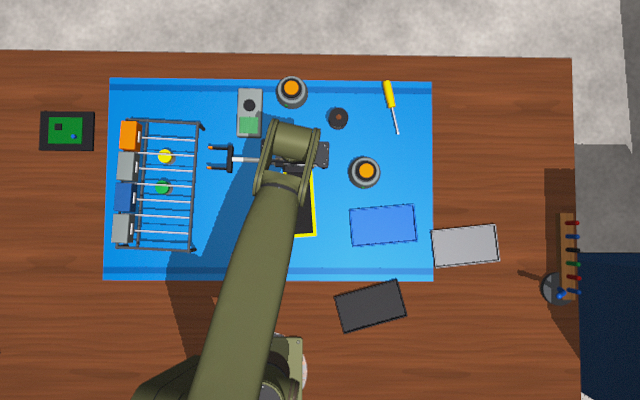

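Run:
```python
from h import *
im=cv2.imread('pics/e1_top.png');crop(im,145,285,120,195,5.6,'e1z.png')
```

```text
(no output)
```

View pics/e1z.png

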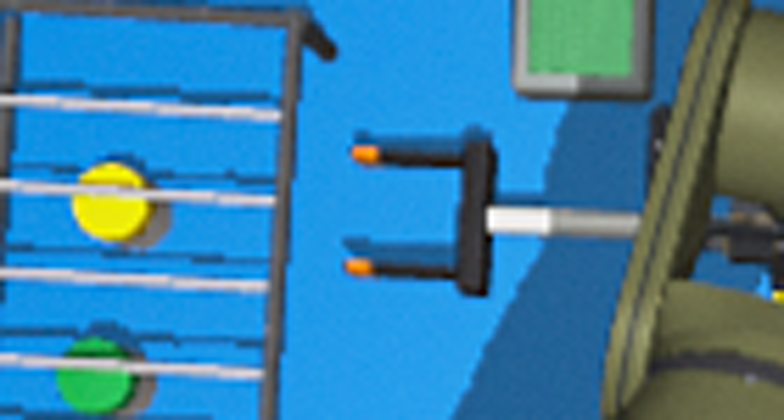

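Run:
```python
from h import *
c=cam('top')
def p(x,y,z,n): r=ray(c,145+x/5.6,120+y/5.6,z);print(n,r);return r
a=p(352,154,.0755,'tip');b=p(344,266,.0755,'tip');m=(a+b)/2;print(m,np.linalg.norm(a-b))
h=p(478,217,.08,'head')
d=m-h;print(np.degrees(np.arctan2(d[1],d[0])))
g=np.array([.6277,-.0799,0]);d=m-g;print('from tcp',np.hypot(*d[:2]),np.degrees(np.arctan2(d[1],d[0])))
n=a-b;print('jaw normal heading',np.degrees(np.arctan2(n[1],n[0]))+90)
y=p(111,202,.055,'yel');g2=p(97,375,.055,'grn')
for q in(y,g2):
    d=q-g;print(np.hypot(*d[:2]),np.degrees(np.arctan2(d[1],d[0])))
a=p(290,15,.08,'rackcorner')
```

```text
tip [0.6625 0.1765 0.0755]
tip [0.6037 0.1794 0.0755]
[0.6331 0.178  0.0755] 0.05879784477394145
head [0.6294 0.1098 0.08  ]
86.8944125600011
from tcp 0.25792413264924646 88.8025597523592
jaw normal heading 87.13890791171428
yel [0.639  0.3064 0.055 ]
grn [0.5475 0.3113 0.055 ]
0.3864944995570256 88.32666538258853
0.3993702271704244 101.58160098804439
rackcorner [0.7344 0.2092 0.08  ]
```

The top view puts the jaw line within about 2 mm of the yellow pot, which is 0.158 m farther in. I'll lower and slide in.

Request:
{"api": "arm_command", "payload": {"plan": [{"tx": 0.015, "ty": 0, "tz": 0, "ax": 0, "ay": 0, "az": 0, "hand": 0.055}, {"tx": 0.015, "ty": 0, "tz": 0, "ax": 0, "ay": 0, "az": 0, "hand": 0.055}, {"tx": 0.013, "ty": 0, "tz": 0, "ax": 0, "ay": 0, "az": 0, "hand": 0.055}, {"tx": 0, "ty": 0, "tz": 0, "ax": 0, "ay": 0, "az": 0, "hand": 0.055}, {"tx": 0, "ty": 0.02, "tz": 0, "ax": 0, "ay": 0, "az": 0, "hand": 0.055}, {"tx": 0, "ty": 0.02, "tz": 0, "ax": 0, "ay": 0, "az": 0, "hand": 0.055}, {"tx": 0, "ty": 0.02, "tz": 0, "ax": 0, "ay": 0, "az": 0, "hand": 0.055}, {"tx": 0, "ty": 0.02, "tz": 0, "ax": 0, "ay": 0, "az": 0, "hand": 0.055}, {"tx": 0, "ty": 0.015, "tz": 0, "ax": 0, "ay": 0, "az": 0, "hand": 0.055}, {"tx": 0, "ty": 0, "tz": 0, "ax": 0, "ay": 0, "az": 0, "hand": 0.055}]}}

```text
t: 9.88
eef_pos: [0.6298, 0.0164, 0.0612]
eef_rot: [[-0.0, 0.034, 0.999], [-0.0, 0.999, -0.034], [-1.0, -0.0, -0.0]]
force: [0.1, -0.4, -3.7]
gripper_width: 0.58
```

Run:
```python
from h import *
s=ctrl.get_state();print(s['t'],s['eef_pos'],s['eef_rot'][:,1],s['gripper_width']*95.1,s['force'])
im=ctrl.camera('top');crop(im,145,285,120,195,5.6,'e2z.png');im=ctrl.camera('scene');crop(im,350,520,180,310,4.6,'e2s.png');cv2.imwrite('pics/e2s_full.png',im)
```

```text
9.875 [0.6298 0.0164 0.0612] [ 0.0341  0.9994 -0.0001] 55.168711062714245 [ 0.0712 -0.3624 -3.7258]
```

View pics/e2z.png

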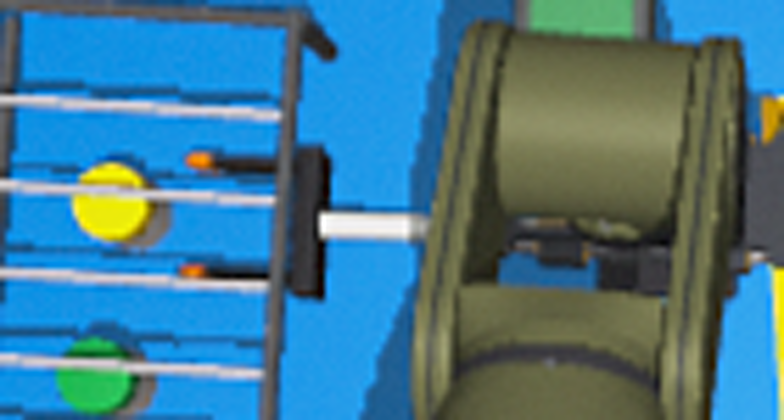

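View pics/e2s.png

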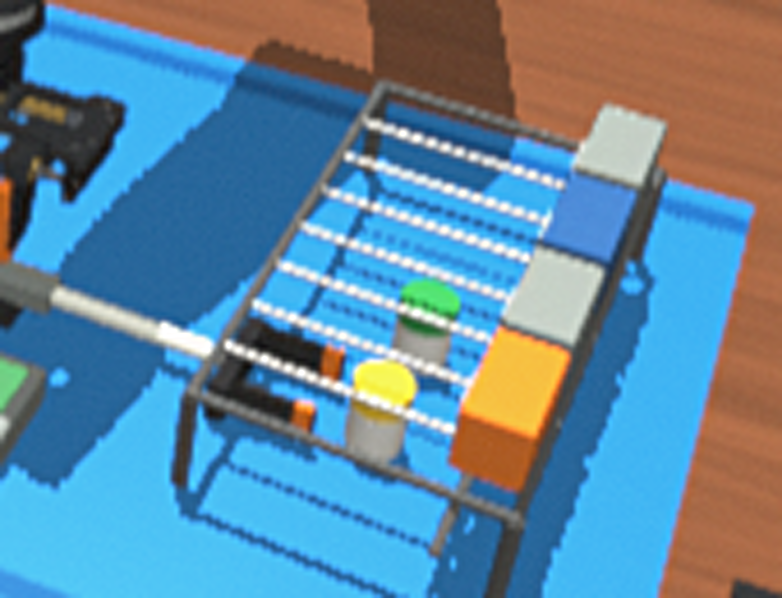

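Run:
```python
from h import *
c=cam('top')
def p(x,y,z,n): r=ray(c,145+x/5.6,120+y/5.6,z);print(n,r);return r
a=p(188,160,.035,'tip');b=p(181,271,.035,'tip');m=(a+b)/2;print(m,np.linalg.norm(a-b))
h=p(311,223,.035,'head');d=m-h;print(np.degrees(np.arctan2(d[1],d[0])))
y=p(111,202,.055,'yel')
d=y-m;print(d)
```

```text
tip [0.6648 0.272  0.035 ]
tip [0.6051 0.2742 0.035 ]
[0.635  0.2731 0.035 ] 0.05978079255840058
head [0.6315 0.2058 0.035 ]
87.06422633620079
yel [0.639  0.3064 0.055 ]
[0.004  0.0333 0.02  ]
```

Request:
{"api": "arm_command", "payload": {"plan": [{"tx": 0, "ty": 0.015, "tz": 0.002, "ax": 0, "ay": 0, "az": 0, "hand": 0.055}, {"tx": 0, "ty": 0.016, "tz": 0, "ax": 0, "ay": 0, "az": 0, "hand": 0.055}, {"tx": 0, "ty": 0.016, "tz": 0, "ax": 0, "ay": 0, "az": 0, "hand": 0.055}, {"tx": 0, "ty": 0.014, "tz": 0, "ax": 0, "ay": 0, "az": 0, "hand": 0.055}, {"tx": 0, "ty": 0, "tz": 0, "ax": 0, "ay": 0, "az": 0, "hand": 0.055}, {"tx": 0, "ty": 0, "tz": 0, "ax": 0, "ay": 0, "az": 0, "hand": 0.055}]}}

```text
t: 10.72
eef_pos: [0.6339, 0.0759, 0.0611]
eef_rot: [[-0.0, 0.036, 0.999], [-0.0, 0.999, -0.036], [-1.0, -0.0, -0.0]]
force: [-0.5, 0.3, -3.7]
gripper_width: 0.582
```

Run:
```python
from h import *
s=ctrl.get_state();print(s['t'],s['eef_pos'],s['eef_rot'][:,1],s['gripper_width']*95.1,s['force'])
im=ctrl.camera('top');crop(im,145,285,120,195,5.6,'e3z.png')
```

```text
10.725 [0.6339 0.0759 0.0611] [ 0.0357  0.9994 -0.0004] 55.32310135221173 [-0.5125  0.3354 -3.6649]
```

View pics/e3z.png

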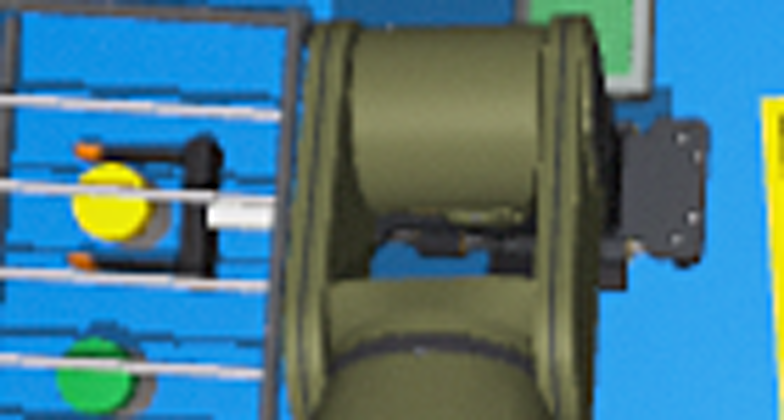

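The pot stands untouched between the jaws (tips at (85,150) and (78,261), cap at (111,202)). Squeezing now.

Request:
{"api": "arm_command", "payload": {"plan": [{"tx": 0, "ty": 0, "tz": 0, "ax": 0, "ay": 0, "az": 0, "hand": 0.051}, {"tx": 0, "ty": 0, "tz": 0, "ax": 0, "ay": 0, "az": 0, "hand": 0.047}, {"tx": 0, "ty": 0, "tz": 0, "ax": 0, "ay": 0, "az": 0, "hand": 0.043}, {"tx": 0, "ty": 0, "tz": 0, "ax": 0, "ay": 0, "az": 0, "hand": 0.039}, {"tx": 0, "ty": 0, "tz": 0, "ax": 0, "ay": 0, "az": 0, "hand": 0.039}, {"tx": 0, "ty": 0, "tz": 0, "ax": 0, "ay": 0, "az": 0, "hand": 0.039}, {"tx": 0, "ty": 0, "tz": 0, "ax": 0, "ay": 0, "az": 0, "hand": 0.039}], "grip_force": 40}}

```text
t: 11.65
eef_pos: [0.6341, 0.0759, 0.0614]
eef_rot: [[0.0, 0.036, 0.999], [-0.0, 0.999, -0.036], [-1.0, -0.0, 0.0]]
force: [-0.1, -1.4, -3.0]
gripper_width: 0.442
```

Run:
```python
from h import *
s=ctrl.get_state();print(s['t'],s['eef_pos'],s['eef_rot'][:,1],s['gripper_width']*95.1,s['force'])
im=ctrl.camera('top');crop(im,145,285,120,195,5.6,'e4z.png')
```

```text
11.65 [0.6341 0.0759 0.0614] [ 0.0361  0.9993 -0.    ] 41.98744185181249 [-0.1078 -1.3881 -2.9828]
```

View pics/e4z.png

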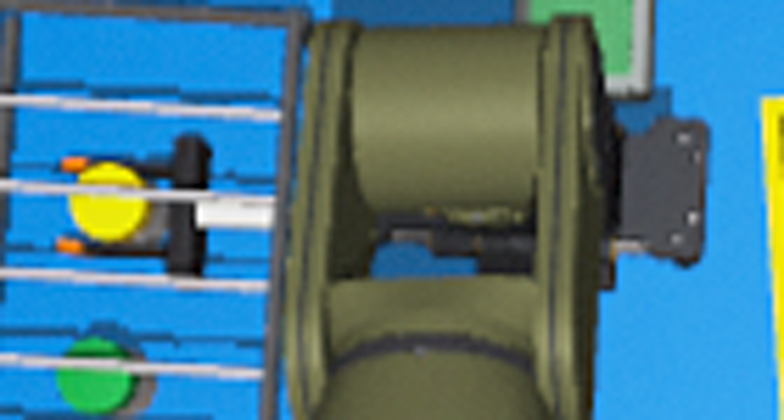

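Clamped: the fingers are at 42 mm, so the trigger is in 16 mm. Pulling out.

Request:
{"api": "arm_command", "payload": {"plan": [{"tx": 0, "ty": -0.008, "tz": 0, "ax": 0, "ay": 0, "az": 0, "hand": 0.039}, {"tx": 0, "ty": -0.015, "tz": 0, "ax": 0, "ay": 0, "az": 0, "hand": 0.039}, {"tx": 0, "ty": -0.018, "tz": 0, "ax": 0, "ay": 0, "az": 0, "hand": 0.039}, {"tx": 0, "ty": -0.018, "tz": 0, "ax": 0, "ay": 0, "az": 0, "hand": 0.039}, {"tx": 0, "ty": -0.018, "tz": 0, "ax": 0, "ay": 0, "az": 0, "hand": 0.039}, {"tx": 0, "ty": -0.018, "tz": 0, "ax": 0, "ay": 0, "az": 0, "hand": 0.039}, {"tx": 0, "ty": -0.018, "tz": 0, "ax": 0, "ay": 0, "az": 0, "hand": 0.039}, {"tx": 0, "ty": -0.018, "tz": 0, "ax": 0, "ay": 0, "az": 0, "hand": 0.039}, {"tx": 0, "ty": -0.018, "tz": 0, "ax": 0, "ay": 0, "az": 0, "hand": 0.039}, {"tx": 0, "ty": -0.018, "tz": 0, "ax": 0, "ay": 0, "az": 0, "hand": 0.039}, {"tx": 0, "ty": -0.018, "tz": 0, "ax": 0, "ay": 0, "az": 0, "hand": 0.039}, {"tx": 0, "ty": -0.018, "tz": 0, "ax": 0, "ay": 0, "az": 0, "hand": 0.039}, {"tx": 0, "ty": -0.015, "tz": 0, "ax": 0, "ay": 0, "az": 0, "hand": 0.039}, {"tx": 0, "ty": -0.007, "tz": 0, "ax": 0, "ay": 0, "az": 0, "hand": 0.039}, {"tx": 0, "ty": 0, "tz": 0, "ax": 0, "ay": 0, "az": 0, "hand": 0.039}, {"tx": 0, "ty": 0, "tz": 0, "ax": 0, "ay": 0, "az": 0, "hand": 0.039}]}}

```text
t: 13.7
eef_pos: [0.6261, -0.1492, 0.0614]
eef_rot: [[0.001, 0.036, 0.999], [-0.001, 0.999, -0.036], [-1.0, -0.001, 0.001]]
force: [-0.0, -0.6, -2.2]
gripper_width: 0.44
```

Run:
```python
from h import *
s=ctrl.get_state();print(s['t'],s['eef_pos'],s['eef_rot'][:,1],s['gripper_width']*95.1,s['force'])
im=ctrl.camera('top');crop(im,145,285,120,195,5.6,'e5z.png');im=ctrl.camera('scene');crop(im,280,520,140,310,3.2,'e5s.png')
```

```text
13.7 [ 0.6261 -0.1492  0.0614] [ 0.0357  0.9994 -0.0011] 41.85013143149361 [-0.0031 -0.6233 -2.2299]
```

View pics/e5z.png

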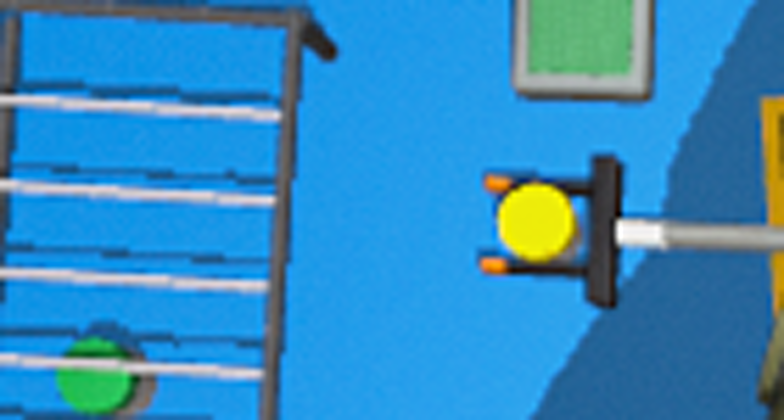

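View pics/e5s.png

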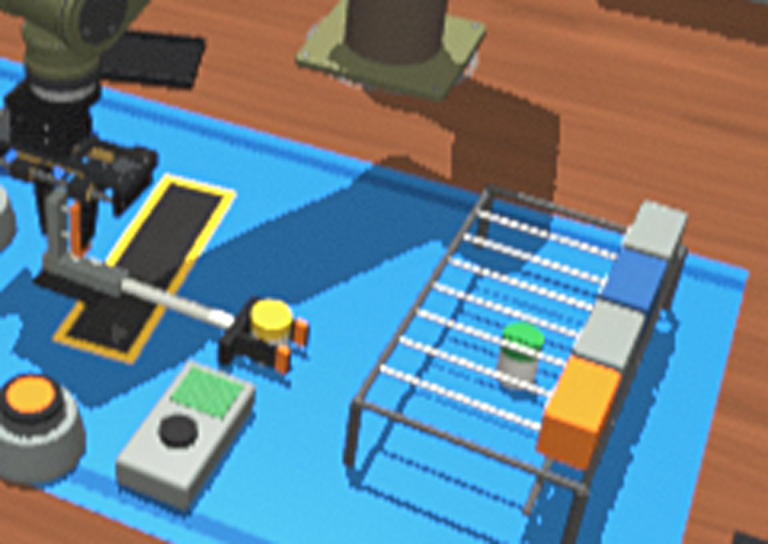

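Yellow is out and upright at (535,222) in the crop. I'll release it, back off, and shift to the green lane.

Request:
{"api": "arm_command", "payload": {"plan": [{"tx": 0, "ty": 0, "tz": 0, "ax": 0, "ay": 0, "az": 0, "hand": 0.045}, {"tx": 0, "ty": 0, "tz": 0, "ax": 0, "ay": 0, "az": 0, "hand": 0.05}, {"tx": 0, "ty": 0, "tz": 0, "ax": 0, "ay": 0, "az": 0, "hand": 0.055}, {"tx": 0, "ty": 0, "tz": 0, "ax": 0, "ay": 0, "az": 0, "hand": 0.055}, {"tx": 0, "ty": 0, "tz": 0, "ax": 0, "ay": 0, "az": 0, "hand": 0.055}, {"tx": 0, "ty": -0.01, "tz": 0, "ax": 0, "ay": 0, "az": 0, "hand": 0.055}, {"tx": 0, "ty": -0.02, "tz": 0, "ax": 0, "ay": 0, "az": 0, "hand": 0.055}, {"tx": 0, "ty": -0.02, "tz": 0, "ax": 0, "ay": 0, "az": 0, "hand": 0.055}, {"tx": -0.005, "ty": -0.02, "tz": 0, "ax": 0, "ay": 0, "az": 0, "hand": 0.055}, {"tx": -0.01, "ty": 0, "tz": -0.02, "ax": 0, "ay": 0, "az": 0, "hand": 0.055}, {"tx": 0, "ty": 0, "tz": -0.03, "ax": 0, "ay": 0, "az": 0, "hand": 0.055}, {"tx": 0, "ty": 0, "tz": -0.03, "ax": 0, "ay": 0, "az": 0, "hand": 0.055}, {"tx": 0, "ty": 0.02, "tz": -0.0113, "ax": 0, "ay": 0, "az": 0, "hand": 0.055}, {"tx": 0, "ty": 0.03, "tz": 0, "ax": 0, "ay": 0, "az": 0, "hand": 0.055}, {"tx": 0, "ty": 0.03, "tz": 0, "ax": 0, "ay": 0, "az": 0, "hand": 0.055}, {"tx": 0, "ty": 0.03, "tz": 0, "ax": 0, "ay": 0, "az": 0, "hand": 0.055}, {"tx": 0, "ty": 0.02, "tz": 0, "ax": 0, "ay": 0, "az": 0, "hand": 0.055}, {"tx": 0.015, "ty": 0, "tz": 0, "ax": 0, "ay": 0, "az": 0, "hand": 0.055}, {"tx": 0, "ty": 0, "tz": 0, "ax": 0, "ay": 0, "az": 0, "hand": 0.055}]}}

```text
t: 16.18
eef_pos: [0.5392, -0.0857, 0.0628]
eef_rot: [[0.005, 0.037, 0.999], [0.001, 0.999, -0.037], [-1.0, 0.001, 0.005]]
force: [1.5, 2.3, 2.5]
gripper_width: 0.575
```

Run:
```python
from h import *
s=ctrl.get_state();print(s['t'],s['eef_pos'],s['eef_rot'][:,1],s['gripper_width']*95.1,s['force'])
im=ctrl.camera('top');cv2.imwrite('pics/e6t.png',im);crop(im,145,285,130,220,5.6,'e6z.png')
```

```text
16.175 [ 0.5392 -0.0857  0.0628] [0.0369 0.9993 0.001 ] 54.685038984926734 [1.4754 2.2907 2.5458]
```

View pics/e6z.png

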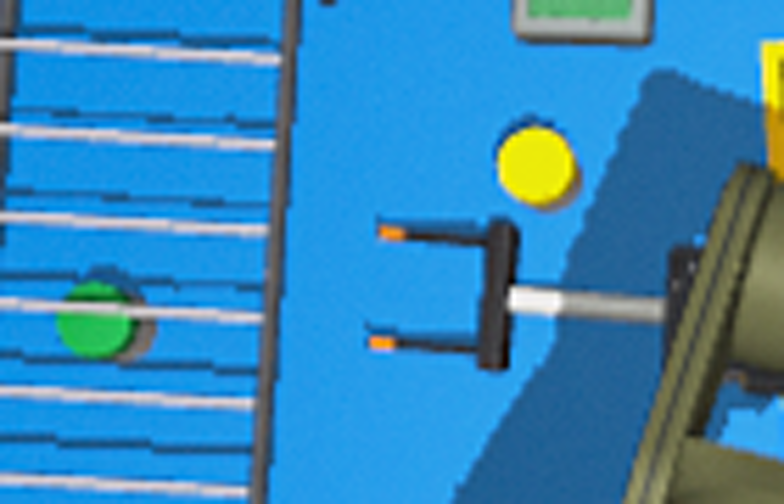

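Run:
```python
from h import *
s=ctrl.get_state();print(s['eef_pos'],s['force'])
c=cam('top')
def p(x,y,z,n): r=ray(c,145+x/5.6,130+y/5.6,z);print(n,r);return r
a=p(378,233,.035,'tip');b=p(369,343,.035,'tip');m=(a+b)/2;print(m,np.linalg.norm(a-b))
h=p(497,296,.035,'head');d=m-h;print(np.degrees(np.arctan2(d[1],d[0])))
y=p(97,320,.055,'grn');print(y-m); p(537,165,.055,'yel')
```

```text
[ 0.5389 -0.0859  0.0628] [3.4182 2.6914 2.8405]
tip [0.5963 0.1695 0.035 ]
tip [0.5374 0.1731 0.035 ]
[0.5669 0.1713 0.035 ] 0.05906346235476099
head [0.5631 0.1056 0.035 ]
86.69548841086855
grn [0.547  0.3113 0.055 ]
[-0.0199  0.1401  0.02  ]
yel [0.631  0.0827 0.055 ]
```

Run:
```python
from h import *
cv2.imwrite('pics/e7w.png',ctrl.camera('wrist'));im=ctrl.camera('scene');crop(im,260,460,150,300,4,'e7s.png')
```

```text
(no output)
```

View pics/e7w.png

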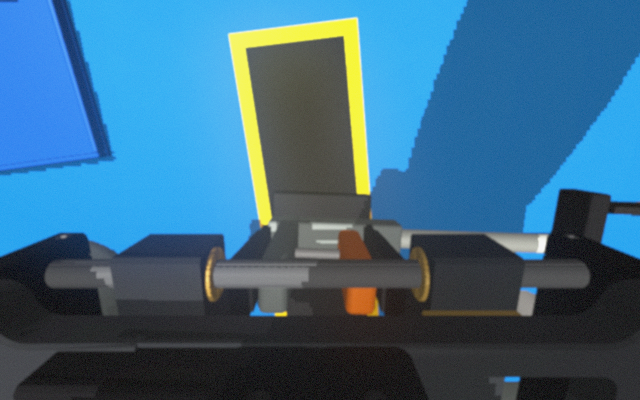

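View pics/e7s.png

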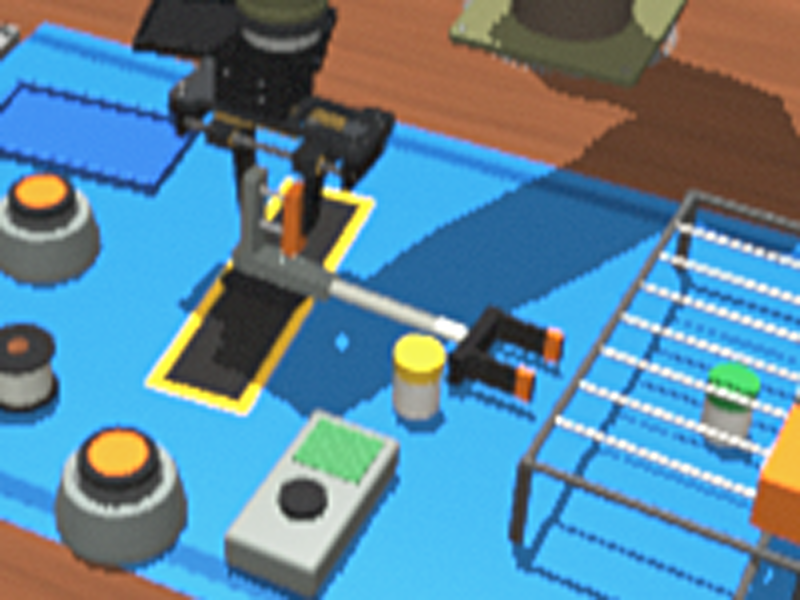

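The handle has slid about 20 mm sideways (+x) in the fingers during the lateral shift: the light 55 mm hold was too weak for that acceleration. The foot is on the table, so I'll open, back the arm off upward, re-measure and re-grasp.

Request:
{"api": "arm_command", "payload": {"plan": [{"tx": 0, "ty": 0, "tz": 0, "ax": 0, "ay": 0, "az": 0, "hand": 0.06}, {"tx": 0, "ty": 0, "tz": 0, "ax": 0, "ay": 0, "az": 0, "hand": 0.075}, {"tx": 0, "ty": 0, "tz": 0, "ax": 0, "ay": 0, "az": 0, "hand": 0.095}, {"tx": 0, "ty": 0, "tz": 0, "ax": 0, "ay": 0, "az": 0, "hand": 0.095}, {"tx": 0, "ty": 0, "tz": 0, "ax": 0, "ay": 0, "az": 0, "hand": 0.095}, {"tx": -0.03, "ty": 0, "tz": 0, "ax": 0, "ay": 0, "az": 0, "hand": 0.095}, {"tx": -0.04, "ty": 0, "tz": 0, "ax": 0, "ay": 0, "az": 0, "hand": 0.095}, {"tx": -0.03, "ty": 0, "tz": 0.03, "ax": 0, "ay": 0, "az": 0, "hand": 0.095}, {"tx": 0, "ty": 0, "tz": 0.03, "ax": 0, "ay": 0, "az": 0, "hand": 0.095}, {"tx": 0, "ty": 0, "tz": 0, "ax": 0, "ay": 0, "az": 0, "hand": 0.095}, {"tx": 0, "ty": 0, "tz": 0, "ax": 0, "ay": 0, "az": 0, "hand": 0.095}]}}

```text
t: 17.7
eef_pos: [0.5957, -0.0876, 0.1602]
eef_rot: [[-0.002, 0.036, 0.999], [0.0, 0.999, -0.036], [-1.0, 0.0, -0.002]]
force: [-0.6, 0.4, -0.1]
gripper_width: 0.998
```

Run:
```python
from h import *
s=ctrl.get_state();print(s['t'],s['eef_pos'],s['eef_rot'],s['gripper_width']*95.1,s['force'])
W=cam('wrist')[1];im=ctrl.camera('wrist');cv2.imwrite('pics/e8w.png',im);np.savez('e8',W=W)
im=ctrl.camera('top');cv2.imwrite('pics/e8t.png',im);crop(im,145,285,130,220,5.6,'e8z.png')
```

```text
17.7 [ 0.5957 -0.0876  0.1602] [[-0.0022  0.036   0.9994]
 [ 0.0003  0.9994 -0.036 ]
 [-1.      0.0003 -0.0022]] 94.88326594322605 [-0.5812  0.3989 -0.0935]
```

View pics/e8w.png

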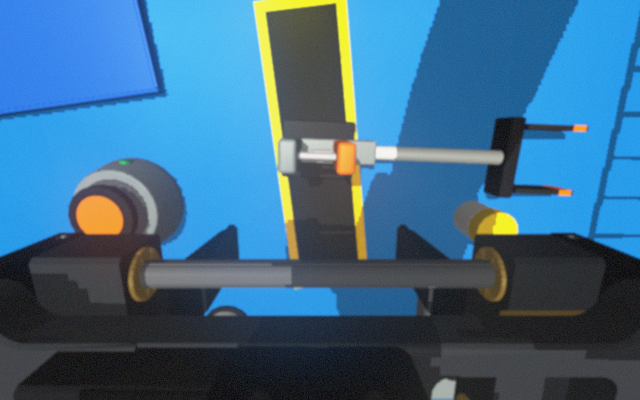

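View pics/e8z.png

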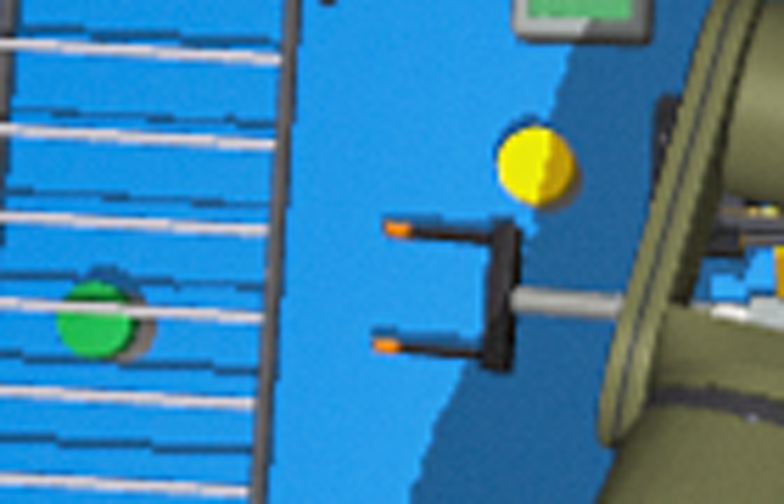

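Run:
```python
from h import *
K=ctrl.camera_info('wrist')['camera_matrix'];c=(K,np.load('e8.npz')['W'])
im=cv2.imread('pics/e8w.png');crop(im,265,395,100,200,6,'e8h.png')
def q(u,v,z,n): r=ray(c,u,v,z);print(n,r);return r
a=q(586,128.5,.036,'L');b=q(571,192.5,.036,'R');m=(a+b)/2;print('w tipmid',m,np.linalg.norm(a-b))
t=cam('top')
def p(x,y,z,n): r=ray(t,145+x/5.6,130+y/5.6,z);print(n,r);return r
a=p(384,230,.036,'tip');b=p(372,346,.036,'tip');print('t tipmid',(a+b)/2,np.linalg.norm(a-b))
p(500,297,.036,'head')
```

```text
L [0.5381 0.169  0.036 ]
R [0.5999 0.1648 0.036 ]
w tipmid [0.569  0.1669 0.036 ] 0.06193287787954189
tip [0.5979 0.1661 0.036 ]
tip [0.5357 0.1713 0.036 ]
t tipmid [0.5668 0.1687 0.036 ] 0.062352031933705955
head [0.5625 0.1038 0.036 ]
```

View pics/e8h.png

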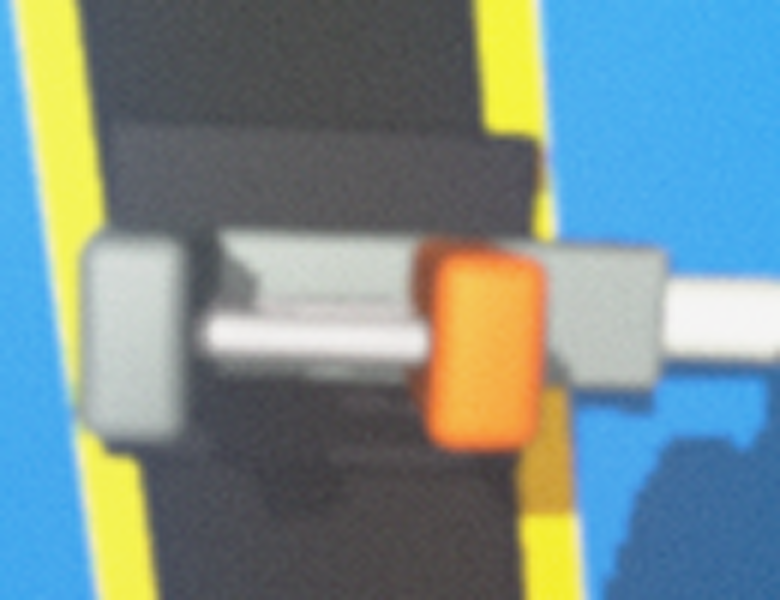

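Run:
```python
from h import *
K=ctrl.camera_info('wrist')['camera_matrix'];c=(K,np.load('e8.npz')['W'])
q=lambda x,y,z:ray(c,265+x/6,100+y/6,z)
a=q(85,338,.109);b=q(545,352,.109);g=(a+b)/2;print(a,b,'grip',g,np.linalg.norm(a-b))
for m in(np.array([.569,.1669]),np.array([.5668,.1687])):
    d=m-g[:2];print(np.hypot(*d),np.degrees(np.arctan2(d[1],d[0])))
R=ctrl.get_state()['eef_rot'];P=ctrl.get_state()['eef_pos'];print('tool delta',R.T@(np.r_[g[:2],.0614]-P))
```

```text
[ 0.548  -0.1142  0.109 ] [ 0.5517 -0.0585  0.109 ] grip [ 0.5498 -0.0864  0.109 ] 0.05581764340222823
0.25400515914801275 85.67164622960772
0.25564460097108016 86.19376436486921
tool delta [ 0.099  -0.0004 -0.0456]
```

Request:
{"api": "arm_command", "payload": {"plan": [{"tx": 0, "ty": 0, "tz": -0.023, "ax": 1.7, "ay": 0, "az": 0, "hand": 0.095}, {"tx": 0, "ty": 0, "tz": -0.0226, "ax": 0, "ay": 0, "az": 0, "hand": 0.095}, {"tx": 0.02, "ty": 0, "tz": 0, "ax": 0, "ay": 0, "az": 0, "hand": 0.095}, {"tx": 0.03, "ty": 0, "tz": 0, "ax": 0, "ay": 0, "az": 0, "hand": 0.095}, {"tx": 0.03, "ty": 0, "tz": 0, "ax": 0, "ay": 0, "az": 0, "hand": 0.095}, {"tx": 0.018, "ty": 0, "tz": 0, "ax": 0, "ay": 0, "az": 0, "hand": 0.095}, {"tx": 0, "ty": 0, "tz": 0, "ax": 0, "ay": 0, "az": 0, "hand": 0.08}, {"tx": 0, "ty": 0, "tz": 0, "ax": 0, "ay": 0, "az": 0, "hand": 0.065}, {"tx": 0, "ty": 0, "tz": 0, "ax": 0, "ay": 0, "az": 0, "hand": 0.058}, {"tx": 0, "ty": 0, "tz": 0, "ax": 0, "ay": 0, "az": 0, "hand": 0.052}, {"tx": 0, "ty": 0, "tz": 0, "ax": 0, "ay": 0, "az": 0, "hand": 0.047}, {"tx": 0, "ty": 0, "tz": 0, "ax": 0, "ay": 0, "az": 0, "hand": 0.047}, {"tx": 0, "ty": 0, "tz": 0, "ax": 0, "ay": 0, "az": 0, "hand": 0.047}]}}

```text
t: 19.42
eef_pos: [0.5519, -0.0863, 0.0642]
eef_rot: [[0.002, 0.066, 0.998], [-0.001, 0.998, -0.066], [-1.0, -0.001, 0.002]]
force: [-1.3, -4.6, 5.4]
gripper_width: 0.498
```

Run:
```python
from h import *
s=ctrl.get_state();print(s['t'],s['eef_pos'],s['eef_rot'][:,1],s['gripper_width']*95.1,s['force'],s['moment'])
```

```text
19.425 [ 0.5519 -0.0863  0.0642] [ 0.0657  0.9978 -0.0013] 47.353380915102825 [-1.3043 -4.6276  5.3888] [-0.5155  0.2156 -0.0036]
```

Request:
{"api": "arm_command", "payload": {"plan": [{"tx": -0.004, "ty": 0, "tz": 0, "ax": 0, "ay": 0, "az": 0, "hand": 0.047}, {"tx": -0.004, "ty": 0, "tz": 0, "ax": 0, "ay": 0, "az": 0, "hand": 0.047}, {"tx": 0, "ty": 0, "tz": -0.004, "ax": -0.5, "ay": 0, "az": 0, "hand": 0.047}, {"tx": 0, "ty": 0, "tz": -0.006, "ax": -0.6, "ay": 0, "az": 0, "hand": 0.047}, {"tx": 0, "ty": 0, "tz": -0.005, "ax": -0.6, "ay": 0, "az": 0, "hand": 0.047}, {"tx": 0, "ty": 0, "tz": -0.003, "ax": 0, "ay": 0, "az": 0, "hand": 0.047}, {"tx": 0, "ty": 0, "tz": 0, "ax": 0, "ay": 0, "az": 0, "hand": 0.055}, {"tx": 0, "ty": 0, "tz": 0, "ax": 0, "ay": 0, "az": 0, "hand": 0.055}, {"tx": 0, "ty": 0, "tz": 0, "ax": 0, "ay": 0, "az": 0, "hand": 0.055}]}}

```text
t: 20.55
eef_pos: [0.5334, -0.0845, 0.0712]
eef_rot: [[0.0, 0.036, 0.999], [-0.0, 0.999, -0.036], [-1.0, -0.0, 0.0]]
force: [-0.3, -0.3, -4.3]
gripper_width: 0.575
```

Run:
```python
from h import *
s=ctrl.get_state();print(s['t'],s['eef_pos'],s['eef_rot'][:,1],s['gripper_width']*95.1,s['force'],s['moment'])
im=ctrl.camera('top');cv2.imwrite('pics/e9t.png',im);crop(im,145,285,130,220,5.6,'e9z.png')
```

```text
20.55 [ 0.5334 -0.0845  0.0712] [ 0.0361  0.9993 -0.    ] 54.66997744436203 [-0.3398 -0.3311 -4.2528] [-0.1851 -0.0039 -0.0156]
```

View pics/e9z.png

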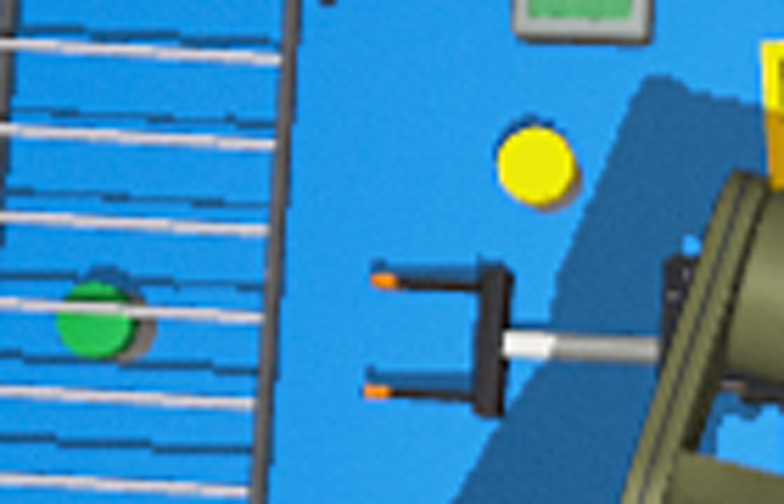

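Run:
```python
from h import *
t=cam('top')
def p(x,y,z,n): r=ray(t,145+x/5.6,130+y/5.6,z);print(n,r);return r
a=p(373,280,.043,'tip');b=p(363,391,.043,'tip');m=(a+b)/2;print('t tipmid',m,np.linalg.norm(a-b))
h=p(493,342,.043,'head');d=m-h;print(np.degrees(np.arctan2(d[1],d[0])))
y=p(97,320,.055,'grn');print(y-m)
```

```text
tip [0.5704 0.1701 0.043 ]
tip [0.5113 0.1742 0.043 ]
t tipmid [0.5409 0.1721 0.043 ] 0.059174016906958136
head [0.5379 0.1061 0.043 ]
87.40849341025246
grn [0.547  0.3113 0.055 ]
[0.0061 0.1392 0.012 ]
```

The jaws line up with green, which is 0.168 m ahead. Lowering slightly and sliding in.

Request:
{"api": "arm_command", "payload": {"plan": [{"tx": 0.003, "ty": 0.005, "tz": 0, "ax": 0, "ay": 0, "az": 0, "hand": 0.055}, {"tx": 0.003, "ty": 0.01, "tz": 0, "ax": 0, "ay": 0, "az": 0, "hand": 0.055}, {"tx": 0, "ty": 0.015, "tz": 0, "ax": 0, "ay": 0, "az": 0, "hand": 0.055}, {"tx": 0, "ty": 0.018, "tz": 0, "ax": 0, "ay": 0, "az": 0, "hand": 0.055}, {"tx": 0, "ty": 0.018, "tz": 0, "ax": 0, "ay": 0, "az": 0, "hand": 0.055}, {"tx": 0, "ty": 0.018, "tz": 0, "ax": 0, "ay": 0, "az": 0, "hand": 0.055}, {"tx": 0, "ty": 0.018, "tz": 0, "ax": 0, "ay": 0, "az": 0, "hand": 0.055}, {"tx": 0, "ty": 0.018, "tz": 0, "ax": 0, "ay": 0, "az": 0, "hand": 0.055}, {"tx": 0, "ty": 0.018, "tz": 0, "ax": 0, "ay": 0, "az": 0, "hand": 0.055}, {"tx": 0, "ty": 0.015, "tz": 0, "ax": 0, "ay": 0, "az": 0, "hand": 0.055}, {"tx": 0, "ty": 0.009, "tz": 0, "ax": 0, "ay": 0, "az": 0, "hand": 0.055}, {"tx": 0, "ty": 0.004, "tz": 0, "ax": 0, "ay": 0, "az": 0, "hand": 0.055}, {"tx": 0, "ty": 0, "tz": 0, "ax": 0, "ay": 0, "az": 0, "hand": 0.055}, {"tx": 0, "ty": 0, "tz": 0, "ax": 0, "ay": 0, "az": 0, "hand": 0.055}]}}

```text
t: 22.35
eef_pos: [0.5392, 0.081, 0.0651]
eef_rot: [[-0.0, 0.037, 0.999], [-0.0, 0.999, -0.037], [-1.0, -0.0, -0.0]]
force: [1.4, -0.3, -3.3]
gripper_width: 0.581
```

Run:
```python
from h import *
s=ctrl.get_state();print(s['t'],s['eef_pos'],s['eef_rot'][:,1],s['gripper_width']*95.1,s['force'],s['moment'])
im=ctrl.camera('top');crop(im,145,285,130,220,5.6,'f1z.png')
im=ctrl.camera('scene');crop(im,350,520,180,310,4.6,'f1s.png')
```

```text
22.35 [0.5392 0.081  0.0651] [ 0.0366  0.9993 -0.0002] 55.20953745880778 [ 1.3738 -0.2886 -3.254 ] [-0.196  -0.022  -0.0109]
```

View pics/f1z.png

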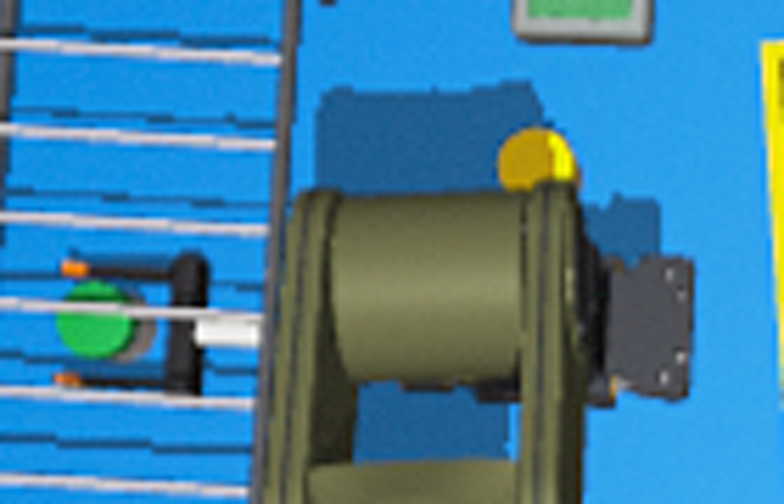

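View pics/f1s.png

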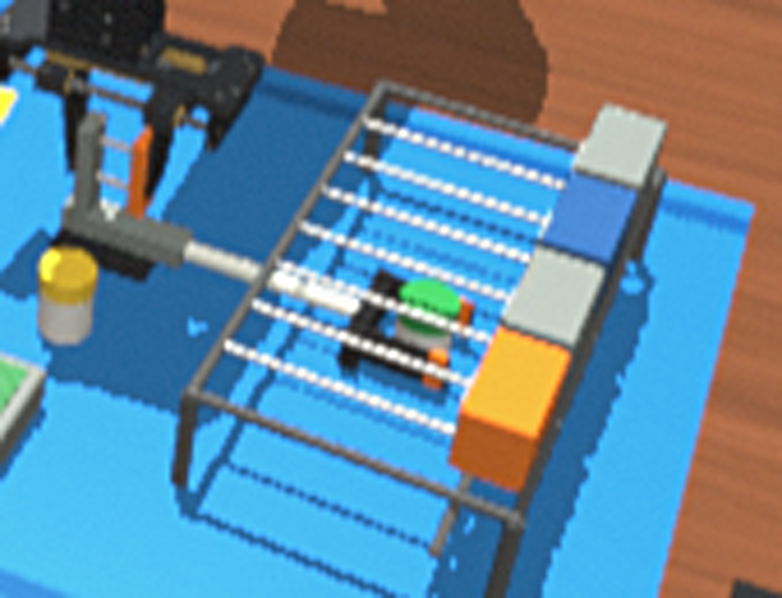

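Green sits between the jaws (tips at (70,268) and (62,380), cap at (97,320)). Squeeze and pull.

Request:
{"api": "arm_command", "payload": {"plan": [{"tx": 0, "ty": 0, "tz": 0, "ax": 0, "ay": 0, "az": 0, "hand": 0.05}, {"tx": 0, "ty": 0, "tz": 0, "ax": 0, "ay": 0, "az": 0, "hand": 0.045}, {"tx": 0, "ty": 0, "tz": 0, "ax": 0, "ay": 0, "az": 0, "hand": 0.041}, {"tx": 0, "ty": 0, "tz": 0, "ax": 0, "ay": 0, "az": 0, "hand": 0.039}, {"tx": 0, "ty": 0, "tz": 0, "ax": 0, "ay": 0, "az": 0, "hand": 0.039}, {"tx": 0, "ty": 0, "tz": 0, "ax": 0, "ay": 0, "az": 0, "hand": 0.039}, {"tx": 0, "ty": 0, "tz": 0, "ax": 0, "ay": 0, "az": 0, "hand": 0.039}]}}

```text
t: 23.32
eef_pos: [0.5394, 0.0813, 0.0653]
eef_rot: [[0.0, 0.036, 0.999], [0.0, 0.999, -0.036], [-1.0, 0.0, 0.0]]
force: [0.4, -1.7, -3.0]
gripper_width: 0.443
```

Request:
{"api": "arm_command", "payload": {"plan": [{"tx": 0, "ty": -0.006, "tz": 0, "ax": 0, "ay": 0, "az": 0, "hand": 0.039}, {"tx": 0, "ty": -0.013, "tz": 0, "ax": 0, "ay": 0, "az": 0, "hand": 0.039}, {"tx": 0, "ty": -0.017, "tz": 0, "ax": 0, "ay": 0, "az": 0, "hand": 0.039}, {"tx": 0, "ty": -0.017, "tz": 0, "ax": 0, "ay": 0, "az": 0, "hand": 0.039}, {"tx": 0, "ty": -0.017, "tz": 0, "ax": 0, "ay": 0, "az": 0, "hand": 0.039}, {"tx": 0, "ty": -0.017, "tz": 0, "ax": 0, "ay": 0, "az": 0, "hand": 0.039}, {"tx": 0, "ty": -0.017, "tz": 0, "ax": 0, "ay": 0, "az": 0, "hand": 0.039}, {"tx": 0, "ty": -0.017, "tz": 0, "ax": 0, "ay": 0, "az": 0, "hand": 0.039}, {"tx": 0, "ty": -0.017, "tz": 0, "ax": 0, "ay": 0, "az": 0, "hand": 0.039}, {"tx": 0, "ty": -0.017, "tz": 0, "ax": 0, "ay": 0, "az": 0, "hand": 0.039}, {"tx": 0, "ty": -0.017, "tz": 0, "ax": 0, "ay": 0, "az": 0, "hand": 0.039}, {"tx": 0, "ty": -0.017, "tz": 0, "ax": 0, "ay": 0, "az": 0, "hand": 0.039}, {"tx": 0, "ty": -0.013, "tz": 0, "ax": 0, "ay": 0, "az": 0, "hand": 0.039}, {"tx": 0, "ty": -0.01, "tz": 0, "ax": 0, "ay": 0, "az": 0, "hand": 0.039}, {"tx": 0, "ty": -0.006, "tz": 0, "ax": 0, "ay": 0, "az": 0, "hand": 0.039}, {"tx": 0, "ty": 0, "tz": 0, "ax": 0, "ay": 0, "az": 0, "hand": 0.039}, {"tx": 0, "ty": 0, "tz": 0, "ax": 0, "ay": 0, "az": 0, "hand": 0.039}]}}

```text
t: 25.45
eef_pos: [0.5316, -0.1369, 0.0655]
eef_rot: [[0.001, 0.036, 0.999], [-0.001, 0.999, -0.036], [-1.0, -0.001, 0.001]]
force: [-0.7, -2.0, -2.0]
gripper_width: 0.438
```

Run:
```python
from h import *
s=ctrl.get_state();print(s['t'],s['eef_pos'],s['eef_rot'][:,1],s['gripper_width']*95.1,s['force'],s['moment'])
im=ctrl.camera('top');crop(im,145,285,130,220,5.6,'f2z.png')
im=ctrl.camera('scene');crop(im,280,480,150,300,4,'f2s.png')
```

```text
25.45 [ 0.5316 -0.1369  0.0655] [ 0.0356  0.9994 -0.0013] 41.67070919776439 [-0.657  -1.984  -2.0016] [-0.1253  0.0777  0.0244]
```

View pics/f2z.png

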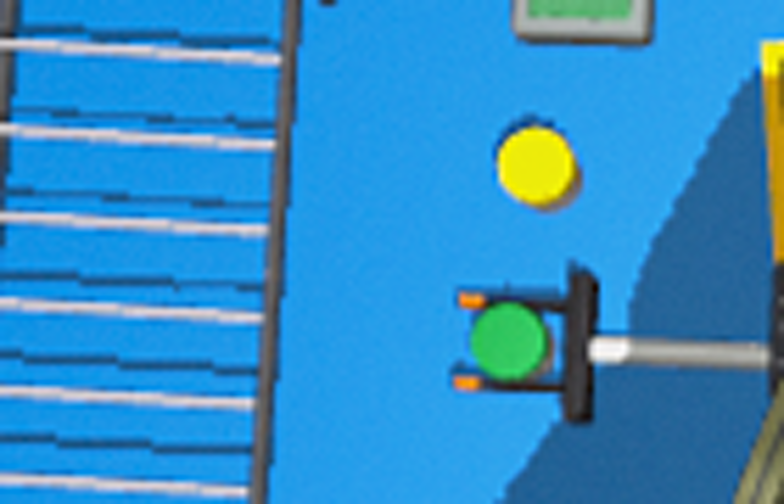

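View pics/f2s.png

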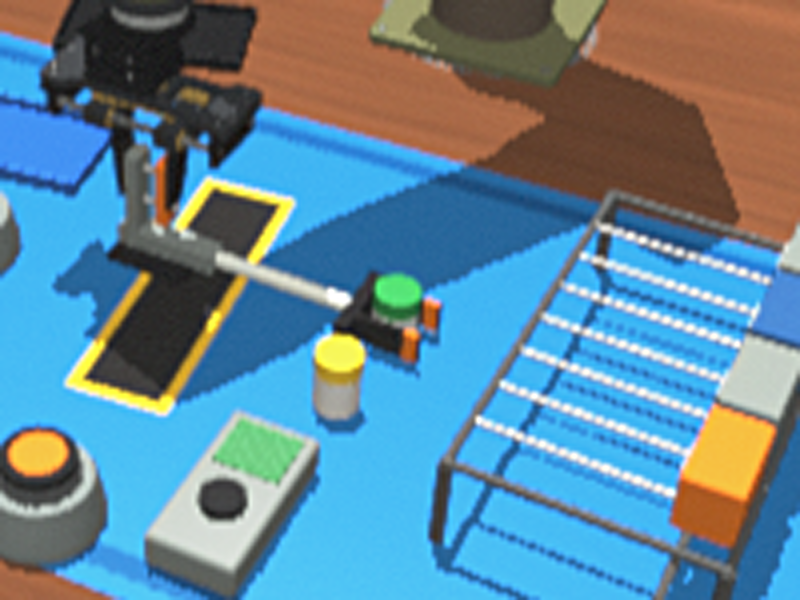

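Both pots are out and upright. I'll release green, back off gently, then squeeze for a firm hold and lift.

Request:
{"api": "arm_command", "payload": {"plan": [{"tx": 0, "ty": 0, "tz": 0, "ax": 0, "ay": 0, "az": 0, "hand": 0.045}, {"tx": 0, "ty": 0, "tz": 0, "ax": 0, "ay": 0, "az": 0, "hand": 0.05}, {"tx": 0, "ty": 0, "tz": 0, "ax": 0, "ay": 0, "az": 0, "hand": 0.055}, {"tx": 0, "ty": 0, "tz": 0, "ax": 0, "ay": 0, "az": 0, "hand": 0.055}, {"tx": 0, "ty": -0.006, "tz": 0, "ax": 0, "ay": 0, "az": 0, "hand": 0.055}, {"tx": 0, "ty": -0.012, "tz": 0, "ax": 0, "ay": 0, "az": 0, "hand": 0.055}, {"tx": 0, "ty": -0.015, "tz": 0, "ax": 0, "ay": 0, "az": 0, "hand": 0.055}, {"tx": 0, "ty": -0.015, "tz": 0, "ax": 0, "ay": 0, "az": 0, "hand": 0.055}, {"tx": 0, "ty": -0.012, "tz": 0, "ax": 0, "ay": 0, "az": 0, "hand": 0.055}, {"tx": 0, "ty": -0.006, "tz": 0, "ax": 0, "ay": 0, "az": 0, "hand": 0.055}, {"tx": 0, "ty": 0, "tz": 0, "ax": 0, "ay": 0, "az": 0, "hand": 0.05}, {"tx": 0, "ty": 0, "tz": 0, "ax": 0, "ay": 0, "az": 0, "hand": 0.045}, {"tx": 0, "ty": 0, "tz": 0, "ax": 0, "ay": 0, "az": 0, "hand": 0.043}, {"tx": 0, "ty": 0, "tz": 0, "ax": 0, "ay": 0, "az": 0, "hand": 0.043}]}}

```text
t: 27.3
eef_pos: [0.529, -0.2021, 0.0651]
eef_rot: [[-0.0, 0.036, 0.999], [0.0, 0.999, -0.036], [-1.0, 0.0, -0.0]]
force: [-0.4, -0.2, -3.4]
gripper_width: 0.455
```

Request:
{"api": "arm_command", "payload": {"plan": [{"tx": -0.007, "ty": 0, "tz": 0, "ax": 0, "ay": 0, "az": 0, "hand": 0.043}, {"tx": -0.015, "ty": 0, "tz": 0, "ax": 0, "ay": 0, "az": 0, "hand": 0.043}, {"tx": -0.018, "ty": 0, "tz": 0, "ax": 0, "ay": 0, "az": 0, "hand": 0.043}, {"tx": -0.018, "ty": 0, "tz": 0, "ax": 0, "ay": 0, "az": 0, "hand": 0.043}, {"tx": -0.015, "ty": 0, "tz": 0, "ax": 0, "ay": 0, "az": 0, "hand": 0.043}, {"tx": -0.012, "ty": 0, "tz": 0, "ax": 0, "ay": 0, "az": 0, "hand": 0.043}, {"tx": 0, "ty": 0, "tz": 0, "ax": 0, "ay": 0, "az": 0, "hand": 0.043}]}}

```text
t: 28.18
eef_pos: [0.5297, -0.2028, 0.1516]
eef_rot: [[0.002, 0.036, 0.999], [-0.001, 0.999, -0.036], [-1.0, -0.001, 0.002]]
force: [0.1, -0.4, -3.9]
gripper_width: 0.457
```

Run:
```python
from h import *
s=ctrl.get_state();print(s['t'],s['eef_pos'],s['eef_rot'][:,1],s['gripper_width']*95.1,s['force'],s['moment'],s['joints'])
im=ctrl.camera('top');crop(im,145,345,110,250,3.9,'f3z.png')
im=ctrl.camera('scene');crop(im,260,460,130,280,4,'f3s.png')
```

```text
28.175 [ 0.5297 -0.2028  0.1516] [ 0.0362  0.9993 -0.001 ] 43.45423320114398 [ 0.1062 -0.398  -3.8873] [-0.192   0.0677  0.0055] [ -26.3745   -0.6703  108.8686   -0.       71.6577 -114.3007]
```

View pics/f3z.png

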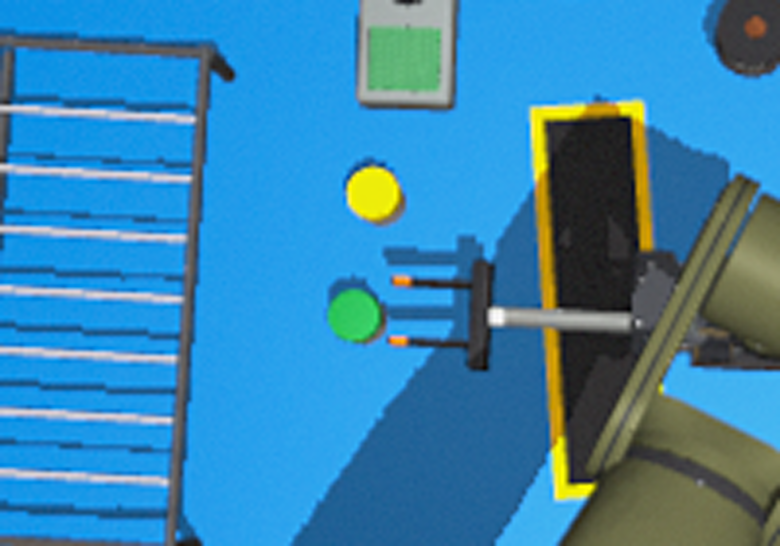

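View pics/f3s.png

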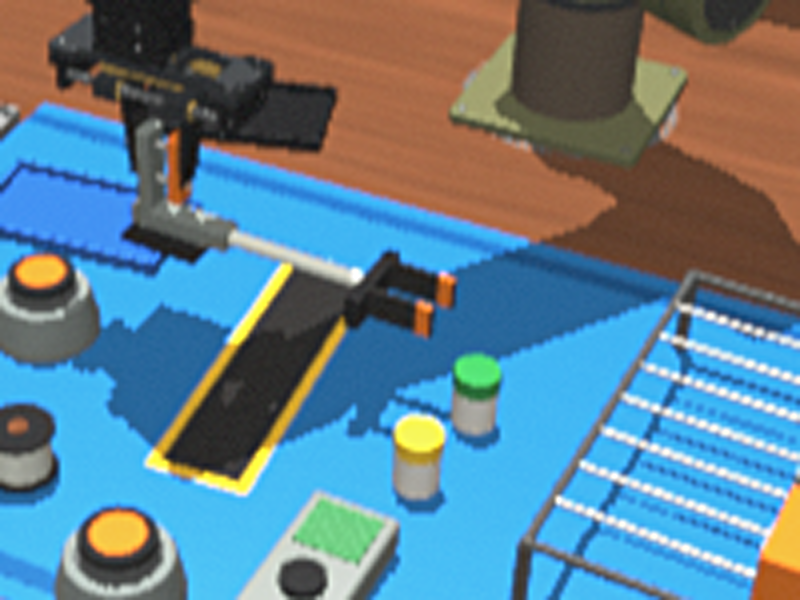

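Request:
{"api": "arm_command", "payload": {"plan": [{"tx": 0, "ty": 0.008, "tz": -0.0065, "ax": 0, "ay": 0, "az": 0, "hand": 0.043}, {"tx": 0, "ty": 0.015, "tz": -0.013, "ax": 0, "ay": 0, "az": 0, "hand": 0.043}, {"tx": 0, "ty": 0.02, "tz": -0.0165, "ax": 0, "ay": 0, "az": 0, "hand": 0.043}, {"tx": 0, "ty": 0.02, "tz": -0.0165, "ax": 0, "ay": 0, "az": 0, "hand": 0.043}, {"tx": 0, "ty": 0.02, "tz": -0.0165, "ax": 0, "ay": 0, "az": 0, "hand": 0.043}, {"tx": 0, "ty": 0.0127, "tz": -0.011, "ax": 0, "ay": 0, "az": 0, "hand": 0.043}, {"tx": 0, "ty": 0.008, "tz": -0.0065, "ax": 0, "ay": 0, "az": 0, "hand": 0.043}, {"tx": 0, "ty": 0, "tz": 0, "ax": 4, "ay": 0, "az": 0, "hand": 0.043}, {"tx": 0, "ty": 0, "tz": 0, "ax": 8, "ay": 0, "az": 0, "hand": 0.043}, {"tx": 0, "ty": 0, "tz": 0, "ax": 9, "ay": 0, "az": 0, "hand": 0.043}, {"tx": 0, "ty": 0, "tz": 0, "ax": 9, "ay": 0, "az": 0, "hand": 0.043}, {"tx": 0, "ty": 0, "tz": 0, "ax": 9, "ay": 0, "az": 0, "hand": 0.043}, {"tx": 0, "ty": 0, "tz": 0, "ax": 9, "ay": 0, "az": 0, "hand": 0.043}, {"tx": 0, "ty": 0, "tz": 0, "ax": 9, "ay": 0, "az": 0, "hand": 0.043}, {"tx": 0, "ty": 0, "tz": 0, "ax": 9, "ay": 0, "az": 0, "hand": 0.043}, {"tx": 0, "ty": 0, "tz": 0, "ax": 8, "ay": 0, "az": 0, "hand": 0.043}, {"tx": 0, "ty": 0, "tz": 0, "ax": 6, "ay": 0, "az": 0, "hand": 0.043}, {"tx": 0, "ty": 0, "tz": 0, "ax": 3.7, "ay": 0, "az": 0, "hand": 0.043}, {"tx": 0, "ty": 0, "tz": 0, "ax": 0, "ay": 0, "az": 0, "hand": 0.043}]}}

```text
t: 30.65
eef_pos: [0.4462, -0.0957, 0.15]
eef_rot: [[-0.001, 0.997, 0.074], [0.0, 0.074, -0.997], [-1.0, -0.001, -0.0]]
force: [0.7, 0.1, -4.4]
gripper_width: 0.454
```

Run:
```python
from h import *
s=ctrl.get_state();print(s['t'],s['eef_pos'],s['eef_rot'][:,1],s['gripper_width']*95.1,s['force'],s['moment'],s['joints'])
im=ctrl.camera('top');cv2.imwrite('pics/f4t.png',im);crop(im,225,365,110,250,4.2,'f4z.png')
W=cam('wrist')[1];im=ctrl.camera('wrist');cv2.imwrite('pics/f4w.png',im);np.savez('f4',W=W)
```

```text
30.65 [ 0.4462 -0.0957  0.15  ] [ 0.9972  0.0743 -0.0006] 43.16610177862705 [ 0.7494  0.0768 -4.3555] [-0.1858  0.2275  0.0337] [-18.8519 -15.6101 122.3051   0.003   73.3441 -23.115 ]
```

View pics/f4z.png

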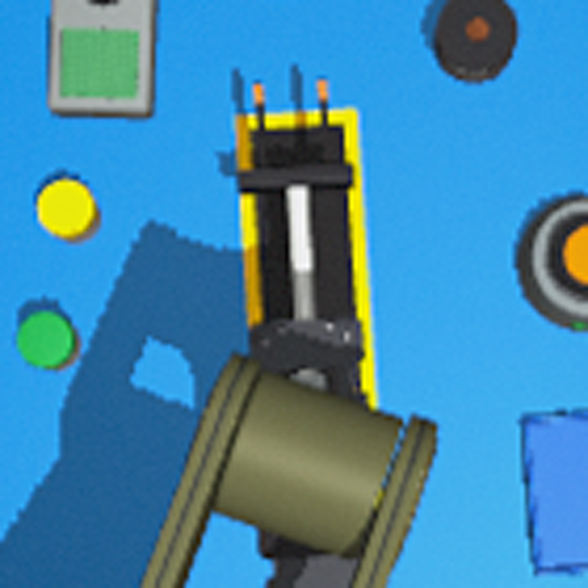

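View pics/f4w.png

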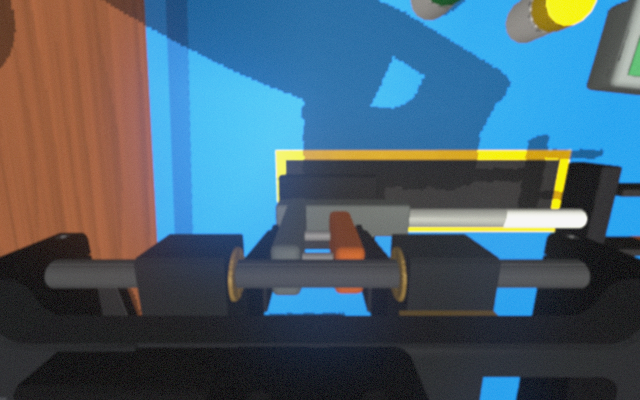

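Run:
```python
from h import *
t=cam('top')
def p(x,y,z,n): r=ray(t,225+x/4.2,110+y/4.2,z);print(n,r);return r
a=p(258,84,.12,'tipL');b=p(322,80,.12,'tipR');m=(a+b)/2;print('tipmid',m,np.linalg.norm(a-b))
h=p(297,177,.12,'head');d=m-h;print(np.degrees(np.arctan2(d[1],d[0])))
c1=p(238,180,.12,'headL');c2=p(353,176,.12,'headR');print((c1+c2)/2,np.linalg.norm(c1-c2))
s1=p(299,188,.115,'sh');s2=p(304,315,.115,'sh');d=s1-s2;print('shaft',np.degrees(np.arctan2(d[1],d[0])))
ms=[p(x,y,.001,'mat') for x,y in((235,118),(357,108))]
print('tip target', np.array([.5582,-.0877])+.1475*np.array([.9973,.0734]))
P=np.array([.4462,-.0957]);print(np.hypot(*(m[:2]-P)),np.degrees(np.arctan2(*(m[:2]-P)[::-1])))
```

```text
tipL [ 0.7077 -0.0539  0.12  ]
tipR [ 0.7109 -0.0972  0.12  ]
tipmid [ 0.7093 -0.0756  0.12  ] 0.043425396524987656
head [ 0.6445 -0.0809  0.12  ]
4.683553352611086
headL [ 0.6421 -0.0411  0.12  ]
headR [ 0.6456 -0.1187  0.12  ]
[ 0.6438 -0.0799  0.12  ] 0.07769084281077236
sh [ 0.6378 -0.0822  0.115 ]
sh [ 0.5514 -0.0863  0.115 ]
shaft 2.746577649092894
mat [ 0.7059 -0.032   0.001 ]
mat [ 0.7142 -0.1216  0.001 ]
tip target [ 0.7053 -0.0769]
0.2639144460887451 4.3787635098453075
```

Request:
{"api": "arm_command", "payload": {"plan": [{"tx": 0.01, "ty": 0, "tz": 0.0003, "ax": 0, "ay": 0, "az": 0, "hand": 0.043}, {"tx": 0.02, "ty": 0, "tz": 0, "ax": 0, "ay": 0, "az": 0, "hand": 0.043}, {"tx": 0.02, "ty": 0, "tz": 0, "ax": 0, "ay": 0, "az": 0, "hand": 0.043}, {"tx": 0.015, "ty": 0, "tz": 0, "ax": 0, "ay": 0, "az": 0, "hand": 0.043}, {"tx": 0.01, "ty": 0, "tz": 0, "ax": 0, "ay": 0, "az": 0, "hand": 0.047}, {"tx": 0.005, "ty": 0, "tz": 0, "ax": 0, "ay": 0, "az": 0, "hand": 0.05}, {"tx": 0, "ty": 0, "tz": 0, "ax": 0, "ay": 0, "az": 0, "hand": 0.055}, {"tx": 0, "ty": 0, "tz": 0, "ax": 0, "ay": 0, "az": 0, "hand": 0.055}, {"tx": 0, "ty": 0, "tz": 0, "ax": 0, "ay": 0, "az": 0, "hand": 0.055}]}}

```text
t: 31.88
eef_pos: [0.4468, -0.0962, 0.0708]
eef_rot: [[0.001, 0.997, 0.074], [-0.0, 0.074, -0.997], [-1.0, 0.001, 0.001]]
force: [-0.0, 0.4, -3.4]
gripper_width: 0.581
```

Run:
```python
from h import *
s=ctrl.get_state();print(s['t'],s['eef_pos'],s['eef_rot'][:,1],s['gripper_width']*95.1,s['force'],s['moment'])
im=ctrl.camera('top');cv2.imwrite('pics/f5t.png',im);crop(im,260,340,120,200,7,'f5z.png')
```

```text
31.875 [ 0.4468 -0.0962  0.0708] [0.9973 0.0738 0.0012] 55.229258998647005 [-0.0413  0.4015 -3.4058] [-0.1179  0.303  -0.0516]
```

View pics/f5z.png

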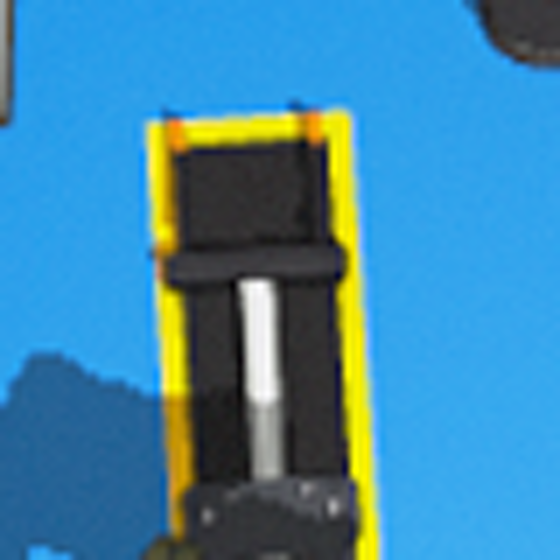

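Run:
```python
from h import *
t=cam('top')
def p(x,y,z): return ray(t,260+x/7,120+y/7,z)
a=p(176,119,.041);b=p(314,112,.041);m=(a+b)/2;print('tipmid',m)
h=(p(163,266,.043)+p(346,260,.043))/2;print('head',h)
f1,f2=p(147,124,.001),p(350,110,.001);print('mat front',f1,f2,(f1+f2)/2)
u=np.array([.9973,.0734]);n=np.array([-.0734,.9973]);F=((f1+f2)/2)[:2]
for q in(m,h):print((q[:2]-F)@u,(q[:2]-F)@n)
```

```text
tipmid [ 0.7039 -0.0763  0.041 ]
head [ 0.6399 -0.081   0.043 ]
mat front [ 0.707  -0.0321  0.001 ] [ 0.7142 -0.1216  0.001 ] [ 0.7106 -0.0769  0.001 ]
-0.00667876725301398 0.0009993057830088223
-0.07088940495838535 0.0010103970144518869
```

On target: lateral +1 mm, tip 6.7 mm inside the mat's front edge (7.5 expected). Setting it down and releasing.

Request:
{"api": "arm_command", "payload": {"plan": [{"tx": 0.003, "ty": 0, "tz": 0.001, "ax": 0, "ay": 0, "az": 0, "hand": 0.055}, {"tx": 0.003, "ty": 0, "tz": 0, "ax": 0, "ay": 0, "az": 0, "hand": 0.055}, {"tx": 0.001, "ty": 0, "tz": 0, "ax": 0, "ay": 0, "az": 0, "hand": 0.055}, {"tx": 0, "ty": 0, "tz": 0, "ax": 0, "ay": 0, "az": 0, "hand": 0.057}, {"tx": 0, "ty": 0, "tz": 0, "ax": 0, "ay": 0, "az": 0, "hand": 0.06}, {"tx": 0, "ty": 0, "tz": 0, "ax": 0, "ay": 0, "az": 0, "hand": 0.08}, {"tx": 0, "ty": 0, "tz": 0, "ax": 0, "ay": 0, "az": 0, "hand": 0.095}, {"tx": 0, "ty": 0, "tz": 0, "ax": 0, "ay": 0, "az": 0, "hand": 0.095}, {"tx": -0.02, "ty": 0, "tz": 0, "ax": 0, "ay": 0, "az": 0, "hand": 0.095}, {"tx": -0.04, "ty": 0, "tz": 0, "ax": 0, "ay": 0, "az": 0, "hand": 0.095}, {"tx": -0.05, "ty": 0, "tz": 0, "ax": 0, "ay": 0, "az": 0, "hand": 0.095}, {"tx": -0.05, "ty": 0, "tz": 0, "ax": 0, "ay": 0, "az": 0, "hand": 0.095}, {"tx": -0.05, "ty": 0, "tz": -0.03, "ax": 0, "ay": 0, "az": 0, "hand": 0.095}, {"tx": 0, "ty": 0.03, "tz": -0.05, "ax": 0, "ay": 0, "az": 0, "hand": 0.095}, {"tx": 0, "ty": 0.03, "tz": -0.03, "ax": 0, "ay": 0, "az": 0, "hand": 0.095}, {"tx": 0, "ty": 0, "tz": 0, "ax": 0, "ay": 0, "az": 0, "hand": 0.095}]}}

```text
t: 33.92
eef_pos: [0.4988, 0.0189, 0.2729]
eef_rot: [[-0.001, 0.997, 0.077], [0.0, 0.077, -0.997], [-1.0, -0.001, -0.0]]
force: [0.3, -0.7, -0.2]
gripper_width: 0.999
```

Run:
```python
from h import *
s=ctrl.get_state();print(s['t'],s['eef_pos'],s['eef_rot'],s['gripper_width']*95.1,s['force'],s['joints'])
im=ctrl.camera('top');cv2.imwrite('pics/g1t.png',im)
W=cam('wrist')[1];im=ctrl.camera('wrist');cv2.imwrite('pics/g1w.png',im);np.savez('g1',W=W)
```

```text
33.925 [0.4988 0.0189 0.2729] [[-0.0007  0.997   0.0773]
 [ 0.0002  0.0773 -0.997 ]
 [-1.     -0.0007 -0.0003]] 95.00572852822319 [ 0.2743 -0.7362 -0.2078] [ -3.9973 -14.1243 109.2405   0.0093  84.9248  -8.4296]
```

View pics/g1t.png

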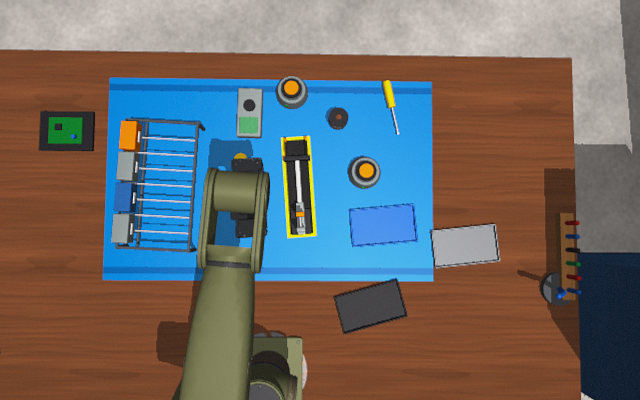

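View pics/g1w.png

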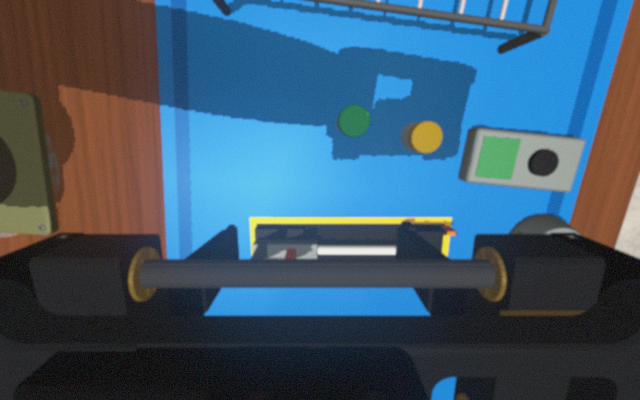

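The reacher is parked at (300,187), aligned with the mat. Next I'll locate yellow and green.

Run:
```python
from h import *
t=cam('top');w=(ctrl.camera_info('wrist')['camera_matrix'],np.load('g1.npz')['W'])
im=cv2.imread('pics/g1w.png')
for nm,lo,hi in(('yel',(18,120,80),(35,255,255)),('grn',(45,100,50),(80,255,255))):
    for b in blobs(im[:200],lo,hi,150):print(nm,b,ray(w,b[0][0],b[0][1],.055))
print(ray(w,428,136.5,.055),ray(w,354,121,.055))
print('top yel',ray(t,145+374/3.9,110+193/3.9,.055),'grn',ray(t,145+355/3.9,110+315/3.9,.055))
im=cv2.imread('pics/g1t.png');crop(im,275,325,125,245,5,'g1z.png')
```

```text
yel (array([425.6, 136.5]), np.int32(779), array([410, 122,  32,  31], dtype=int32)) [0.6303 0.085  0.055 ]
grn (array([353.8, 120.3]), np.int32(725), array([339, 105,  30,  31], dtype=int32)) [0.5383 0.0978 0.055 ]
grn (array([497.5, 157.5]), np.int32(1360), array([477, 137,  43,  42], dtype=int32)) [0.7259 0.066  0.055 ]
[0.6333 0.0853 0.055 ] [0.5386 0.097  0.055 ]
top yel [0.6309 0.0827 0.055 ] grn [0.538  0.0955 0.055 ]
```

View pics/g1z.png

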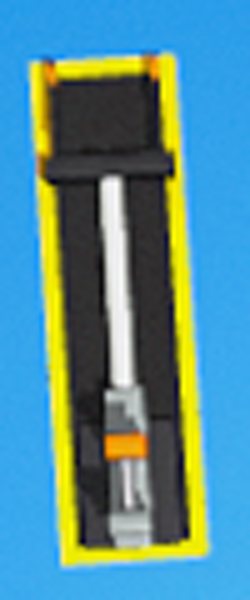

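Request:
{"api": "arm_command", "payload": {"plan": [{"tx": 0, "ty": 0, "tz": 0, "ax": -9.6, "ay": 0, "az": 0, "hand": 0.095}, {"tx": 0, "ty": 0, "tz": 0, "ax": -9.5, "ay": 0, "az": 0, "hand": 0.095}, {"tx": 0, "ty": 0, "tz": 0, "ax": -9.5, "ay": 0, "az": 0, "hand": 0.095}, {"tx": 0, "ty": 0, "tz": 0, "ax": -9.5, "ay": 0, "az": 0, "hand": 0.095}, {"tx": 0, "ty": 0, "tz": 0, "ax": -9.5, "ay": 0, "az": 0, "hand": 0.095}, {"tx": 0, "ty": 0, "tz": 0, "ax": -9.5, "ay": 0, "az": 0, "hand": 0.095}, {"tx": 0, "ty": 0, "tz": 0, "ax": -9.5, "ay": 0, "az": 0, "hand": 0.095}, {"tx": 0, "ty": 0, "tz": 0, "ax": -9.5, "ay": 0, "az": 0, "hand": 0.095}, {"tx": 0, "ty": 0, "tz": 0, "ax": -9.5, "ay": 0, "az": 0, "hand": 0.095}, {"tx": 0.04, "ty": 0.022, "tz": 0.044, "ax": 0, "ay": 0, "az": 0, "hand": 0.095}, {"tx": 0.04, "ty": 0.022, "tz": 0.044, "ax": 0, "ay": 0, "az": 0, "hand": 0.095}, {"tx": 0.04, "ty": 0.021, "tz": 0.044, "ax": 0, "ay": 0, "az": 0, "hand": 0.095}, {"tx": 0.05, "ty": 0, "tz": 0, "ax": 0, "ay": 0, "az": 0, "hand": 0.095}, {"tx": 0, "ty": 0, "tz": 0, "ax": 0, "ay": 0, "az": 0, "hand": 0.095}, {"tx": 0, "ty": 0, "tz": 0, "ax": 0, "ay": 0, "az": 0, "hand": 0.095}]}}

```text
t: 35.9
eef_pos: [0.6292, 0.08, 0.1066]
eef_rot: [[0.002, 0.004, 1.0], [-0.0, 1.0, -0.004], [-1.0, -0.0, 0.002]]
force: [0.4, -0.0, 2.0]
gripper_width: 0.998
```

Run:
```python
from h import *
s=ctrl.get_state();print(s['t'],s['eef_pos'],s['eef_rot'],s['gripper_width']*95.1,s['force'],s['joints'])
W=cam('wrist')[1];im=ctrl.camera('wrist');cv2.imwrite('pics/g2w.png',im);np.savez('g2',W=W)
```

```text
35.9 [0.6292 0.08   0.1066] [[ 0.0021  0.0042  1.    ]
 [-0.0001  1.     -0.0042]
 [-1.     -0.0001  0.0021]] 94.9339963797449 [ 0.4418 -0.0007  1.9951] [  2.4045  10.087  101.9996  -0.0093  67.7943 -87.3542]
```

View pics/g2w.png

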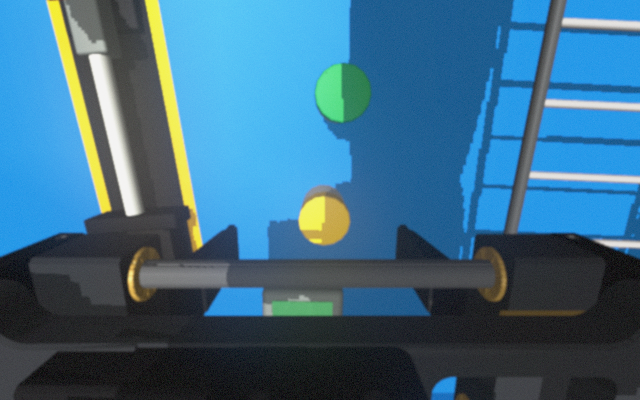

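Run:
```python
from h import *
w=(ctrl.camera_info('wrist')['camera_matrix'],np.load('g2.npz')['W'])
print(ray(w,324,220,.055),ray(w,343,93,.055))
```

```text
[0.6311 0.0845 0.055 ] [0.5392 0.0976 0.055 ]
```

Request:
{"api": "arm_command", "payload": {"plan": [{"tx": 0.01, "ty": 0.004, "tz": 0.002, "ax": 0, "ay": 0, "az": 0, "hand": 0.095}, {"tx": 0.03, "ty": 0, "tz": 0, "ax": 0, "ay": 0, "az": 0, "hand": 0.095}, {"tx": 0.03, "ty": 0, "tz": 0, "ax": 0, "ay": 0, "az": 0, "hand": 0.095}, {"tx": 0.018, "ty": 0, "tz": 0, "ax": 0, "ay": 0, "az": 0, "hand": 0.095}, {"tx": 0, "ty": 0, "tz": 0, "ax": 0, "ay": 0, "az": 0, "hand": 0.095}, {"tx": 0, "ty": 0, "tz": 0, "ax": 0, "ay": 0, "az": 0, "hand": 0.07}, {"tx": 0, "ty": 0, "tz": 0, "ax": 0, "ay": 0, "az": 0, "hand": 0.05}, {"tx": 0, "ty": 0, "tz": 0, "ax": 0, "ay": 0, "az": 0, "hand": 0.035}, {"tx": 0, "ty": 0, "tz": 0, "ax": 0, "ay": 0, "az": 0, "hand": 0.035}, {"tx": 0, "ty": 0, "tz": 0, "ax": 0, "ay": 0, "az": 0, "hand": 0.035}, {"tx": 0, "ty": 0, "tz": 0, "ax": 0, "ay": 0, "az": 0, "hand": 0.035}], "grip_force": 35}}

```text
t: 37.33
eef_pos: [0.6306, 0.085, 0.0166]
eef_rot: [[-0.0, 0.003, 1.0], [0.0, 1.0, -0.003], [-1.0, 0.0, -0.0]]
force: [0.5, 0.5, -0.1]
gripper_width: 0.429
```

Run:
```python
from h import *
t=cam('top');s=cam('scene')
for n,c in(('top',t),('scene',s)):
    im=cv2.imread(f'pics/a_{n}.png');m=cv2.inRange(cv2.cvtColor(im,cv2.COLOR_BGR2HSV),(8,120,120),(24,255,255))
    if n=='top': u0,u1,v0,v1=345,385,150,190
    else: u0,u1,v0,v1=255,285,190,215
    y,x=np.nonzero(m[v0:v1,u0:u1]);(cx,cy),r=cv2.minEnclosingCircle(np.c_[x,y].astype(np.float32));print(n,cx+u0,cy+v0,r,len(x),ray(c,cx+u0,cy+v0,.066))
    crop(im,u0,u1,v0,v1,10,f'mx_{n}.png')
```

```text
top 366.0757579803467 170.28787803649902 7.436546325683594 176 [ 0.6007 -0.2876  0.066 ]
scene 270.0 197.5 6.18475866317749 86 [ 0.6026 -0.2854  0.066 ]
```

View pics/mx_top.png

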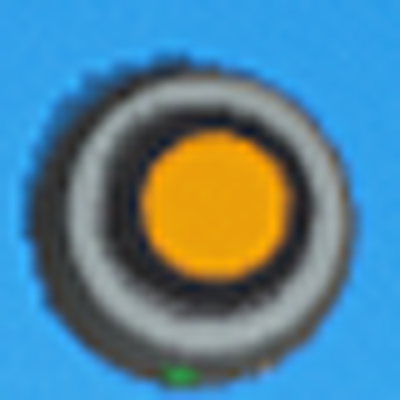

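Request:
{"api": "arm_command", "payload": {"plan": [{"tx": -0.01, "ty": 0, "tz": 0, "ax": 0, "ay": 0, "az": 0, "hand": 0.035}, {"tx": -0.025, "ty": 0, "tz": 0, "ax": 0, "ay": 0, "az": 0, "hand": 0.035}, {"tx": -0.035, "ty": 0, "tz": 0, "ax": 0, "ay": 0, "az": 0, "hand": 0.035}, {"tx": -0.035, "ty": 0, "tz": 0, "ax": 0, "ay": 0, "az": 0, "hand": 0.035}, {"tx": -0.035, "ty": 0, "tz": 0, "ax": 0, "ay": 0, "az": 0, "hand": 0.035}, {"tx": -0.01, "ty": -0.02, "tz": -0.002, "ax": 0, "ay": 0, "az": 0, "hand": 0.035}, {"tx": 0, "ty": -0.04, "tz": -0.004, "ax": 0, "ay": 0, "az": 0, "hand": 0.035}, {"tx": 0, "ty": -0.05, "tz": -0.005, "ax": 0, "ay": 0, "az": 0, "hand": 0.035}, {"tx": 0, "ty": -0.05, "tz": -0.005, "ax": 0, "ay": 0, "az": 0, "hand": 0.035}, {"tx": 0, "ty": -0.05, "tz": -0.005, "ax": 0, "ay": 0, "az": 0, "hand": 0.035}, {"tx": 0, "ty": -0.05, "tz": -0.004, "ax": 0, "ay": 0, "az": 0, "hand": 0.035}, {"tx": 0, "ty": -0.05, "tz": -0.003, "ax": 0, "ay": 0, "az": 0, "hand": 0.035}, {"tx": 0, "ty": -0.04, "tz": -0.002, "ax": 0, "ay": 0, "az": 0, "hand": 0.035}, {"tx": 0, "ty": -0.024, "tz": 0, "ax": 0, "ay": 0, "az": 0, "hand": 0.035}, {"tx": 0, "ty": 0, "tz": 0, "ax": 0, "ay": 0, "az": 0, "hand": 0.035}, {"tx": 0, "ty": 0, "tz": 0, "ax": 0, "ay": 0, "az": 0, "hand": 0.035}]}}

```text
t: 39.33
eef_pos: [0.5993, -0.2881, 0.1661]
eef_rot: [[-0.001, 0.002, 1.0], [0.001, 1.0, -0.002], [-1.0, 0.001, -0.001]]
force: [-0.0, -0.4, -1.5]
gripper_width: 0.413
```

Run:
```python
from h import *
s=ctrl.get_state();print(s['t'],s['eef_pos'],s['eef_rot'],s['gripper_width']*95.1,s['force'],s['joints'])
im=ctrl.camera('scene');crop(im,200,360,100,240,5,'g3s.png')
im=ctrl.camera('wrist');cv2.imwrite('pics/g3w.png',im)
```

```text
39.325 [ 0.5993 -0.2881  0.1661] [[-0.0008  0.0024  1.    ]
 [ 0.001   1.     -0.0024]
 [-1.      0.001  -0.0008]] 39.31645731420791 [-0.0044 -0.4334 -1.522 ] [ -30.3065   10.8699   95.0795    0.0288   74.1216 -120.1769]
```

View pics/g3s.png

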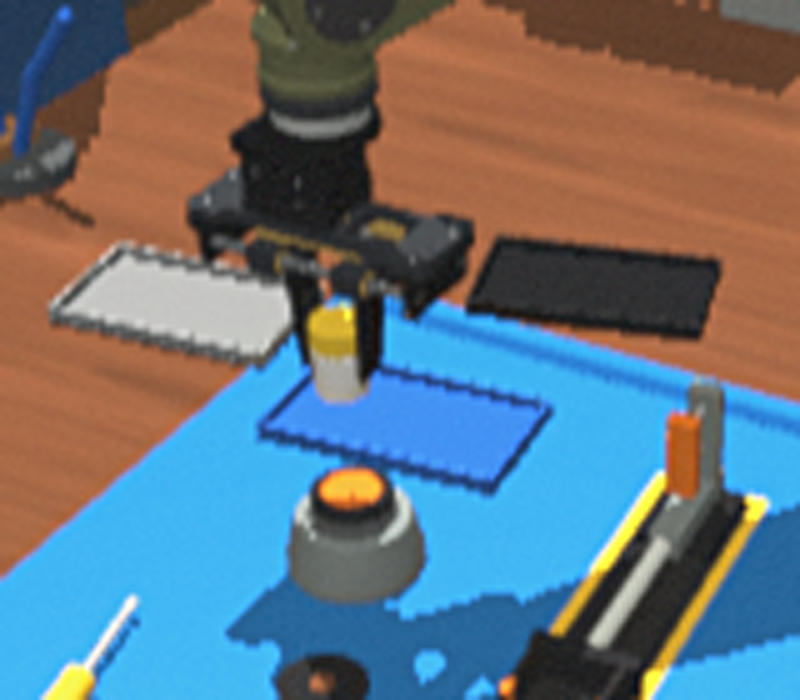

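View pics/g3w.png

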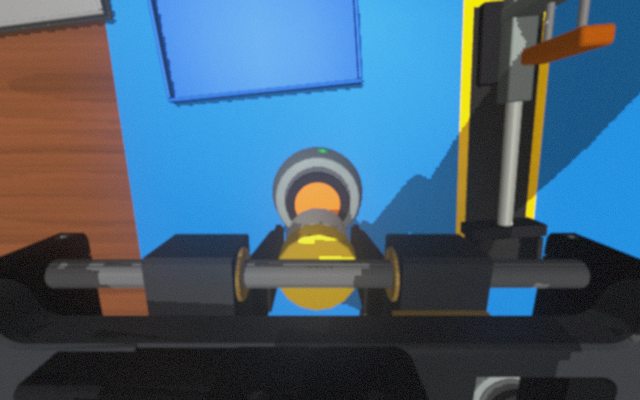

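Request:
{"api": "arm_command", "payload": {"plan": [{"tx": 0.015, "ty": 0.001, "tz": 0.0015, "ax": 0, "ay": 0, "az": 0, "hand": 0.035}, {"tx": 0.025, "ty": 0, "tz": 0, "ax": 0, "ay": 0, "az": 0, "hand": 0.035}, {"tx": 0.025, "ty": 0, "tz": 0, "ax": 0, "ay": 0, "az": 0, "hand": 0.035}, {"tx": 0.012, "ty": 0, "tz": 0, "ax": 0, "ay": 0, "az": 0, "hand": 0.035}, {"tx": 0.004, "ty": 0, "tz": 0, "ax": 0, "ay": 0, "az": 0, "hand": 0.035}, {"tx": 0, "ty": 0, "tz": 0, "ax": 0, "ay": 0, "az": 0, "hand": 0.035}, {"tx": 0, "ty": 0, "tz": 0, "ax": 0, "ay": 0, "az": 0, "hand": 0.035}], "grip_force": 45}}

```text
t: 40.3
eef_pos: [0.6018, -0.2884, 0.087]
eef_rot: [[0.002, 0.003, 1.0], [-0.001, 1.0, -0.003], [-1.0, -0.001, 0.002]]
force: [-0.2, 0.6, -2.2]
gripper_width: 0.417
```

Run:
```python
from h import *
s=ctrl.get_state();print(s['t'],s['eef_pos'],s['gripper_width']*95.1,s['force'])
im=ctrl.camera('wrist');cv2.imwrite('pics/g4w.png',im);im=ctrl.camera('scene');crop(im,220,320,130,230,6,'g4s.png')
```

```text
40.3 [ 0.6018 -0.2884  0.087 ] 39.67223948712251 [-0.2387  0.636  -2.2152]
```

View pics/g4s.png

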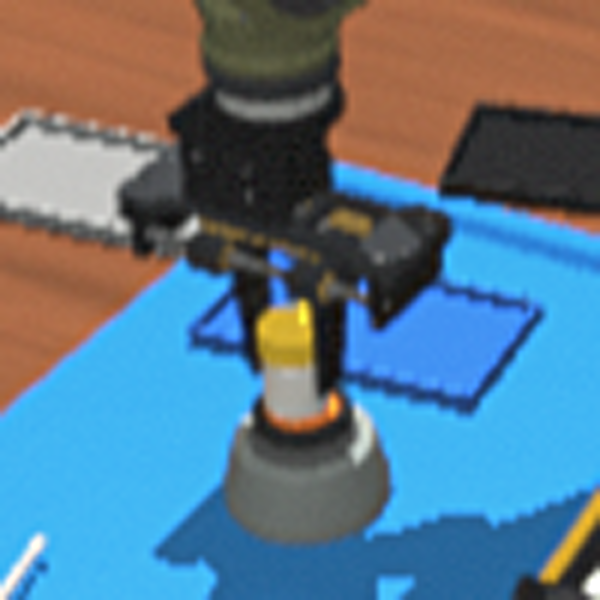

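View pics/g4w.png

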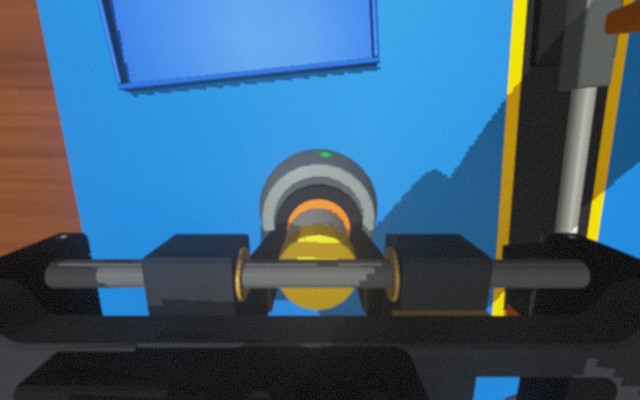

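Run:
```python
from h import *
c=cam('wrist')
for x in(.597,.599,.601,.603,.605):print(x,'disc rear',proj(c,(x-.0225,-.287,.066)),'pot rear bottom',proj(c,(x-.02,-.288,.0704)),'pot top rear',proj(c,(x-.02,-.288,.1254)))
im=cv2.imread('pics/g4w.png');crop(im,240,400,140,320,4,'g4z.png')
```

```text
0.597 disc rear [320.3463 190.8678] pot rear bottom [318.8418 196.1366] pot top rear [319.576  222.1947]
0.599 disc rear [320.349  193.9092] pot rear bottom [318.8482 199.2239] pot top rear [319.5825 226.399 ]
0.601 disc rear [320.3516 196.9358] pot rear bottom [318.8546 202.2958] pot top rear [319.5889 230.5743]
0.603 disc rear [320.3542 199.9477] pot rear bottom [318.861  205.3524] pot top rear [319.5952 234.7209]
0.605 disc rear [320.3569 202.945 ] pot rear bottom [318.8674 208.3939] pot top rear [319.6015 238.839 ]
```

View pics/g4z.png

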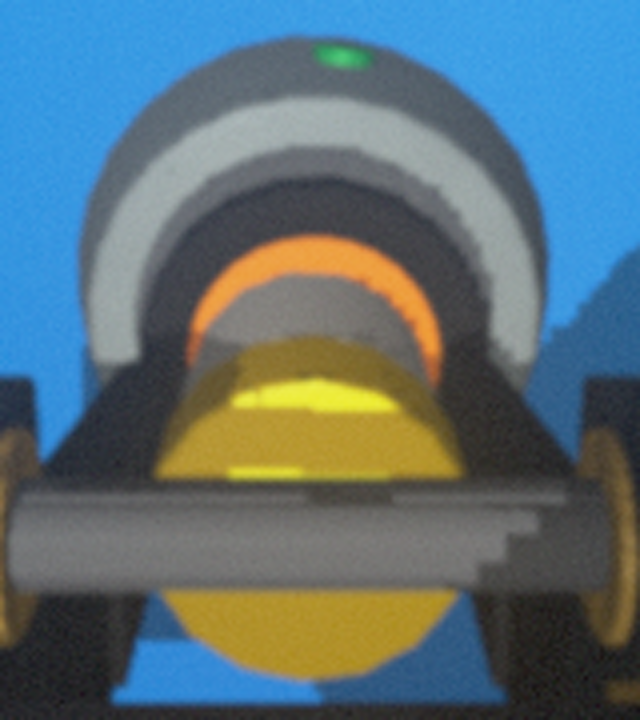

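Request:
{"api": "arm_command", "payload": {"plan": [{"tx": 0.003, "ty": 0, "tz": 0, "ax": 0, "ay": 0, "az": 0, "hand": 0.035}, {"tx": 0.003, "ty": 0, "tz": 0, "ax": 0, "ay": 0, "az": 0, "hand": 0.035}, {"tx": 0.002, "ty": 0, "tz": 0, "ax": 0, "ay": 0, "az": 0, "hand": 0.035}, {"tx": 0.002, "ty": 0, "tz": 0, "ax": 0, "ay": 0, "az": 0, "hand": 0.035}, {"tx": 0.002, "ty": 0, "tz": 0, "ax": 0, "ay": 0, "az": 0, "hand": 0.035}, {"tx": 0, "ty": 0, "tz": 0, "ax": 0, "ay": 0, "az": 0, "hand": 0.035}]}}

```text
t: 41.15
eef_pos: [0.6014, -0.2882, 0.0748]
eef_rot: [[0.001, 0.003, 1.0], [-0.0, 1.0, -0.003], [-1.0, -0.0, 0.001]]
force: [-2.8, 1.6, 7.7]
gripper_width: 0.415
```

Request:
{"api": "arm_command", "payload": {"plan": [{"tx": 0.001, "ty": 0, "tz": 0, "ax": 0, "ay": 0, "az": 0, "hand": 0.035}, {"tx": 0.001, "ty": 0, "tz": 0, "ax": 0, "ay": 0, "az": 0, "hand": 0.035}, {"tx": 0.001, "ty": 0, "tz": 0, "ax": 0, "ay": 0, "az": 0, "hand": 0.035}, {"tx": 0, "ty": 0, "tz": 0, "ax": 0, "ay": 0, "az": 0, "hand": 0.035}]}}

```text
t: 41.65
eef_pos: [0.6015, -0.2882, 0.0736]
eef_rot: [[0.0, 0.003, 1.0], [-0.0, 1.0, -0.003], [-1.0, -0.0, 0.0]]
force: [-4.9, 3.5, 12.9]
gripper_width: 0.414
```

Run:
```python
from h import *
s=ctrl.get_state();print(s['t'],s['eef_pos'],s['gripper_width']*95.1,s['force'])
```

```text
41.65 [ 0.6015 -0.2882  0.0736] 39.38300199825308 [-4.904   3.4789 12.9139]
```

It moved only 1.2 mm of the 3 mm commanded and the force jumped, so the pad looks bottomed. A little more, then hold.

Request:
{"api": "arm_command", "payload": {"plan": [{"tx": 0.001, "ty": 0, "tz": 0, "ax": 0, "ay": 0, "az": 0, "hand": 0.035}, {"tx": 0.001, "ty": 0, "tz": 0, "ax": 0, "ay": 0, "az": 0, "hand": 0.035}, {"tx": 0, "ty": 0, "tz": 0, "ax": 0, "ay": 0, "az": 0, "hand": 0.035}, {"tx": 0, "ty": 0, "tz": 0, "ax": 0, "ay": 0, "az": 0, "hand": 0.035}, {"tx": 0, "ty": 0, "tz": 0, "ax": 0, "ay": 0, "az": 0, "hand": 0.035}, {"tx": 0, "ty": 0, "tz": 0, "ax": 0, "ay": 0, "az": 0, "hand": 0.035}, {"tx": 0, "ty": 0, "tz": 0, "ax": 0, "ay": 0, "az": 0, "hand": 0.035}, {"tx": 0, "ty": 0, "tz": 0, "ax": 0, "ay": 0, "az": 0, "hand": 0.035}, {"tx": 0, "ty": 0, "tz": 0, "ax": 0, "ay": 0, "az": 0, "hand": 0.035}, {"tx": 0, "ty": 0, "tz": 0, "ax": 0, "ay": 0, "az": 0, "hand": 0.035}, {"tx": 0, "ty": 0, "tz": 0, "ax": 0, "ay": 0, "az": 0, "hand": 0.035}, {"tx": 0, "ty": 0, "tz": 0, "ax": 0, "ay": 0, "az": 0, "hand": 0.035}]}}

```text
t: 43.15
eef_pos: [0.6016, -0.2882, 0.0734]
eef_rot: [[0.0, 0.003, 1.0], [-0.0, 1.0, -0.003], [-1.0, -0.0, 0.0]]
force: [-8.2, 5.5, 20.8]
gripper_width: 0.418
```

Run:
```python
from h import *
s=ctrl.get_state();print(s['t'],s['eef_pos'],s['gripper_width']*95.1,s['force'])
im=ctrl.camera('scene');crop(im,220,320,130,230,6,'g5s.png')
im=ctrl.camera('wrist');crop(im,240,400,140,320,4,'g5z.png')
```

```text
43.15 [ 0.6016 -0.2882  0.0734] 39.72987702540685 [-8.2472  5.5114 20.8278]
```

View pics/g5s.png

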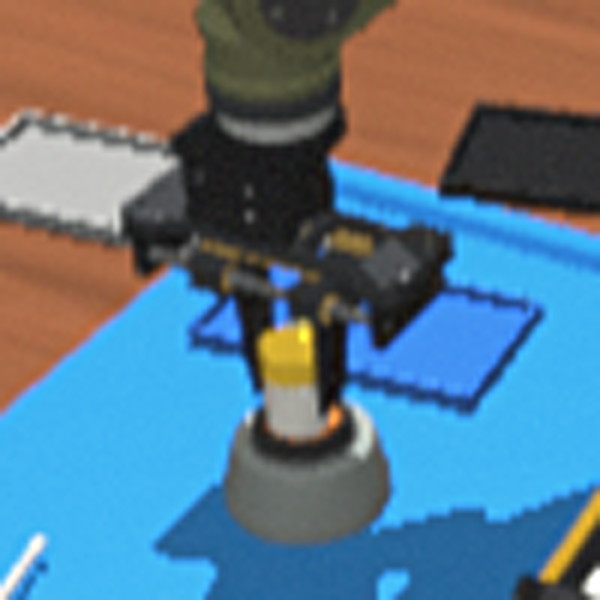

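View pics/g5z.png

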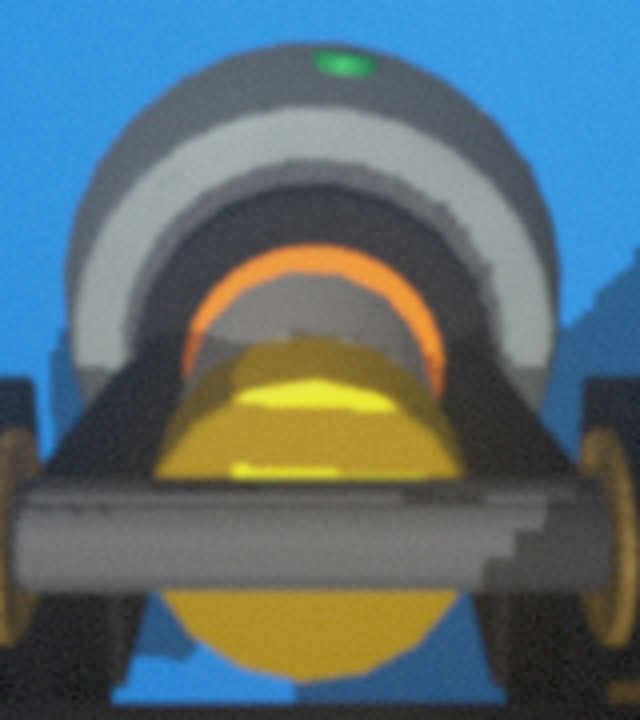

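The pad is fully down: 20.8 N, no further travel, held for over 1.2 s, and the orange ring is nearly concentric with the pot. Lifting and moving to the tray, centre (0.4406,−0.346).

Request:
{"api": "arm_command", "payload": {"plan": [{"tx": -0.01, "ty": 0, "tz": 0, "ax": 0, "ay": 0, "az": 0, "hand": 0.035}, {"tx": -0.02, "ty": 0, "tz": 0, "ax": 0, "ay": 0, "az": 0, "hand": 0.035}, {"tx": -0.03, "ty": 0, "tz": 0, "ax": 0, "ay": 0, "az": 0, "hand": 0.035}, {"tx": -0.03, "ty": 0, "tz": 0, "ax": 0, "ay": 0, "az": 0, "hand": 0.035}, {"tx": -0.01, "ty": -0.003, "tz": -0.025, "ax": 0, "ay": 0, "az": 0, "hand": 0.035}, {"tx": 0, "ty": -0.004, "tz": -0.045, "ax": 0, "ay": 0, "az": 0, "hand": 0.035}, {"tx": 0, "ty": -0.004, "tz": -0.045, "ax": 0, "ay": 0, "az": 0, "hand": 0.035}, {"tx": 0, "ty": -0.002, "tz": -0.035, "ax": 0, "ay": 0, "az": 0, "hand": 0.035}, {"tx": 0.03, "ty": 0, "tz": -0.015, "ax": 0, "ay": 0, "az": 0, "hand": 0.035}, {"tx": 0.04, "ty": 0, "tz": 0, "ax": 0, "ay": 0, "az": 0, "hand": 0.035}, {"tx": 0.03, "ty": 0, "tz": 0, "ax": 0, "ay": 0, "az": 0, "hand": 0.035}, {"tx": 0, "ty": 0, "tz": 0, "ax": 0, "ay": 0, "az": 0, "hand": 0.035}, {"tx": 0, "ty": 0, "tz": 0, "ax": 0, "ay": 0, "az": 0, "hand": 0.035}]}}

```text
t: 44.88
eef_pos: [0.4367, -0.3011, 0.0699]
eef_rot: [[0.001, 0.003, 1.0], [-0.001, 1.0, -0.003], [-1.0, -0.001, 0.001]]
force: [0.1, -0.2, -1.8]
gripper_width: 0.415
```

Run:
```python
from h import *
s=ctrl.get_state();print(s['t'],s['eef_pos'],s['gripper_width']*95.1,s['force'])
im=ctrl.camera('wrist');cv2.imwrite('pics/g6w.png',im);im=ctrl.camera('scene');crop(im,220,340,110,220,6,'g6s.png')
```

```text
44.875 [ 0.4367 -0.3011  0.0699] 39.45959848947512 [ 0.0763 -0.1733 -1.8046]
```

View pics/g6s.png

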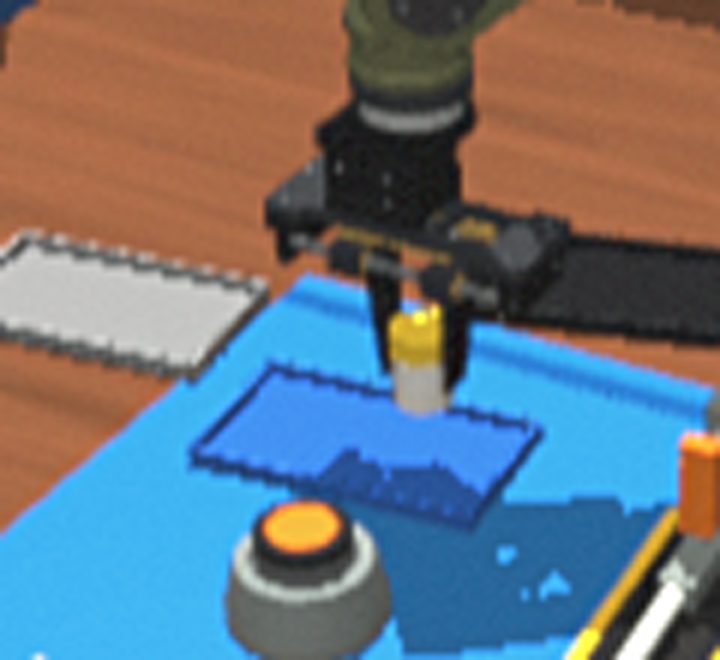

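Request:
{"api": "arm_command", "payload": {"plan": [{"tx": 0.015, "ty": 0, "tz": 0, "ax": 0, "ay": 0, "az": 0, "hand": 0.035}, {"tx": 0.015, "ty": 0, "tz": 0, "ax": 0, "ay": 0, "az": 0, "hand": 0.035}, {"tx": 0.01, "ty": 0, "tz": 0, "ax": 0, "ay": 0, "az": 0, "hand": 0.035}, {"tx": 0.005, "ty": 0, "tz": 0, "ax": 0, "ay": 0, "az": 0, "hand": 0.035}, {"tx": 0.002, "ty": 0, "tz": 0, "ax": 0, "ay": 0, "az": 0, "hand": 0.035}, {"tx": 0, "ty": 0, "tz": 0, "ax": 0, "ay": 0, "az": 0, "hand": 0.035}]}}

```text
t: 45.72
eef_pos: [0.4362, -0.3006, 0.0218]
eef_rot: [[0.0, 0.003, 1.0], [-0.0, 1.0, -0.003], [-1.0, -0.0, 0.0]]
force: [0.2, 0.7, -0.8]
gripper_width: 0.417
```

Run:
```python
from h import *
s=ctrl.get_state();print(s['t'],s['eef_pos'],s['gripper_width']*95.1,s['force'])
```

```text
45.725 [ 0.4362 -0.3006  0.0218] 39.65189679598427 [ 0.156   0.7082 -0.8268]
```

Request:
{"api": "arm_command", "payload": {"plan": [{"tx": 0.001, "ty": 0, "tz": 0, "ax": 0, "ay": 0, "az": 0, "hand": 0.035}, {"tx": 0, "ty": 0, "tz": 0, "ax": 0, "ay": 0, "az": 0, "hand": 0.042}, {"tx": 0, "ty": 0, "tz": 0, "ax": 0, "ay": 0, "az": 0, "hand": 0.05}, {"tx": 0, "ty": 0, "tz": 0, "ax": 0, "ay": 0, "az": 0, "hand": 0.06}, {"tx": 0, "ty": 0, "tz": 0, "ax": 0, "ay": 0, "az": 0, "hand": 0.06}, {"tx": -0.01, "ty": 0, "tz": 0, "ax": 0, "ay": 0, "az": 0, "hand": 0.06}, {"tx": -0.03, "ty": 0, "tz": 0, "ax": 0, "ay": 0, "az": 0, "hand": 0.06}, {"tx": -0.05, "ty": 0, "tz": 0, "ax": 0, "ay": 0, "az": 0, "hand": 0.06}, {"tx": -0.05, "ty": 0, "tz": 0, "ax": 0, "ay": 0, "az": 0, "hand": 0.095}, {"tx": -0.04, "ty": 0, "tz": 0, "ax": 0, "ay": 0, "az": 0, "hand": 0.095}, {"tx": 0, "ty": 0.05, "tz": 0.012, "ax": 0, "ay": 0, "az": 0, "hand": 0.095}, {"tx": 0, "ty": 0.05, "tz": 0.012, "ax": 0, "ay": 0, "az": 0, "hand": 0.095}, {"tx": 0, "ty": 0.05, "tz": 0.014, "ax": 0, "ay": 0, "az": 0, "hand": 0.095}, {"tx": 0, "ty": 0.05, "tz": 0.014, "ax": 0, "ay": 0, "az": 0, "hand": 0.095}, {"tx": 0, "ty": 0.05, "tz": 0.014, "ax": 0, "ay": 0, "az": 0, "hand": 0.095}, {"tx": 0, "ty": 0.05, "tz": 0.014, "ax": 0, "ay": 0, "az": 0, "hand": 0.095}, {"tx": 0, "ty": 0.05, "tz": 0.012, "ax": 0, "ay": 0, "az": 0, "hand": 0.095}, {"tx": 0.03, "ty": 0.048, "tz": 0.01, "ax": 0, "ay": 0, "az": 0, "hand": 0.095}, {"tx": 0.05, "ty": 0, "tz": 0, "ax": 0, "ay": 0, "az": 0, "hand": 0.095}, {"tx": 0, "ty": 0, "tz": 0, "ax": 0, "ay": 0, "az": 0, "hand": 0.095}]}}

```text
t: 48.22
eef_pos: [0.5358, 0.0975, 0.1168]
eef_rot: [[-0.009, 0.002, 1.0], [-0.001, 1.0, -0.002], [-1.0, -0.001, -0.009]]
force: [-0.8, -0.3, -0.1]
gripper_width: 0.999
```

Run:
```python
from h import *
s=ctrl.get_state();print(s['t'],s['eef_pos'],s['eef_rot'][:,1],s['gripper_width']*95.1,s['force'])
c=cam('wrist');im=ctrl.camera('wrist');cv2.imwrite('pics/g7w.png',im)
for b in blobs(im[:240],(45,100,50),(80,255,255),150):print(b,ray(c,*b[0],.055))
cv2.imwrite('pics/g7t.png',ctrl.camera('top'))
```

```text
48.225 [0.5358 0.0975 0.1168] [ 0.0017  1.     -0.0009] 95.0223909305478 [-0.8243 -0.2836 -0.0516]
(array([317.6, 216.7]), np.int32(1695), array([295, 194,  47,  46], dtype=int32)) [0.5373 0.0971 0.055 ]
```

View pics/g7t.png

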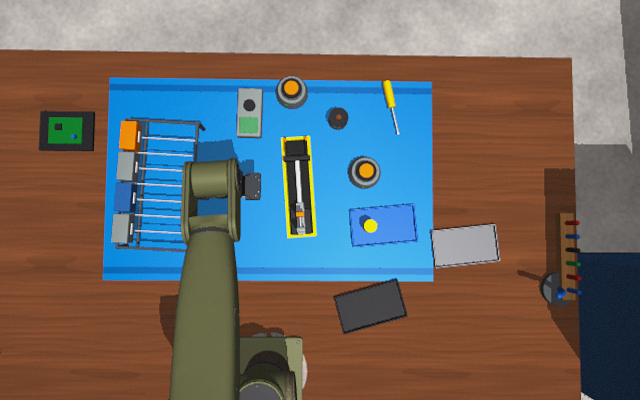

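View pics/g7w.png

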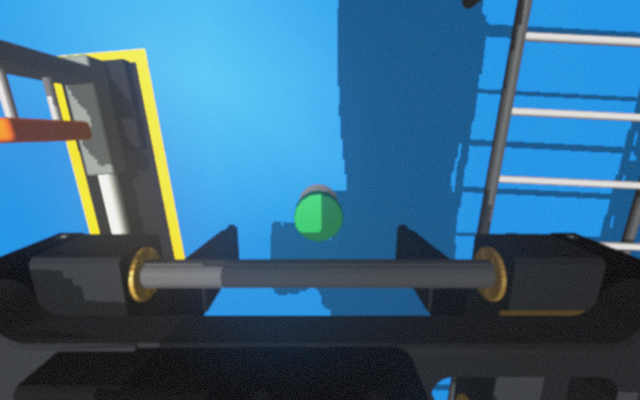

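Yellow stands in the tray at (370,226). Green is right below the hand; descend and grip.

Request:
{"api": "arm_command", "payload": {"plan": [{"tx": 0.01, "ty": 0, "tz": 0.002, "ax": 0, "ay": 0, "az": 0, "hand": 0.095}, {"tx": 0.03, "ty": 0, "tz": 0, "ax": 0, "ay": 0, "az": 0, "hand": 0.095}, {"tx": 0.03, "ty": 0, "tz": 0, "ax": 0, "ay": 0, "az": 0, "hand": 0.095}, {"tx": 0.02, "ty": 0, "tz": 0, "ax": 0, "ay": 0, "az": 0, "hand": 0.095}, {"tx": 0.009, "ty": 0, "tz": 0, "ax": 0, "ay": 0, "az": 0, "hand": 0.095}, {"tx": 0, "ty": 0, "tz": 0, "ax": 0, "ay": 0, "az": 0, "hand": 0.095}, {"tx": 0, "ty": 0, "tz": 0, "ax": 0, "ay": 0, "az": 0, "hand": 0.07}, {"tx": 0, "ty": 0, "tz": 0, "ax": 0, "ay": 0, "az": 0, "hand": 0.05}, {"tx": 0, "ty": 0, "tz": 0, "ax": 0, "ay": 0, "az": 0, "hand": 0.035}, {"tx": 0, "ty": 0, "tz": 0, "ax": 0, "ay": 0, "az": 0, "hand": 0.035}, {"tx": 0, "ty": 0, "tz": 0, "ax": 0, "ay": 0, "az": 0, "hand": 0.035}, {"tx": 0, "ty": 0, "tz": 0, "ax": 0, "ay": 0, "az": 0, "hand": 0.035}], "grip_force": 45}}

```text
t: 49.82
eef_pos: [0.5411, 0.0973, 0.0216]
eef_rot: [[-0.0, 0.003, 1.0], [0.0, 1.0, -0.003], [-1.0, 0.0, -0.0]]
force: [-0.1, 2.0, -0.7]
gripper_width: 0.428
```

Request:
{"api": "arm_command", "payload": {"plan": [{"tx": -0.01, "ty": 0, "tz": 0, "ax": 0, "ay": 0, "az": 0, "hand": 0.035}, {"tx": -0.025, "ty": 0, "tz": 0, "ax": 0, "ay": 0, "az": 0, "hand": 0.035}, {"tx": -0.035, "ty": 0, "tz": 0, "ax": 0, "ay": 0, "az": 0, "hand": 0.035}, {"tx": -0.035, "ty": 0, "tz": 0, "ax": 0, "ay": 0, "az": 0, "hand": 0.035}, {"tx": -0.035, "ty": 0, "tz": 0, "ax": 0, "ay": 0, "az": 0, "hand": 0.035}, {"tx": -0.01, "ty": -0.02, "tz": 0.004, "ax": 0, "ay": 0, "az": 0, "hand": 0.035}, {"tx": 0, "ty": -0.04, "tz": 0.007, "ax": 0, "ay": 0, "az": 0, "hand": 0.035}, {"tx": 0, "ty": -0.05, "tz": 0.009, "ax": 0, "ay": 0, "az": 0, "hand": 0.035}, {"tx": 0, "ty": -0.05, "tz": 0.009, "ax": 0, "ay": 0, "az": 0, "hand": 0.035}, {"tx": 0, "ty": -0.05, "tz": 0.009, "ax": 0, "ay": 0, "az": 0, "hand": 0.035}, {"tx": 0, "ty": -0.05, "tz": 0.009, "ax": 0, "ay": 0, "az": 0, "hand": 0.035}, {"tx": 0, "ty": -0.05, "tz": 0.007, "ax": 0, "ay": 0, "az": 0, "hand": 0.035}, {"tx": 0, "ty": -0.04, "tz": 0.005, "ax": 0, "ay": 0, "az": 0, "hand": 0.035}, {"tx": 0, "ty": -0.025, "tz": 0.002, "ax": 0, "ay": 0, "az": 0, "hand": 0.035}, {"tx": 0, "ty": -0.01, "tz": 0, "ax": 0, "ay": 0, "az": 0, "hand": 0.035}, {"tx": 0.03, "ty": 0, "tz": 0, "ax": 0, "ay": 0, "az": 0, "hand": 0.035}, {"tx": 0.03, "ty": 0, "tz": 0, "ax": 0, "ay": 0, "az": 0, "hand": 0.035}, {"tx": 0.016, "ty": 0, "tz": 0, "ax": 0, "ay": 0, "az": 0, "hand": 0.035}, {"tx": 0, "ty": 0, "tz": 0, "ax": 0, "ay": 0, "az": 0, "hand": 0.035}, {"tx": 0, "ty": 0, "tz": 0, "ax": 0, "ay": 0, "az": 0, "hand": 0.035}]}}

```text
t: 52.32
eef_pos: [0.6019, -0.2881, 0.0972]
eef_rot: [[0.002, 0.002, 1.0], [-0.001, 1.0, -0.002], [-1.0, -0.001, 0.002]]
force: [0.8, 0.1, -0.7]
gripper_width: 0.414
```

Run:
```python
from h import *
s=ctrl.get_state();print(s['t'],s['eef_pos'],s['eef_rot'][:,0],s['gripper_width']*95.1,s['force'])
im=ctrl.camera('wrist');crop(im,240,400,140,320,4,'g8z.png')
```

```text
52.325 [ 0.6019 -0.2881  0.0972] [ 0.0019 -0.0011 -1.    ] 39.3680448302778 [ 0.792   0.0851 -0.6806]
```

View pics/g8z.png

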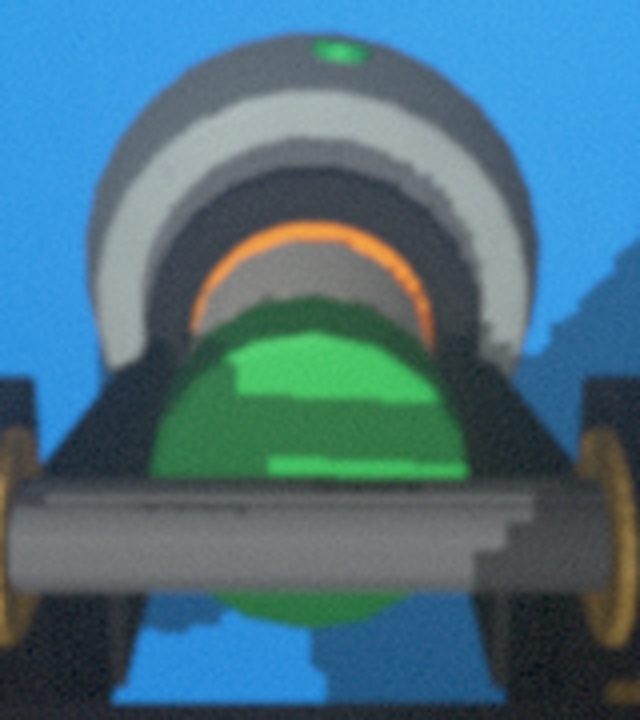

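Run:
```python
from h import *
c=cam('wrist')
print('mixer x',ray(c,317,195.5,.066)[0]+.0225,'pot x',ray(c,317,200.3,.0756)[0]+.02, 'pot via cap',ray(c,317,140+333/4,.1306)[0]+.02)
print('y: disc',ray(c,240+313/4,200,.066)[1],'pot',ray(c,240+313/4,215,.0756)[1])
```

```text
mixer x 0.602858216955502 pot x 0.601464177657647 pot via cap 0.5996714366283822
y: disc -0.2883164350539652 pot -0.2883680099650157
```

Request:
{"api": "arm_command", "payload": {"plan": [{"tx": 0.005, "ty": 0, "tz": 0.002, "ax": 0, "ay": 0, "az": 0, "hand": 0.035}, {"tx": 0.004, "ty": 0, "tz": 0, "ax": 0, "ay": 0, "az": 0, "hand": 0.035}, {"tx": 0.003, "ty": 0, "tz": 0, "ax": 0, "ay": 0, "az": 0, "hand": 0.035}, {"tx": 0.003, "ty": 0, "tz": 0, "ax": 0, "ay": 0, "az": 0, "hand": 0.035}, {"tx": 0.002, "ty": 0, "tz": 0, "ax": 0, "ay": 0, "az": 0, "hand": 0.035}, {"tx": 0.002, "ty": 0, "tz": 0, "ax": 0, "ay": 0, "az": 0, "hand": 0.035}, {"tx": 0.001, "ty": 0, "tz": 0, "ax": 0, "ay": 0, "az": 0, "hand": 0.035}, {"tx": 0, "ty": 0, "tz": 0, "ax": 0, "ay": 0, "az": 0, "hand": 0.035}]}}

```text
t: 53.38
eef_pos: [0.6036, -0.2882, 0.0786]
eef_rot: [[0.001, 0.003, 1.0], [-0.0, 1.0, -0.003], [-1.0, -0.0, 0.001]]
force: [-6.0, 2.6, 12.5]
gripper_width: 0.416
```

Run:
```python
from h import *
s=ctrl.get_state();print(s['t'],s['eef_pos'],s['gripper_width']*95.1,s['force'])
```

```text
53.375 [ 0.6036 -0.2882  0.0786] 39.56096171222498 [-6.0264  2.5671 12.5284]
```

Request:
{"api": "arm_command", "payload": {"plan": [{"tx": 0.001, "ty": 0, "tz": 0, "ax": 0, "ay": 0, "az": 0, "hand": 0.035}, {"tx": 0.001, "ty": 0, "tz": 0, "ax": 0, "ay": 0, "az": 0, "hand": 0.035}, {"tx": 0, "ty": 0, "tz": 0, "ax": 0, "ay": 0, "az": 0, "hand": 0.035}, {"tx": 0, "ty": 0, "tz": 0, "ax": 0, "ay": 0, "az": 0, "hand": 0.035}, {"tx": 0, "ty": 0, "tz": 0, "ax": 0, "ay": 0, "az": 0, "hand": 0.035}, {"tx": 0, "ty": 0, "tz": 0, "ax": 0, "ay": 0, "az": 0, "hand": 0.035}, {"tx": 0, "ty": 0, "tz": 0, "ax": 0, "ay": 0, "az": 0, "hand": 0.035}, {"tx": 0, "ty": 0, "tz": 0, "ax": 0, "ay": 0, "az": 0, "hand": 0.035}, {"tx": 0, "ty": 0, "tz": 0, "ax": 0, "ay": 0, "az": 0, "hand": 0.035}, {"tx": 0, "ty": 0, "tz": 0, "ax": 0, "ay": 0, "az": 0, "hand": 0.035}, {"tx": 0, "ty": 0, "tz": 0, "ax": 0, "ay": 0, "az": 0, "hand": 0.035}, {"tx": 0, "ty": 0, "tz": 0, "ax": 0, "ay": 0, "az": 0, "hand": 0.035}]}}

```text
t: 54.88
eef_pos: [0.6037, -0.2882, 0.0785]
eef_rot: [[0.001, 0.003, 1.0], [-0.0, 1.0, -0.003], [-1.0, -0.0, 0.001]]
force: [-8.0, 4.7, 20.2]
gripper_width: 0.416
```

Run:
```python
from h import *
s=ctrl.get_state();print(s['t'],s['eef_pos'],s['gripper_width']*95.1,s['force'])
im=ctrl.camera('wrist');crop(im,240,400,140,320,4,'g9z.png')
t=cam('top');im=ctrl.camera('top');crop(im,340,430,195,255,8,'g9t.png')
```

```text
54.875 [ 0.6037 -0.2882  0.0785] 39.542532079595915 [-8.0217  4.6699 20.195 ]
```

View pics/g9z.png

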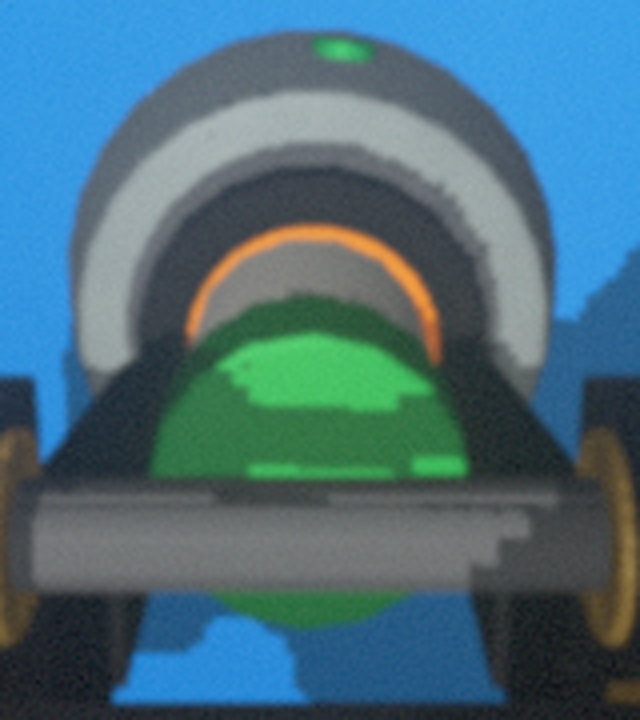

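View pics/g9t.png

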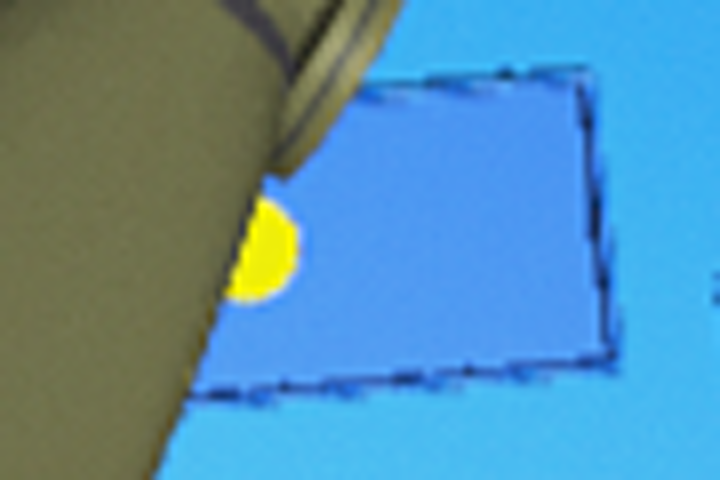

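Full press again: 20 N, no further travel, well centred. Lift and carry green to the tray.

Request:
{"api": "arm_command", "payload": {"plan": [{"tx": -0.01, "ty": 0, "tz": 0, "ax": 0, "ay": 0, "az": 0, "hand": 0.035}, {"tx": -0.02, "ty": 0, "tz": 0, "ax": 0, "ay": 0, "az": 0, "hand": 0.035}, {"tx": -0.03, "ty": 0, "tz": 0, "ax": 0, "ay": 0, "az": 0, "hand": 0.035}, {"tx": -0.03, "ty": 0, "tz": 0, "ax": 0, "ay": 0, "az": 0, "hand": 0.035}, {"tx": -0.01, "ty": -0.015, "tz": -0.02, "ax": 0, "ay": 0, "az": 0, "hand": 0.035}, {"tx": 0, "ty": -0.03, "tz": -0.04, "ax": 0, "ay": 0, "az": 0, "hand": 0.035}, {"tx": 0, "ty": -0.03, "tz": -0.045, "ax": 0, "ay": 0, "az": 0, "hand": 0.035}, {"tx": 0, "ty": -0.02, "tz": -0.035, "ax": 0, "ay": 0, "az": 0, "hand": 0.035}, {"tx": 0, "ty": -0.008, "tz": -0.018, "ax": 0, "ay": 0, "az": 0, "hand": 0.035}, {"tx": 0.03, "ty": 0, "tz": 0, "ax": 0, "ay": 0, "az": 0, "hand": 0.035}, {"tx": 0.04, "ty": 0, "tz": 0, "ax": 0, "ay": 0, "az": 0, "hand": 0.035}, {"tx": 0.035, "ty": 0, "tz": 0, "ax": 0, "ay": 0, "az": 0, "hand": 0.035}, {"tx": 0.015, "ty": 0, "tz": 0, "ax": 0, "ay": 0, "az": 0, "hand": 0.035}, {"tx": 0, "ty": 0, "tz": 0, "ax": 0, "ay": 0, "az": 0, "hand": 0.035}, {"tx": 0, "ty": 0, "tz": 0, "ax": 0, "ay": 0, "az": 0, "hand": 0.035}]}}

```text
t: 56.85
eef_pos: [0.4457, -0.3914, 0.0554]
eef_rot: [[0.002, 0.003, 1.0], [-0.002, 1.0, -0.003], [-1.0, -0.002, 0.002]]
force: [-0.5, -0.9, -1.1]
gripper_width: 0.416
```

Run:
```python
from h import *
s=ctrl.get_state();print(s['t'],s['eef_pos'],s['gripper_width']*95.1,s['force'])
im=ctrl.camera('scene');crop(im,220,340,110,220,6,'h1s.png')
```

```text
56.85 [ 0.4457 -0.3914  0.0554] 39.5932728995263 [-0.5161 -0.9371 -1.0964]
```

View pics/h1s.png

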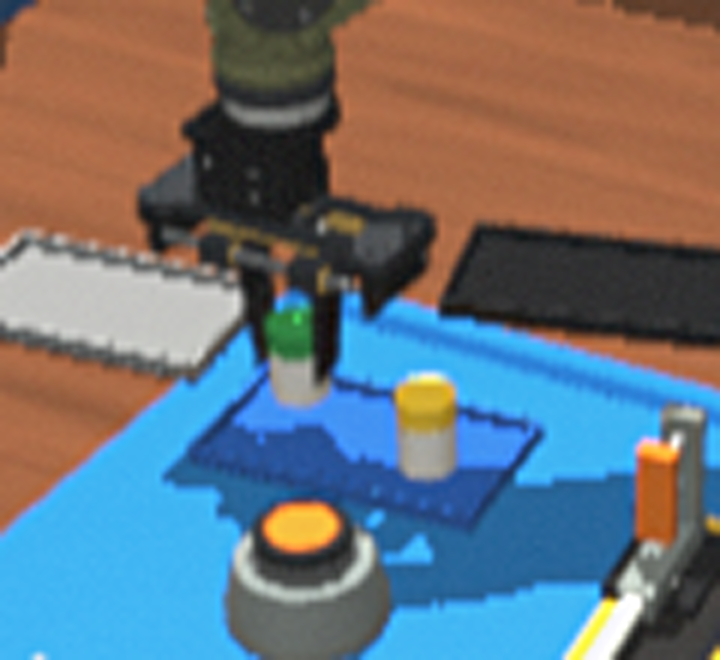

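Request:
{"api": "arm_command", "payload": {"plan": [{"tx": 0.01, "ty": 0, "tz": 0, "ax": 0, "ay": 0, "az": 0, "hand": 0.035}, {"tx": 0.01, "ty": 0, "tz": 0, "ax": 0, "ay": 0, "az": 0, "hand": 0.035}, {"tx": 0.006, "ty": 0, "tz": 0, "ax": 0, "ay": 0, "az": 0, "hand": 0.035}, {"tx": 0.002, "ty": 0, "tz": 0, "ax": 0, "ay": 0, "az": 0, "hand": 0.035}, {"tx": 0.001, "ty": 0, "tz": 0, "ax": 0, "ay": 0, "az": 0, "hand": 0.035}, {"tx": 0, "ty": 0, "tz": 0, "ax": 0, "ay": 0, "az": 0, "hand": 0.035}]}}

```text
t: 57.65
eef_pos: [0.4448, -0.3905, 0.0257]
eef_rot: [[-0.0, 0.003, 1.0], [0.0, 1.0, -0.003], [-1.0, 0.0, -0.0]]
force: [-1.7, 2.8, 5.2]
gripper_width: 0.413
```

Contact on the tray floor. Open, lift away, and check everything.

Request:
{"api": "arm_command", "payload": {"plan": [{"tx": 0, "ty": 0, "tz": 0, "ax": 0, "ay": 0, "az": 0, "hand": 0.042}, {"tx": 0, "ty": 0, "tz": 0, "ax": 0, "ay": 0, "az": 0, "hand": 0.05}, {"tx": 0, "ty": 0, "tz": 0, "ax": 0, "ay": 0, "az": 0, "hand": 0.06}, {"tx": 0, "ty": 0, "tz": 0, "ax": 0, "ay": 0, "az": 0, "hand": 0.06}, {"tx": -0.01, "ty": 0, "tz": 0, "ax": 0, "ay": 0, "az": 0, "hand": 0.06}, {"tx": -0.03, "ty": 0, "tz": 0, "ax": 0, "ay": 0, "az": 0, "hand": 0.06}, {"tx": -0.05, "ty": 0, "tz": 0, "ax": 0, "ay": 0, "az": 0, "hand": 0.06}, {"tx": -0.05, "ty": 0, "tz": 0, "ax": 0, "ay": 0, "az": 0, "hand": 0.06}, {"tx": -0.05, "ty": 0, "tz": 0, "ax": 0, "ay": 0, "az": 0, "hand": 0.06}, {"tx": -0.05, "ty": 0, "tz": 0, "ax": 0, "ay": 0, "az": 0, "hand": 0.06}, {"tx": -0.03, "ty": -0.04, "tz": -0.02, "ax": 0, "ay": 0, "az": 0, "hand": 0.06}, {"tx": 0, "ty": -0.05, "tz": -0.03, "ax": 0, "ay": 0, "az": 0, "hand": 0.06}, {"tx": 0, "ty": -0.05, "tz": -0.03, "ax": 0, "ay": 0, "az": 0, "hand": 0.06}, {"tx": 0, "ty": 0, "tz": 0, "ax": 0, "ay": 0, "az": 0, "hand": 0.06}, {"tx": 0, "ty": 0, "tz": 0, "ax": 0, "ay": 0, "az": 0, "hand": 0.06}]}}

```text
t: 59.52
eef_pos: [0.3644, -0.53, 0.295]
eef_rot: [[0.0, 0.003, 1.0], [0.0, 1.0, -0.003], [-1.0, 0.0, 0.0]]
force: [-0.4, 0.3, -0.6]
gripper_width: 0.63
```

Run:
```python
from h import *
s=ctrl.get_state();print(s['t'],s['eef_pos'],s['force'])
im=ctrl.camera('top');cv2.imwrite('pics/h2t.png',im);crop(im,270,430,120,260,4.2,'h2z.png')
im=ctrl.camera('scene');crop(im,220,380,130,270,5,'h2s.png')
```

```text
59.525 [ 0.3644 -0.53    0.295 ] [-0.4492  0.2792 -0.5636]
```

View pics/h2z.png

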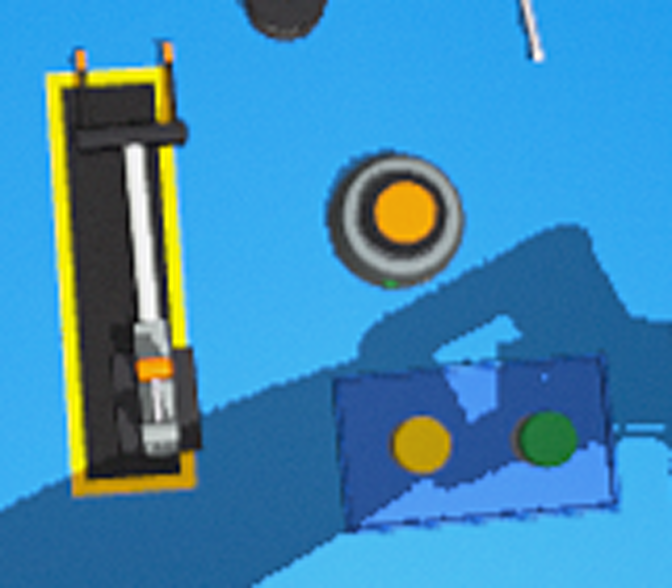

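View pics/h2s.png

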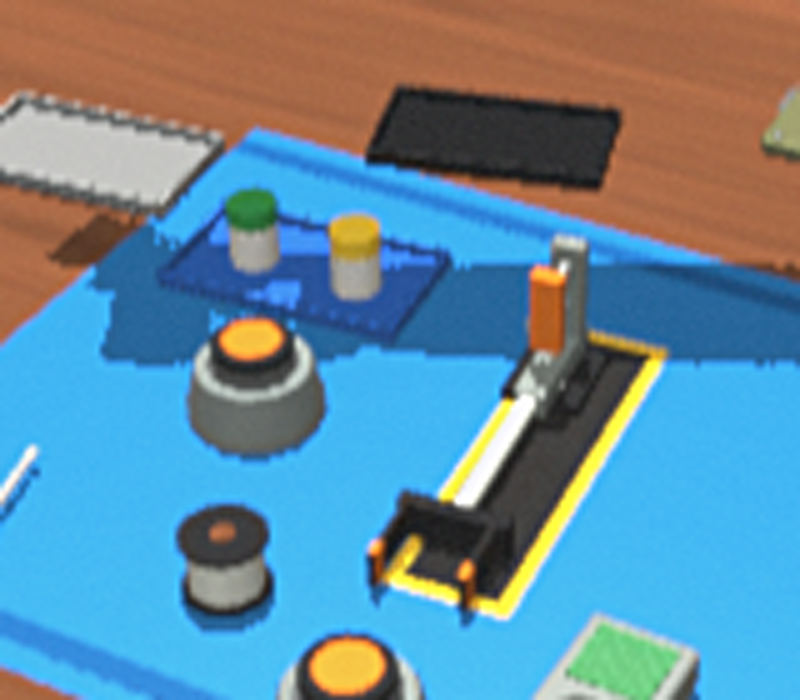

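View pics/h2t.png

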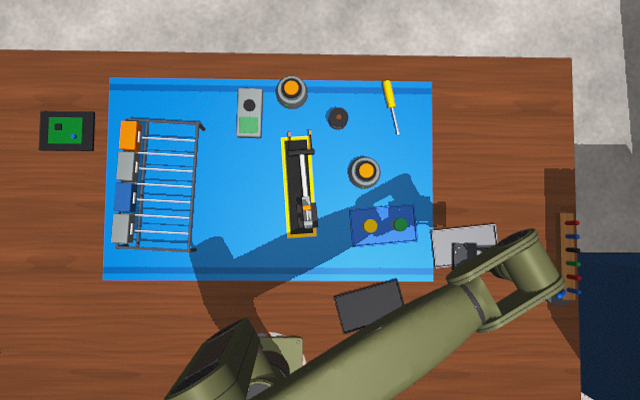

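Both pots stand upright in the blue tray. But the reacher has been knocked forward and to the right on its mat (the announced disturbance), so I have to park it again. First a close view.

Request:
{"api": "arm_command", "payload": {"plan": [{"tx": 0, "ty": 0.03, "tz": 0.012, "ax": 0, "ay": 0, "az": 0, "hand": 0.095}, {"tx": 0, "ty": 0.046, "tz": 0.019, "ax": 0, "ay": 0, "az": 0, "hand": 0.095}, {"tx": 0, "ty": 0.049, "tz": 0.021, "ax": 0, "ay": 0, "az": 0, "hand": 0.095}, {"tx": 0, "ty": 0.049, "tz": 0.021, "ax": 0, "ay": 0, "az": 0, "hand": 0.095}, {"tx": 0, "ty": 0.049, "tz": 0.021, "ax": 0, "ay": 0, "az": 0, "hand": 0.095}, {"tx": 0, "ty": 0.049, "tz": 0.021, "ax": 0, "ay": 0, "az": 0, "hand": 0.095}, {"tx": 0, "ty": 0.049, "tz": 0.021, "ax": 0, "ay": 0, "az": 0, "hand": 0.095}, {"tx": 0, "ty": 0.049, "tz": 0.02, "ax": 0, "ay": 0, "az": 0, "hand": 0.095}, {"tx": 0, "ty": 0, "tz": 0, "ax": 9.6, "ay": 0, "az": 0, "hand": 0.095}, {"tx": 0, "ty": 0, "tz": 0, "ax": 9.6, "ay": 0, "az": 0, "hand": 0.095}, {"tx": 0, "ty": 0, "tz": 0, "ax": 9.6, "ay": 0, "az": 0, "hand": 0.095}, {"tx": 0, "ty": 0, "tz": 0, "ax": 9.6, "ay": 0, "az": 0, "hand": 0.095}, {"tx": 0, "ty": 0, "tz": 0, "ax": 9.6, "ay": 0, "az": 0, "hand": 0.095}, {"tx": 0, "ty": 0, "tz": 0, "ax": 9.6, "ay": 0, "az": 0, "hand": 0.095}, {"tx": 0, "ty": 0, "tz": 0, "ax": 9.6, "ay": 0, "az": 0, "hand": 0.095}, {"tx": 0, "ty": 0, "tz": 0, "ax": 9.6, "ay": 0, "az": 0, "hand": 0.095}, {"tx": 0, "ty": 0, "tz": 0, "ax": 8.8, "ay": 0, "az": 0, "hand": 0.095}, {"tx": 0, "ty": 0, "tz": 0, "ax": 0, "ay": 0, "az": 0, "hand": 0.095}, {"tx": 0, "ty": 0, "tz": 0, "ax": 0, "ay": 0, "az": 0, "hand": 0.095}]}}

```text
t: 62.0
eef_pos: [0.5214, -0.16, 0.2948]
eef_rot: [[0.0, 0.997, 0.077], [-0.0, 0.077, -0.997], [-1.0, 0.0, 0.0]]
force: [0.7, 1.0, -0.6]
gripper_width: 0.996
```

Run:
```python
from h import *
s=ctrl.get_state();print(s['t'],s['eef_pos'],s['eef_rot'],s['joints'])
W=cam('wrist')[1];im=ctrl.camera('wrist');cv2.imwrite('pics/h3w.png',im);np.savez('h3',W=W)
```

```text
62.0 [ 0.5214 -0.16    0.2948] [[ 0.0003  0.997   0.0771]
 [-0.0001  0.0771 -0.997 ]
 [-1.      0.0003  0.0002]] [-22.6981  -8.4083 102.2829   0.0001  86.1061 -27.1211]
```

View pics/h3w.png

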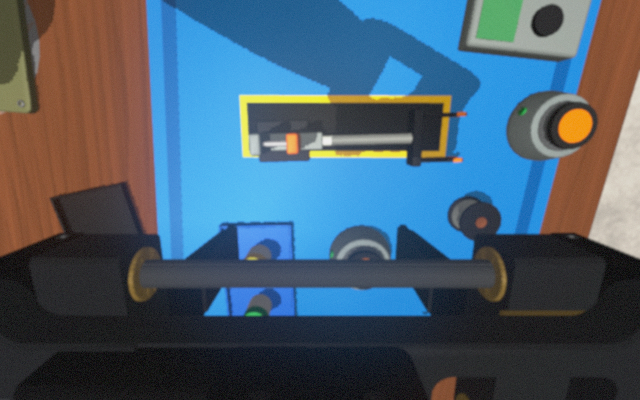

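Run:
```python
from h import *
im=cv2.imread('pics/h3w.png');crop(im,230,480,80,180,3.2,'h3z.png')
```

```text
(no output)
```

View pics/h3z.png

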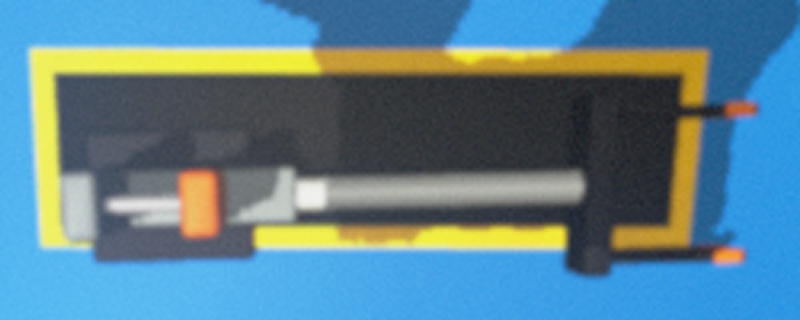

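Run:
```python
from h import *
c=(ctrl.camera_info('wrist')['camera_matrix'],np.load('h3.npz')['W'])
q=lambda x,y,z:ray(c,230+x/3.2,80+y/3.2,z)
m=[q(x,y,.001) for x,y in((30,48),(709,48),(690,247),(40,248))];print('mat c',sum(m)/4,[np.degrees(np.arctan2(*(m[b]-m[a])[[1,0]])) for a,b in((0,1),(3,2))])
a=q(62,205,.109);b=q(219,204,.109);g=(a+b)/2;t=(q(757,108,.035)+q(744,257,.035))/2
d=(t-g)[:2];print('grip',g,np.linalg.norm(a-b),'tip',t,np.hypot(*d),np.degrees(np.arctan2(d[1],d[0])))
tt=cam('top');p=lambda x,y,z:ray(tt,270+x/4.2,120+y/4.2,z)
t2=(p(80,49,.035)+p(168,43,.035))/2;d=(t2-g)[:2];print('top tip',t2,np.hypot(*d),np.degrees(np.arctan2(d[1],d[0])))
s=ctrl.get_state();print('tool delta',s['eef_rot'].T@(np.r_[g[:2],.14]-s['eef_pos']))
```

```text
mat c [ 0.5581 -0.0875  0.001 ] [np.float64(4.3855590342218), np.float64(4.477016786243265)]
grip [ 0.4684 -0.1146  0.109 ] 0.056941542900640456 tip [ 0.723  -0.0895  0.035 ] 0.25583624702892543 5.64707461513805
top tip [ 0.7221 -0.0897  0.035 ] 0.25487219873180067 5.619838283711151
tool delta [ 0.1548 -0.0494 -0.0495]
```

Request:
{"api": "arm_command", "payload": {"plan": [{"tx": 0.02, "ty": -0.0165, "tz": -0.0165, "ax": 0, "ay": 0, "az": 0, "hand": 0.095}, {"tx": 0.03, "ty": -0.0165, "tz": -0.0165, "ax": 0, "ay": 0, "az": 0, "hand": 0.095}, {"tx": 0.04, "ty": -0.0165, "tz": -0.0165, "ax": -1.2, "ay": 0, "az": 0, "hand": 0.095}, {"tx": 0.04, "ty": 0, "tz": 0, "ax": 0, "ay": 0, "az": 0, "hand": 0.095}, {"tx": 0.015, "ty": 0, "tz": 0, "ax": 0, "ay": 0, "az": 0, "hand": 0.095}, {"tx": 0, "ty": 0, "tz": 0, "ax": 0, "ay": 0, "az": 0, "hand": 0.095}, {"tx": 0, "ty": 0, "tz": 0, "ax": 0, "ay": 0, "az": 0, "hand": 0.095}]}}

```text
t: 62.92
eef_pos: [0.4697, -0.1156, 0.1516]
eef_rot: [[0.003, 0.995, 0.095], [-0.001, 0.095, -0.995], [-1.0, 0.003, 0.001]]
force: [0.7, -1.2, 0.8]
gripper_width: 1.0
```

Run:
```python
from h import *
s=ctrl.get_state();print(s['t'],s['eef_pos'],s['eef_rot'])
W=cam('wrist')[1];im=ctrl.camera('wrist');np.savez('h4',W=W);crop(im,255,385,130,260,5,'h4z.png')
```

```text
62.925 [ 0.4697 -0.1156  0.1516] [[ 0.0028  0.9955  0.0948]
 [-0.001   0.0948 -0.9955]
 [-1.      0.0027  0.0013]]
```

View pics/h4z.png

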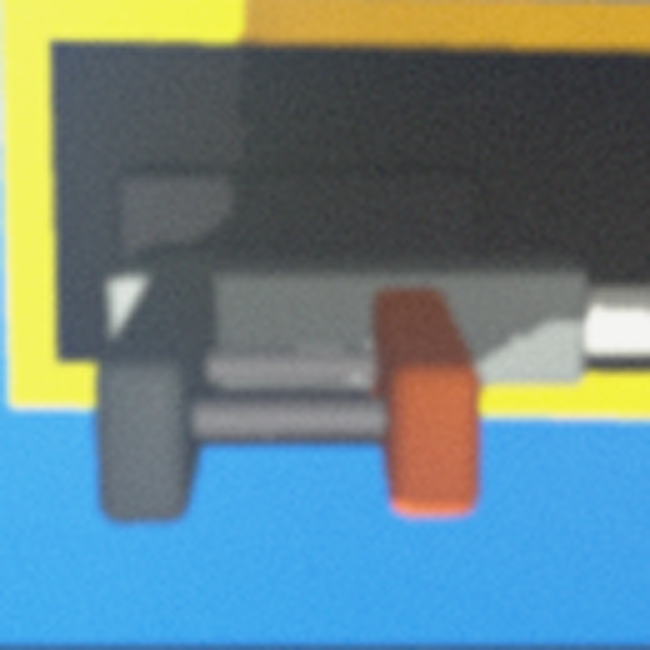

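Run:
```python
from h import *
c=(ctrl.camera_info('wrist')['camera_matrix'],np.load('h4.npz')['W'])
g=ray(c,313.2,218.4,.109);s=ctrl.get_state();print(g,s['eef_rot'].T@(np.r_[g[:2],.0615]-s['eef_pos']))
```

```text
[ 0.4675 -0.114   0.109 ] [ 0.0903 -0.0024 -0.0019]
```

Request:
{"api": "arm_command", "payload": {"plan": [{"tx": 0.0, "ty": -0.002, "tz": -0.001, "ax": 0, "ay": 0, "az": 0, "hand": 0.095}, {"tx": 0.02, "ty": 0, "tz": 0, "ax": 0, "ay": 0, "az": 0, "hand": 0.095}, {"tx": 0.03, "ty": 0, "tz": 0, "ax": 0, "ay": 0, "az": 0, "hand": 0.095}, {"tx": 0.025, "ty": 0, "tz": 0, "ax": 0, "ay": 0, "az": 0, "hand": 0.095}, {"tx": 0.0135, "ty": 0, "tz": 0, "ax": 0, "ay": 0, "az": 0, "hand": 0.095}, {"tx": 0, "ty": 0, "tz": 0, "ax": 0, "ay": 0, "az": 0, "hand": 0.095}, {"tx": 0, "ty": 0, "tz": 0, "ax": 0, "ay": 0, "az": 0, "hand": 0.075}, {"tx": 0, "ty": 0, "tz": 0, "ax": 0, "ay": 0, "az": 0, "hand": 0.063}, {"tx": 0, "ty": 0, "tz": 0, "ax": 0, "ay": 0, "az": 0, "hand": 0.056}, {"tx": 0, "ty": 0, "tz": 0, "ax": 0, "ay": 0, "az": 0, "hand": 0.05}, {"tx": 0, "ty": 0, "tz": 0, "ax": 0, "ay": 0, "az": 0, "hand": 0.047}, {"tx": 0, "ty": 0, "tz": 0, "ax": 0, "ay": 0, "az": 0, "hand": 0.047}, {"tx": -0.004, "ty": 0, "tz": 0, "ax": 0, "ay": 0, "az": 0, "hand": 0.047}, {"tx": -0.004, "ty": 0, "tz": 0, "ax": 0, "ay": 0, "az": 0, "hand": 0.047}, {"tx": 0, "ty": 0, "tz": 0, "ax": 0, "ay": 0, "az": 0, "hand": 0.047}], "grip_force": 40}}

```text
t: 64.85
eef_pos: [0.4662, -0.1141, 0.069]
eef_rot: [[-0.0, 0.996, 0.095], [0.0, 0.095, -0.996], [-1.0, -0.0, -0.0]]
force: [-0.4, -0.4, -3.4]
gripper_width: 0.497
```

Run:
```python
from h import *
s=ctrl.get_state();print(s['t'],s['eef_pos'],s['eef_rot'][:,1],s['gripper_width']*95.1,s['force']);print(s['eef_rot'].T@(np.array([.447,-.0959,.07])-s['eef_pos']))
```

```text
64.85 [ 0.4662 -0.1141  0.069 ] [ 0.9955  0.0947 -0.0001] 47.22155984759689 [-0.4357 -0.4404 -3.4487]
[-0.0009 -0.0174 -0.02  ]
```

Lifted clear (the force shows its full weight). Shift to the park pose, relax to 55 mm, and look.

Request:
{"api": "arm_command", "payload": {"plan": [{"tx": 0, "ty": -0.003, "tz": -0.003, "ax": 0.2, "ay": 0, "az": 0, "hand": 0.047}, {"tx": 0, "ty": -0.005, "tz": -0.006, "ax": 0.4, "ay": 0, "az": 0, "hand": 0.047}, {"tx": 0, "ty": -0.005, "tz": -0.006, "ax": 0.4, "ay": 0, "az": 0, "hand": 0.047}, {"tx": 0, "ty": -0.0044, "tz": -0.005, "ax": 0.2, "ay": 0, "az": 0, "hand": 0.047}, {"tx": 0, "ty": 0, "tz": 0, "ax": 0, "ay": 0, "az": 0, "hand": 0.052}, {"tx": 0, "ty": 0, "tz": 0, "ax": 0, "ay": 0, "az": 0, "hand": 0.055}, {"tx": 0, "ty": 0, "tz": 0, "ax": 0, "ay": 0, "az": 0, "hand": 0.055}, {"tx": 0, "ty": 0, "tz": 0, "ax": 0, "ay": 0, "az": 0, "hand": 0.055}]}}

```text
t: 65.85
eef_pos: [0.4474, -0.0959, 0.0692]
eef_rot: [[0.0, 0.997, 0.074], [-0.0, 0.074, -0.997], [-1.0, 0.0, 0.0]]
force: [0.3, -0.3, -4.2]
gripper_width: 0.579
```

Run:
```python
from h import *
s=ctrl.get_state();print(s['t'],s['eef_pos'],s['eef_rot'][:,1],s['gripper_width']*95.1,s['force'])
im=ctrl.camera('top');crop(im,260,340,120,200,7,'h5z.png')
```

```text
65.85 [ 0.4474 -0.0959  0.0692] [0.9973 0.0736 0.0001] 55.05770897653405 [ 0.3086 -0.2942 -4.1787]
```

View pics/h5z.png

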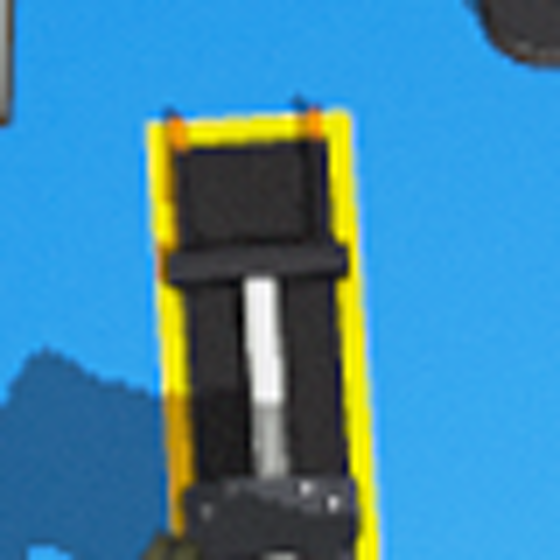

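Head centred on the mat and aligned. Set down, release, retreat upward.

Request:
{"api": "arm_command", "payload": {"plan": [{"tx": 0.003, "ty": -0.001, "tz": 0, "ax": 0, "ay": 0, "az": 0, "hand": 0.055}, {"tx": 0.003, "ty": 0, "tz": 0, "ax": 0, "ay": 0, "az": 0, "hand": 0.055}, {"tx": 0.002, "ty": 0, "tz": 0, "ax": 0, "ay": 0, "az": 0, "hand": 0.055}, {"tx": 0, "ty": 0, "tz": 0, "ax": 0, "ay": 0, "az": 0, "hand": 0.057}, {"tx": 0, "ty": 0, "tz": 0, "ax": 0, "ay": 0, "az": 0, "hand": 0.06}, {"tx": 0, "ty": 0, "tz": 0, "ax": 0, "ay": 0, "az": 0, "hand": 0.08}, {"tx": 0, "ty": 0, "tz": 0, "ax": 0, "ay": 0, "az": 0, "hand": 0.095}, {"tx": 0, "ty": 0, "tz": 0, "ax": 0, "ay": 0, "az": 0, "hand": 0.095}, {"tx": -0.02, "ty": 0, "tz": 0, "ax": 0, "ay": 0, "az": 0, "hand": 0.095}, {"tx": -0.04, "ty": 0, "tz": 0, "ax": 0, "ay": 0, "az": 0, "hand": 0.095}, {"tx": -0.05, "ty": 0, "tz": 0, "ax": 0, "ay": 0, "az": 0, "hand": 0.095}, {"tx": -0.05, "ty": 0, "tz": 0, "ax": 0, "ay": 0, "az": 0, "hand": 0.095}, {"tx": -0.05, "ty": 0, "tz": -0.03, "ax": 0, "ay": 0, "az": 0, "hand": 0.095}, {"tx": 0, "ty": 0, "tz": -0.05, "ax": 0, "ay": 0, "az": 0, "hand": 0.095}, {"tx": 0, "ty": 0, "tz": -0.05, "ax": 0, "ay": 0, "az": 0, "hand": 0.095}, {"tx": 0, "ty": 0, "tz": -0.05, "ax": 0, "ay": 0, "az": 0, "hand": 0.095}, {"tx": 0, "ty": 0, "tz": 0, "ax": 0, "ay": 0, "az": 0, "hand": 0.095}]}}

```text
t: 68.03
eef_pos: [0.4325, 0.0861, 0.2712]
eef_rot: [[0.0, 0.997, 0.079], [0.0, 0.079, -0.997], [-1.0, 0.0, -0.0]]
force: [-0.2, -0.3, 0.1]
gripper_width: 0.997
```

Run:
```python
from h import *
s=ctrl.get_state();print(s['t'],s['eef_pos'],s['force'])
im=ctrl.camera('top');cv2.imwrite('pics/h6t.png',im);crop(im,270,430,120,260,4.2,'h6z.png')
im=ctrl.camera('scene');crop(im,220,380,130,270,5,'h6s.png')
```

```text
68.025 [0.4325 0.0861 0.2712] [-0.2297 -0.2511  0.1118]
```

View pics/h6z.png

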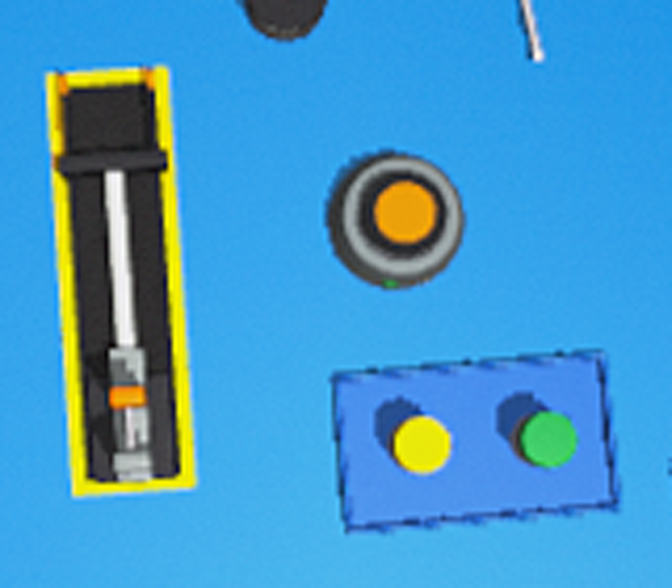

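View pics/h6s.png

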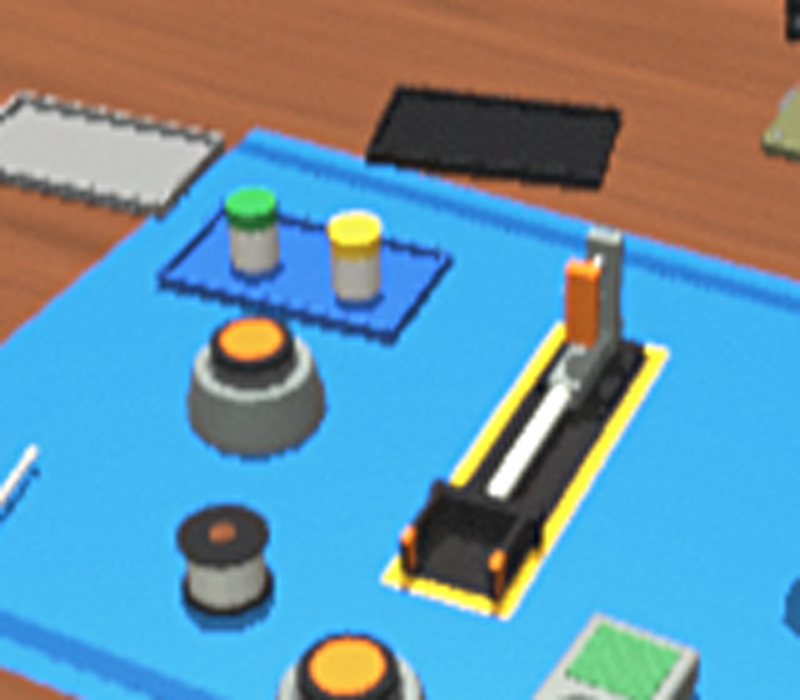

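View pics/h6t.png

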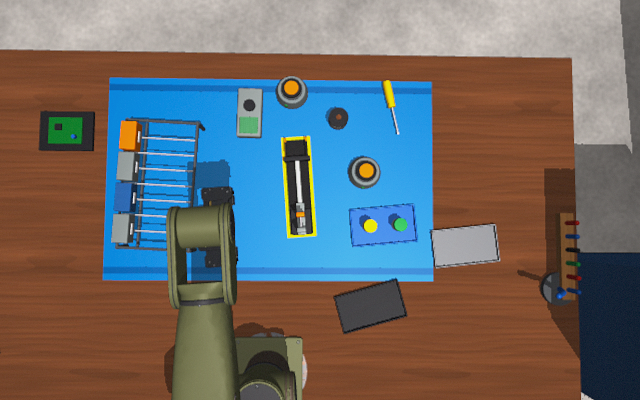

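The top view shows the reacher centred on its mat at (298,187) with its jaws open. Yellow (371,226) and green (401,225) stand upright in the blue tray, and the meter and spool have not moved. Handing in.

```bash
python3 -c "
from bench import ctrl
print(ctrl.sign_off())"
```

```text
the job is handed in; nothing more can be done
None
```

I handed the job in at about 68 s of robot time; no verdict was reported. There was no red pot at the start, so the order was yellow, then green.

- **Fetching:** I clamped each pot with the reacher while it was still under the rack, with the trigger in about 16 mm, and pulled it out upright.
- **Mixing:** I held each pot on the pad of the mixer farthest to the robot's right and pressed for just over 1 s. The force was about 20 N with no further travel, and each pot was within about 2 mm of the pad's centre.
- **Last checks:** The final pictures show both pots standing inside the blue tray. The reacher is on its mat, aligned to within about 1–2 mm, with the trigger released. The meter and solder spool have not moved.

Two things went wrong and were put right:
- **Slip in the fingers:** The reacher slid about 20 mm sideways in the gripper between the two pots. I set it down, measured it again and took a new grip.
- **Knocked after parking:** The reacher was pushed a few centimetres aside while I handled the pots, so I parked it a second time.

The cameras' position readings differed by up to about 6 mm for the pots under the rack. I lined up by measuring jaws and pots in the same picture.

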